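Chock the jars and mark the batch

TASK

Lay all the small spice jars on their sides in the wooden tray, crosswise and side by side in one row that starts against the tray's dark fixed stop, ends lined up, each touching or almost touching the next, then set the orange chock square and flat in the tray against the last jar so that the row cannot roll apart. Only once the row is chocked, roll the number wheels of the marker so that the digits facing straight up read 2 on the red wheel, 7 on the yellow and 5 on the blue (batch 275). Do not disturb the steel lid, red basin, storage jar and bamboo spoon, and leave the row chocked.

Things in the scene. Friction and masses are not known exactly. Their poses are not given: they have to be found in the camera images.
- tray: fixed wooden tray, 150 mm (x) by 260 mm (y), floor 12 mm thick. Origin: centre of its underside, on the slab; z up. Jars belong along its x (centres at x = 0, z = 32 mm), the row runs along its y. Rails 6 mm above the floor along both long sides leave 125 mm between them. The +y end is open
- tray_stop (a point): foot of the inner face of the tray's dark fixed stop, which closes its -y end: a wall 150 mm wide, 36 mm high above the slab. In the tray's frame at x = 0, y = -115 mm, z = 12 mm (floor). So the first jar's centre belongs at tray y = -95 mm, the next 40 mm further towards +y, and so on
- jar_a_center (a point): capped spice jar lying on its side: plain round cylinder 40 mm in diameter, 95 mm long (coloured contents, steel cap of about the same diameter at its +x end), about 140 g, rolls when pushed. This point is its centre, 20 mm above what it lies on; x runs along the jar (level), y and z turn as it rolls. May be absent (None)
- jar_b_center (a point): capped spice jar lying on its side: plain round cylinder 40 mm in diameter, 95 mm long (coloured contents, steel cap of about the same diameter at its +x end), about 140 g, rolls when pushed. This point is its centre, 20 mm above what it lies on; x runs along the jar (level), y and z turn as it rolls. May be absent (None)
- jar_c_center (a point): capped spice jar lying on its side: plain round cylinder 40 mm in diameter, 95 mm long (coloured contents, steel cap of about the same diameter at its +x end), about 140 g, rolls when pushed. This point is its centre, 20 mm above what it lies on; x runs along the jar (level), y and z turn as it rolls. May be absent (None)
- chock_center (a point): loose chock, 250 g: orange block 80 mm (x) by 46 mm (y), 16 mm high, with a black rubber grip 24 by 24 mm on its middle from 16 to 52 mm above its underside. This point is on its axis 26 mm above its underside; z up; x along the 80 mm side, which belongs parallel to the jars (either way round). Against a jar its centre is 43 mm from the jar's centre
- marker: fixed number marker: wooden base 80 mm (x) by 205 mm (y), 14 mm high; three number wheels on one 8 mm steel axle along its y, 62 mm above the slab, at y = +50 (red), 0 (yellow), -50 mm (blue), 34 mm free between them; posts only at the two ends (inner faces 90 mm from the middle, 70 mm high). Origin: centre of its underside, z up, x roughly away from the robot
- wheel_red_axis (a point): centre of the red wheel, on the axle, 62 mm above the slab, marker y = +50 mm; the frame is the marker's and does not turn with the wheel: y along the axle, z up. Wheel 72 mm in diameter, 16 mm wide, digits 0 to 9 on its rim, upright when read from the robot's side; can be pinched by its flat sides above the axle or rolled by the rim
- wheel_yellow_axis (a point): centre of the yellow wheel, on the axle, 62 mm above the slab, marker y = 0; the frame is the marker's and does not turn with the wheel: y along the axle, z up. Wheel 72 mm in diameter, 16 mm wide, digits 0 to 9 on its rim, upright when read from the robot's side; can be pinched by its flat sides above the axle or rolled by the rim
- wheel_blue_axis (a point): centre of the blue wheel, on the axle, 62 mm above the slab, marker y = -50 mm; the frame is the marker's and does not turn with the wheel: y along the axle, z up. Wheel 72 mm in diameter, 16 mm wide, digits 0 to 9 on its rim, upright when read from the robot's side; can be pinched by its flat sides above the axle or rolled by the rim
- wheel_red (a joint): turn of the red number wheel (left one seen from the robot), rad: digit k faces straight up at 0.628 k. Grows as the wheel's top rolls towards the marker's +x, away from the robot. End stops at -0.15 and 5.8, so it cannot pass from 9 to 0. Smooth wheel, light friction (0.03 N m), no clicks, stays where it is left
- wheel_yellow (a joint): turn of the yellow number wheel (middle one seen from the robot), rad: digit k faces straight up at 0.628 k. Grows as the wheel's top rolls towards the marker's +x, away from the robot. End stops at -0.15 and 5.8, so it cannot pass from 9 to 0. Smooth wheel, light friction (0.03 N m), no clicks, stays where it is left
- wheel_blue (a joint): turn of the blue number wheel (right one seen from the robot), rad: digit k faces straight up at 0.628 k. Grows as the wheel's top rolls towards the marker's +x, away from the robot. End stops at -0.15 and 5.8, so it cannot pass from 9 to 0. Smooth wheel, light friction (0.03 N m), no clicks, stays where it is left
- pot_lid: stainless steel pot lid, 156 mm across, 39 mm high with its knob; leave alone. Origin at the centre of its underside
- basin: red plastic basin, 170 mm across, 80 mm high; leave alone. Origin at the centre of its underside
- storage_jar: tall capped glass storage jar standing upright, 84 mm across, 130 mm high; leave alone. Origin at the centre of its underside
- bamboo_spoon: bamboo spoon, 220 mm long, lying flat; leave alone
Mind the look-alikes: they are no part of the job. Leave any turquoise look-alike of the part that bears jar_a_center alone.

How it is judged (in metres and radians):
On the way, in this order (a step that is already met when the one before it is completed fails the run):
1. all jars lie in one close row from the stop and the chock stands against the last (x of chock_center in the frame of tray between -0.022 and 0.022 m and z of chock_center in the frame of tray between 0.032 and 0.044 m and angle between chock_center's own z axis and vertical below 0.12 rad and angle between the x axis of chock_center and the x axis of tray, either way round below 0.25 rad and x of jar_a_center in the frame of tray between -0.022 and 0.022 m and z of jar_a_center in the frame of tray between 0.026 and 0.038 m and angle between the x axis of each of jar_a_center, jar_b_center, jar_c_center and the x axis of tray, either way round below 0.2 rad and (horizontal distance between jar_a_center and chock_center below 0.053 m or horizontal distance between jar_a_center and jar_b_center below 0.05 m or horizontal distance between jar_a_center and jar_c_center below 0.05 m) and (y of jar_a_center in the frame of tray below -0.089 m or horizontal distance between jar_a_center and jar_b_center below 0.05 m or horizontal distance between jar_a_center and jar_c_center below 0.05 m) and (y of jar_a_center in the frame of tray below -0.089 m or horizontal distance between jar_a_center and chock_center below 0.053 m or horizontal distance between jar_a_center and jar_c_center below 0.05 m) and (y of jar_a_center in the frame of tray below -0.089 m or horizontal distance between jar_a_center and chock_center below 0.053 m or horizontal distance between jar_a_center and jar_b_center below 0.05 m) and x of jar_b_center in the frame of tray between -0.022 and 0.022 m and z of jar_b_center in the frame of tray between 0.026 and 0.038 m and (horizontal distance between jar_b_center and chock_center below 0.053 m or horizontal distance between jar_b_center and jar_a_center below 0.05 m or horizontal distance between jar_b_center and jar_c_center below 0.05 m) and (y of jar_b_center in the frame of tray below -0.089 m or horizontal distance between jar_b_center and jar_a_center below 0.05 m or horizontal distance between jar_b_center and jar_c_center below 0.05 m) and (y of jar_b_center in the frame of tray below -0.089 m or horizontal distance between jar_b_center and chock_center below 0.053 m or horizontal distance between jar_b_center and jar_c_center below 0.05 m) and (y of jar_b_center in the frame of tray below -0.089 m or horizontal distance between jar_b_center and chock_center below 0.053 m or horizontal distance between jar_b_center and jar_a_center below 0.05 m) and x of jar_c_center in the frame of tray between -0.022 and 0.022 m and z of jar_c_center in the frame of tray between 0.026 and 0.038 m and (horizontal distance between jar_c_center and chock_center below 0.053 m or horizontal distance between jar_c_center and jar_a_center below 0.05 m or horizontal distance between jar_c_center and jar_b_center below 0.05 m) and (y of jar_c_center in the frame of tray below -0.089 m or horizontal distance between jar_c_center and jar_a_center below 0.05 m or horizontal distance between jar_c_center and jar_b_center below 0.05 m) and (y of jar_c_center in the frame of tray below -0.089 m or horizontal distance between jar_c_center and chock_center below 0.053 m or horizontal distance between jar_c_center and jar_b_center below 0.05 m) and (y of jar_c_center in the frame of tray below -0.089 m or horizontal distance between jar_c_center and chock_center below 0.053 m or horizontal distance between jar_c_center and jar_a_center below 0.05 m)), for 0.2 s.
2. after that, the wheels read red 2, yellow 7, blue 5 (value of joint wheel_red between 1.0566 and 1.4566 rad and value of joint wheel_yellow between 4.1982 and 4.5982 rad and value of joint wheel_blue between 2.9416 and 3.3416 rad), for 0.2 s.
At the end, for the whole second after the job is handed in: Jars flat in the tray, crosswise within 0.2 rad, centred within 22 mm; first within 6 mm of the stop, neighbours' centres under 50 mm apart, chock's centre under 53 mm from the last jar's, flat, square within 0.25 rad; wheels within 0.2 rad of red 2, yellow 7, blue 5 facing up; all at rest (all of step 1 and all of step 2 and linear speed of each of jar_a, jar_b, jar_c, chock below 0.02 m/s); the robot touches nothing.
It fails at once if the steel lid is disturbed (moved over 4 cm) (distance of pot_lid from where it was at the start of the episode above 0.04 m).
It fails at once if the red basin is disturbed (moved over 4 cm) (distance of basin from where it was at the start of the episode above 0.04 m).
It fails at once if the storage jar is disturbed (moved over 4 cm) (distance of storage_jar from where it was at the start of the episode above 0.04 m).
It fails at once if the bamboo spoon is disturbed (moved over 4 cm) (distance of bamboo_spoon from where it was at the start of the episode above 0.04 m).
Of jar_a, jar_b, jar_c only 2 to 3 are there at a start; the rules pass over those that are not, and their reading is None.
At some moment in a run one of chock may be knocked a few centimetres aside while the robot is not near it.
It also fails if it takes over 210 s, if anything falls off the work surface, if the arm or the gripper's body presses on something with over 40 N, if the wrist force passes 120 N, or if a joint passes its speed limit or range.

ROBOT

A 6-joint arm with a two-finger parallel gripper is mounted at the origin on the work surface. World frame = base frame: x ahead of the robot, y to its left, z up, the work surface at z = 0. Lengths are in mm, angles in rad, forces in N, time in s.
With the tool pointing down it reaches from about 400 to 925 mm from the base axis. Payload 12.5 kg.
Tool frame: the origin (TCP) lies at the centre of the arm's flange, where the gripper is bolted on; the fingertips stand 190 mm ahead of it and the grasp point (between the pads) lies 171 mm ahead of it; z points along the fingers, y is the direction in which the jaws open and shut (so a half turn about z gives the same grasp; the last joint's range is limited). The gripper opens to 95 mm and grips with 3 to 60 N. Pads are 20 mm wide; open, the fingers measure 119 mm over their backs; the gripper's body (75 mm by 180 mm) begins 59 mm behind the grasp point.
Start: joints at [-1.32, 0.491, 1.559, -0, 1.092, -0.106], TCP at [218.318, -585.63, 404.761] pointing down, gripper open.
Joint ranges: [-3.1, 3.1], [-0.84, 2.19], [0.05, 2.79], [-1.13, 4.28], [0.06, 2.93], [-2.69, 2.69]. Speed limits (rad/s): [2.22, 2.22, 2.79, 3.14, 3.14, 3.14].

INTERFACE

Orientations are given as [roll, pitch, yaw] about the fixed x, y, z axes, in that order (R = Rz(yaw) Ry(pitch) Rx(roll)).
In Python, from cell import env gives the robot as it stands.
- The arm moves only by the shell command python3 -m pendant 'ROWS'. ROWS is JSON, a list of rows, each an object of numbers: "x", "y", "z": the shift along the tool's x, y, z in units of 150 mm (1.0 is 150 mm); "rx", "ry", "rz": the turn, a rotation vector about the tool's x, y, z in units of 45 degrees (1.0 is 45 degrees); "jaw": the opening, from 0 (shut) to 1 (fully open). In form: [{"x": .., "y": .., "z": .., "rx": .., "ry": .., "rz": .., "jaw": ..}, ...]. A call has 1 to 10 rows; each row is the pose to reach, as a shift and turn from the pose commanded when the call began, along the tool's axes at that moment; what a row does not reach only later rows make up. A row lasts 1/8 s, in which the tool goes at most 62.5 mm and 10.7 degrees, less where a joint would pass 70% of its speed; a pose out of reach is approached as far as the arm can. A call with a number of a shift or a turn outside -1 to 1 is refused whole. A call with a gripper value outside its range is refused whole. The fingers move at their own pace and stop on an object; the grip force is fixed at half the most. Time passes only in rows, so rows that repeat a pose let the fingers close. It gives the time, the measured TCP pose, the force and the opening at its end, in the units of the state.
- env.state(): the state, without advancing time (a new reading comes with each control period).
- env.read_camera(name): name is "scene" or "top"; returns a dict with "img" (384x512x3 uint8, red, green, blue), "fx", "fy", "cx", "cy" (pixels), "D" ([k1, k2, p1, p2, k3] as OpenCV has them; the pictures are not rectified), "rvec" (rotation vector, rad) and "tvec" (3), from world to camera coordinates, as OpenCV has them. Camera axes: x right, y down, z forward; pixel columns grow to the right and rows downward; lengths in mm; the calibration is good to about 2 mm. A picture is of the moment at which its call begins. There is no depth.
- env.job_done(): hands the job in, once; it reports no verdict.
The state is a dict: "t": time; "joints": joint angles; "qvel": joint speeds; "tau": joint torques, N m; "eef_pos": TCP position; "tcp_rot": TCP orientation; "ft_force": force on the tool from outside, world axes, zero at the start; "moment": the same for the moment, N m; "opening": opening from 0.0 (shut) to 1.0 (fully open).
Only numpy, scipy, OpenCV 4.12 (cv2) and the standard library are available. Lean on these libraries where they do the work, as an engineer would, in place of code of your own. Each camera call takes 0.05 s, during which the arm holds its last target.

## Working session

There is one attempt and no reset: what is moved stays moved. The work goes in short steps, Python scripts to look and compute and a shell command to move; the robot and the scene stay as the last step left them, time stands still between calls to the robot, and variables do not carry over. Pictures are saved under pics/ and viewed, and the job is handed in when it is done.

```bash
ls; mkdir -p pics; python3 - <<'E'
from cell import env
import cv2
print(env.state())
for n in("scene","top"):
    c=env.read_camera(n)
    cv2.imwrite(f"pics/{n}0.png",cv2.cvtColor(c["img"],cv2.COLOR_RGB2BGR))
    print({k:v for k,v in c.items() if k!="img"})
E
```

```text
pics
{'t': 0.0, 'joints': array([-1.31960603e+00,  4.91547954e-01,  1.55949430e+00,  3.96656062e-05,
        1.09169501e+00, -1.05618294e-01]), 'qvel': array([ 2.18219139e-03, -1.23797080e-04,  7.64403821e-04,  2.24585679e-05,
        1.14693010e-03, -6.77314237e-04]), 'tau': array([-3.79644247e-03, -6.12650228e+01, -2.58182573e+01,  6.90938439e-02,
        4.82719636e-02, -8.85131567e-05]), 'eef_pos': array([ 218.30467232, -585.58298402,  404.15339266]), 'tcp_rot': array([-3.14045813e+00, -1.55649877e-04,  3.56790195e-01]), 'ft_force': array([-0.84756327,  0.88276386,  0.01975584]), 'moment': array([ 0.01031795,  0.01584746, -0.01200663]), 'opening': 0.9994362069278547}
{'fx': 354.4188214193846, 'fy': 354.4188214193846, 'cx': 252.0848454117577, 'cy': 195.0373482990334, 'D': array([-0.04757921,  0.        ,  0.        ,  0.        ,  0.        ]), 'rvec': array([ 1.57921143,  2.08068428, -0.78372037]), 'tvec': array([ 129.77791727, -339.88380548, 1433.52386257])}
{'fx': 405.4200235404355, 'fy': 405.4200235404355, 'cx': 259.15486881934527, 'cy': 194.47004850488182, 'D': array([-0.05304403,  0.        ,  0.        ,  0.        ,  0.        ]), 'rvec': array([ 2.17327973, -2.19187608,  0.11626333]), 'tvec': array([  11.98751865,  515.78601455, 1362.95498967])}
```

The scene shows a red jar (top view 158,223) and a yellow jar (205,179). Three turquoise jars are look-alikes, so I'll leave them. The chock is at (208,217), the marker at (260,191) and the tray at (343,207). Next I'll measure these.

```bash
cat > h.py <<'E'
from cell import env
import cv2, numpy as np
def cam(n):
    c=env.read_camera(n); c["K"]=np.array([[c["fx"],0,c["cx"]],[0,c["fy"],c["cy"]],[0,0,1]]); c["D"]=np.array(c["D"],float)
    c["R"]=cv2.Rodrigues(np.array(c["rvec"],float))[0]; return c
def ray(c,px,z):
    p=cv2.undistortPoints(np.array(px,float).reshape(-1,1,2),c["K"],c["D"]).reshape(-1,2)
    d=np.c_[p,np.ones(len(p))]@c["R"]; o=-c["R"].T@np.array(c["tvec"],float)
    return o+d*((z-o[2])/d[:,2])[:,None]
def proj(c,P):
    return cv2.projectPoints(np.array(P,float).reshape(-1,1,3),np.array(c["rvec"],float),np.array(c["tvec"],float),c["K"],c["D"])[0].reshape(-1,2)
def crop(c,x0,y0,x1,y1,s,fn,ov=[]):
    im=cv2.cvtColor(c["img"],cv2.COLOR_RGB2BGR)[y0:y1,x0:x1]
    im=cv2.resize(im,None,fx=s,fy=s,interpolation=cv2.INTER_CUBIC)
    for pts,col in ov:
        q=((np.array(pts)-[x0,y0]+.5)*s).astype(int); cv2.polylines(im,[q.reshape(-1,1,2)],True,col,1)
    cv2.imwrite(fn,im)
E
python3 - <<'E'
from h import *
c=cam("top"); print("cam",-c["R"].T@c["tvec"])
crop(c,105,150,225,285,4.4,"pics/t1.png")
crop(c,220,165,400,245,4.4,"pics/t2.png")
s=cam("scene"); print("cam",-s["R"].T@s["tvec"])
crop(s,205,175,300,230,8,"pics/s1.png")
hsv=cv2.cvtColor(c["img"],cv2.COLOR_RGB2HSV)
def comps(c,lo,hi,nm,mn=15):
    hsv=cv2.cvtColor(c["img"],cv2.COLOR_RGB2HSV); m=cv2.inRange(hsv,lo,hi)
    n,l,st,ce=cv2.connectedComponentsWithStats(m)
    for i in range(1,n):
        if st[i,4]>=mn:
            pts=np.argwhere(l==i)[:,::-1].astype(np.float32)
            print(nm,st[i],ce[i].round(1),cv2.minAreaRect(pts))
for n,cc in(("top",c),("scene",s)):
    comps(cc,(0,150,110),(16,255,255),n+" redor"); comps(cc,(18,130,120),(32,255,255),n+" yel"); 
E
```

```text
cam [ 390.63667159   30.17241005 1403.68010378]
cam [1181.04152133  210.73221898  864.92012948]
top redor [ 169  100   51   48 1628] [196.9 121.9] ((195.31362915039062, 122.43316650390625), (48.01481246948242, 47.254276275634766), 59.534454345703125)
top redor [170 128   9  14  20] [173.  134.2] ((173.3782196044922, 134.86270141601562), (15.260092735290527, 1.7995392084121704), 59.74356460571289)
top redor [239 185   8   7  26] [242.2 189. ] ((242.11538696289062, 189.07691955566406), (8.59785270690918, 4.437601566314697), 33.6900634765625)
top redor [242 195   7   7  27] [244.4 197.2] ((245.0, 198.0), (6.0, 6.0), 90.0)
top redor [198 205  21  26 232] [207.5 218.1] ((207.6072998046875, 217.43414306640625), (13.479706764221191, 23.187885284423828), 24.77513885498047)
top redor [153 220  12  14 133] [158.8 226.4] ((158.6999969482422, 226.39999389648438), (12.586502075195312, 10.323759078979492), 81.8698959350586)
top yel [301 112  22  21 359] [310.9 122.2] ((311.5, 122.0), (20.0, 21.0), 90.0)
top yel [199 175  12  15 143] [204.5 181.8] ((204.42575073242188, 181.74258422851562), (10.3483
[... 387 characters left out ...]
367.0, 196.0), (10.0, 10.0), 90.0)
scene redor [ 276  249   69   63 2474] [302.8 280.4] ((309.7500305175781, 279.7500305175781), (67.17514038085938, 62.22539520263672), 45.0)
scene yel [247 186   7  20  79] [250.7 193.9] ((250.0, 195.5), (19.0, 6.0), 90.0)
scene yel [303 217  15  16 146] [310.3 223.8] ((310.5999755859375, 223.8000030517578), (12.521980285644531, 12.521980285644531), 26.56505012512207)
scene yel [172 224   6  14  20] [175.6 229.9] ((175.22691345214844, 230.83462524414062), (2.981996774673462, 13.59439754486084), 15.255120277404785)
scene yel [152 226   6  14  19] [153.4 233.3] ((153.26031494140625, 232.976806640625), (13.928387641906738, 2.656444787979126), 68.96248626708984)
```

```bash
cat > meas.py <<'E'
from h import *
from scipy.optimize import least_squares
def full(pts,x0,y0,s): return np.array(pts,float)/s+[x0,y0]-.5
def T(p,P):
    a=p[2]; P=np.array(P,float); return np.c_[p[0]+np.cos(a)*P[:,0]-np.sin(a)*P[:,1],p[1]+np.sin(a)*P[:,0]+np.cos(a)*P[:,1],P[:,2]]
def fit(c,M,px,p0):
    r=least_squares(lambda p:(proj(c,T(p,M))-px).ravel(),p0,x_scale=[100,100,1]); print(r.x.round(3),"res",np.abs(r.fun).round(1)); return r.x
E
python3 - <<'E'
from meas import *
c=cam("top")
f=lambda p:full(p,220,165,4.4); g=lambda p:full(p,105,150,4.4)
print("tray");tr=fit(c,[(75,130,18),(-75,130,18),(75,-130,36),(-75,-130,36),(62.5,-115,36),(-62.5,-115,36)],f([(381,101),(389,291),(718,86),(735,272),(693,100),(703,262)]),[600,-200,0])
print("marker");mk=fit(c,[(40,102.5,14),(-40,102.5,14),(40,-102.5,14),(-40,-102.5,14)],f([(38,95),(57,190),(292,48),(312,145)]),[600,0,0])
print("mk axle ends");print(ray(c,f([(55,133),(292,92)]),66))
print("wheels top",ray(c,f([(106,122),(173,113),(240,103)]),98))
print("chock top");ch=fit(c,[(40,23,16),(40,-23,16),(-40,23,16),(-40,-23,16)],g([(446,241),(502,263),(405,334),(460,357)]),[600,0,0.4])
print("chock grip",ray(c,g([(448,297)]),52))
for n,a,b in(("red",[(206,266),(249,262)],[(223,389),(269,381)]),("yel",[(428,66),(466,68)],[(411,183),(464,186)])):
    A=ray(c,g([np.mean(a,0)]),20)[0];B=ray(c,g([np.mean(b,0)]),20)[0]
    print(n,((A+B)/2).round(1),"len",np.linalg.norm(A-B),"yaw",np.arctan2(*(A-B)[1::-1]), "w",np.linalg.norm(np.diff(ray(c,g(a),20),axis=0)),np.linalg.norm(np.diff(ray(c,g(b),20),axis=0)))
E
```

```text
tray
[ 4.69877e+02 -2.86404e+02  3.60000e-02] res [0.2 0.2 0.4 0.2 0.8 0.6 1.5 0.9 0.9 0.  1.2 0.3]
marker
[5.26592e+02 6.91600e+00 1.74000e-01] res [0.2 0.5 0.4 0.7 0.4 0.4 0.2 0.2]
mk axle ends
[[511.84207971  98.20674613  66.        ]
 [541.54662697 -80.78923168  66.        ]]
wheels top [[516.76789826  59.08839601  98.        ]
 [523.03887289   9.77605853  98.        ]
 [530.06579632 -39.64885821  98.        ]]
chock top
[ 4.39342e+02  1.84641e+02 -4.11000e-01] res [0.2 0.3 0.2 0.  0.1 0.1 0.1 0.2]
chock grip [[439.35023595 184.62089135  52.        ]]
red [420.6 351.9  20. ] len 94.83659879513046 yaw 0.1633152213488642 w 33.55335500053587 36.0139470451583
yel [574.3 193.1  20. ] len 92.72881424600837 yaw -0.0766756405579766 w 29.831345404109804 41.358153747817
```

```bash
cat >> meas.py <<'E'
def box(p,x0,x1,y0,y1,z): return T(p,[(x0,y0,z),(x1,y0,z),(x1,y1,z),(x0,y1,z)])
def models(tr,mk,ch,jars):
    o=[]
    o+= [(box(tr,-75,75,-130,130,0),(255,255,0)),(box(tr,-62.5,62.5,-115,130,12),(0,255,0)),(box(tr,-75,75,-130,-115,36),(0,0,255))]
    o+= [(box(mk,-40,40,-102.5,102.5,14),(0,255,0)),(box(mk,-4,4,-90,90,66),(0,0,255))]
    t=np.linspace(0,2*np.pi,40)
    for y in(50,0,-50): o.append((T(mk,np.c_[36*np.cos(t),0*t+y,62+36*np.sin(t)]),(255,0,255)))
    o+= [(box(ch,-40,40,-23,23,16),(0,255,0)),(box(ch,-12,12,-12,12,52),(0,255,255)),(box(ch,-40,40,-23,23,0),(255,255,0))]
    for j in jars:
        z=j[3] if len(j)>3 else 20
        o.append((box(j,-47.5,47.5,-20,20,z),(0,255,0)))
        for e in(-47.5,47.5): o.append((T(j,np.c_[0*t+e,20*np.cos(t),z+20*np.sin(t)]),(255,0,0)))
    return o
E
python3 - <<'E'
from meas import *
m=models([469.9,-286.4,.036],[526,8,.17],[439.3,184.6,-.411],[[420.6,351.9,.163],[574.3,193.1,-.077]])
for n,bx in(("top",[(105,150,225,285,4.4),(220,165,400,245,4.4)]),("scene",[(205,160,425,255,3.6),(115,145,225,210,7)])):
    c=cam(n)
    for i,b in enumerate(bx): crop(c,*b,f"pics/o_{n}{i}.png",[(proj(c,p),k) for p,k in m])
E
cat > go.py <<'E'
import sys
from h import *
from scipy.spatial.transform import Rotation as R
# usage: go.py x y z_of_fingertips yaw
x,y,z,yaw=map(float,sys.argv[1:5])
s=env.state(); Rm=R.from_euler('xyz',s["tcp_rot"]).as_matrix(); p=s["eef_pos"]
d=Rm.T@(np.array([x,y,z+190])-p)/150
w=R.from_matrix(Rm.T@R.from_euler('xyz',[np.pi,0,yaw]).as_matrix()).as_rotvec()/(np.pi/4)
print("t",s["t"],"pos",p.round(1),"rot",s["tcp_rot"].round(3),"shift",d.round(3),"n",np.ceil(np.abs(d).max()),"rows",np.linalg.norm(d)*150/62.5,"turn",w.round(3),"f",s["ft_force"].round(1),"op",round(s["opening"],3))
E
python3 - <<'E'
from h import *
c=cam("top")
print(ray(c,[(195,123)],80),ray(c,[(257,127)],39),ray(c,[(310,122)],130))
E
python3 go.py 574.3 193.1 214 -0.077
```

```text
[[751.64604501 220.22288221  80.        ]] [[747.34987274  13.1088645   39.        ]] [[ 739.34136473 -156.65033996  130.        ]]
t 0.4 pos [ 218.3 -585.6  404.6] rot [-3.141 -0.     0.357] shift [ 4.037 -4.035  0.005] n 5.0 rows 13.699673046281802 turn [-0.     0.     0.552] f [0.7 0.6 0.3] op 1.001
```

```bash
python3 -m pendant '[{"x":0.9,"y":-0.9,"z":0},{"x":0.9,"y":-0.9,"z":0},{"x":0.9,"y":-0.9,"z":0},{"x":0.9,"y":-0.9,"z":0}]'; python3 -m pendant '[{"x":0.9,"y":-0.9,"z":0},{"x":0.9,"y":-0.9,"z":0},{"x":0.9,"y":-0.9,"z":0},{"x":0.9,"y":-0.9,"z":0}]';python3 -m pendant '[{"x":0.9,"y":-0.9,"z":0},{"x":0.9,"y":-0.9,"z":0},{"x":0.9,"y":-0.9,"z":0},{"x":0.9,"y":-0.9,"z":0}]'; python3 -m pendant '[{"x":0.9,"y":-0.9,"z":0},{"x":0.9,"y":-0.9,"z":0},{"x":0.9,"y":-0.9,"z":0},{"x":0.9,"y":-0.9,"z":0}]'; python3 go.py 574.3 193.1 150 -0.077
```

```text
t 0.4 pos [ 218.3 -585.6  404.6] rot [-3.141 -0.     0.357] shift [ 4.037 -4.035  0.432] n 5.0 rows 13.738653213357269 turn [-0.     0.     0.552] f [0.7 0.6 0.3] op 1.001invalid input
invalid input
invalid input
invalid input
```

```bash
python3 -m pendant '[{"x":0.9,"y":-0.9,"z":0,"rx":0,"ry":0,"rz":0,"jaw":1},{"x":0.9,"y":-0.9,"z":0,"rx":0,"ry":0,"rz":0,"jaw":1},{"x":0.9,"y":-0.9,"z":0,"rx":0,"ry":0,"rz":0,"jaw":1},{"x":0.9,"y":-0.9,"z":0,"rx":0,"ry":0,"rz":0,"jaw":1}]'
```

```text
t: 0.9
eef_pos: [298.7, -409.1, 405.3]
tcp_rot: [-3.142, -0.0, 0.36]
ft_force: [-0.2, -0.1, 0.1]
opening: 0.997
```

```bash
python3 -m pendant '[{"x":0.9,"y":-0.9,"z":0,"rx":0,"ry":0,"rz":0,"jaw":1},{"x":0.9,"y":-0.9,"z":0,"rx":0,"ry":0,"rz":0,"jaw":1},{"x":0.9,"y":-0.9,"z":0,"rx":0,"ry":0,"rz":0,"jaw":1},{"x":0.9,"y":-0.9,"z":0,"rx":0,"ry":0,"rz":0,"jaw":1}]'
python3 -m pendant '[{"x":0.9,"y":-0.9,"z":0,"rx":0,"ry":0,"rz":0,"jaw":1},{"x":0.9,"y":-0.9,"z":0,"rx":0,"ry":0,"rz":0,"jaw":1},{"x":0.9,"y":-0.9,"z":0,"rx":0,"ry":0,"rz":0,"jaw":1},{"x":0.9,"y":-0.9,"z":0,"rx":0,"ry":0,"rz":0,"jaw":1}]'
python3 -m pendant '[{"x":0.9,"y":-0.9,"z":0,"rx":0,"ry":0,"rz":0,"jaw":1},{"x":0.9,"y":-0.9,"z":0,"rx":0,"ry":0,"rz":0,"jaw":1},{"x":0.9,"y":-0.9,"z":0,"rx":0,"ry":0,"rz":0,"jaw":1},{"x":0.9,"y":-0.9,"z":0,"rx":0,"ry":0,"rz":0,"jaw":1}]'
python3 go.py 574.3 193.1 100 -0.077
```

```text
t: 1.4
eef_pos: [378.0, -236.1, 405.0]
tcp_rot: [3.141, -0.0, 0.361]
ft_force: [-0.5, -0.9, -0.5]
opening: 1.001
t: 1.9
eef_pos: [457.7, -62.9, 404.7]
tcp_rot: [3.141, -0.0, 0.361]
ft_force: [-0.3, -0.7, -0.0]
opening: 1.002
t: 2.4
eef_pos: [537.3, 110.0, 404.2]
tcp_rot: [3.141, -0.0, 0.359]
ft_force: [-0.9, -0.3, 0.9]
opening: 0.999
t 2.4 pos [537.3 110.  404.2] rot [ 3.141 -0.     0.359] shift [ 0.425 -0.432  0.761] n 1.0 rows 2.336029292107845 turn [ 0.    -0.     0.555] f [-0.9 -0.3  0.9] op 0.999
```

```bash
python3 -m pendant '[{"x":0.425,"y":-0.432,"z":0.761,"rx":0,"ry":0,"rz":0.555,"jaw":1},{"x":0.425,"y":-0.432,"z":0.761,"rx":0,"ry":0,"rz":0.555,"jaw":1},{"x":0.425,"y":-0.432,"z":0.761,"rx":0,"ry":0,"rz":0.555,"jaw":1},{"x":0.425,"y":-0.432,"z":0.761,"rx":0,"ry":0,"rz":0.555,"jaw":1},{"x":0.425,"y":-0.432,"z":0.761,"rx":0,"ry":0,"rz":0.555,"jaw":1}]'
python3 - <<'E'
from meas import *
s=env.state(); p=s["eef_pos"];a=s["tcp_rot"][2];z=p[2]-190
# fingertip rect: fingers from jaw 47.5..59.5 along tool y
pp=[p[0],p[1],a]
m=[]
for sg in(1,-1): m.append((T(pp,[(-10,sg*47.5,z),(10,sg*47.5,z),(10,sg*59.5,z),(-10,sg*59.5,z)]),(0,255,0)))
m+=models([469.9,-286.4,.036],[526,8,.17],[439.3,184.6,-.411],[[420.6,351.9,.163],[574.3,193.1,-.077]])
for n,b in(("top",(130,120,270,240,5)),("scene",(230,90,420,250,4))):
    c=cam(n); crop(c,*b,f"pics/p_{n}.png",[(proj(c,q),k) for q,k in m])
    crop(c,*b,f"pics/pr_{n}.png")
E
```

```text
t: 3.02
eef_pos: [573.2, 190.1, 291.5]
tcp_rot: [-3.142, -0.001, -0.079]
ft_force: [-0.6, 0.1, 0.4]
opening: 1.002
```

```bash
python3 - <<'E'
from meas import *
ct=cam("top"); cs=cam("scene")
def tri(pt,ps):
    P=[]
    for c,px in((ct,pt),(cs,ps)):
        P.append((c,np.array(px,float)))
    r=least_squares(lambda X:np.concatenate([(proj(c,X[None])[0]-px) for c,px in P]),[500,0,20.])
    return r.x.round(1),r.fun.round(2)
f=lambda p:full([p],220,165,4.4)[0]; g=lambda p:full([p],105,150,4.4)[0]
h=lambda p:full([p],115,145,7)[0]; k=lambda p:full([p],205,160,3.6)[0]
print("tray(-75,130,18)",tri(f((389,291)),h((695,150))))
print("tray(75,130,18)",tri(f((381,101)),h((600,375))))
print("stop(-75,-130,36)",tri(f((735,272)),h((200,42))))
print("stop(75,-130,36)",tri(f((718,86)),h((62,258))))
print("chock grip top",tri(g((448,297)),k((394,104))))
print("marker base corner 40,102.5,14",tri(f((38,95)),k((283,216))))
print("marker base corner 40,-102.5,14",tri(f((292,48)),k((38,196))))
E
```

```text
tray(-75,130,18) (array([ 391.2, -158.2,   20.2]), array([ 0.18, -0.06,  0.19,  0.01]))
tray(75,130,18) (array([ 538.4, -152.3,   20.8]), array([-0.51,  0.19, -0.49, -0.03]))
stop(-75,-130,36) (array([ 401.2, -420.2,   38.6]), array([-0.91,  0.44, -1.02, -0.08]))
stop(75,-130,36) (array([ 546.9, -415.7,   32.5]), array([-0.45,  0.24, -0.47, -0.04]))
chock grip top (array([438.9, 185.4,  58.2]), array([-0.44,  0.07, -0.41, -0.01]))
marker base corner 40,102.5,14 (array([546.2, 115.6,  13.9]), array([-0.44,  0.09, -0.39, -0.01]))
marker base corner 40,-102.5,14 (array([582. , -85.8,  16.6]), array([ 0.1 , -0.03,  0.09,  0.  ]))
```

```bash
python3 go.py 570 192.5 5 -0.077
```

```text
t 3.225 pos [572.9 191.1 291.7] rot [-3.141e+00 -2.000e-03 -7.900e-02] shift [-0.021 -0.008  0.644] n 1.0 rows 1.5474020705352483 turn [-0.    -0.002 -0.003] f [-0.9 -0.3 -0.5] op 0.999
```

```bash
python3 -m pendant '[{"x":-0.02,"y":-0.01,"z":0.4,"rx":0,"ry":0,"rz":0,"jaw":1},{"x":-0.02,"y":-0.01,"z":0.64,"rx":0,"ry":0,"rz":0,"jaw":1},{"x":-0.02,"y":-0.01,"z":0.64,"rx":0,"ry":0,"rz":0,"jaw":1},{"x":-0.02,"y":-0.01,"z":0.64,"rx":0,"ry":0,"rz":0,"jaw":1},{"x":-0.02,"y":-0.01,"z":0.64,"rx":0,"ry":0,"rz":0,"jaw":0.3},{"x":-0.02,"y":-0.01,"z":0.64,"rx":0,"ry":0,"rz":0,"jaw":0.3},{"x":-0.02,"y":-0.01,"z":0.64,"rx":0,"ry":0,"rz":0,"jaw":0.3},{"x":-0.02,"y":-0.01,"z":0.64,"rx":0,"ry":0,"rz":0,"jaw":0.3}]'
```

```text
t: 4.22
eef_pos: [569.9, 193.7, 194.7]
tcp_rot: [3.142, -0.0, -0.079]
ft_force: [-0.5, -0.5, -0.4]
opening: 0.637
```

```bash
python3 -m pendant '[{"x":0,"y":0,"z":0,"rx":0,"ry":0,"rz":0,"jaw":0.3},{"x":0,"y":0,"z":0,"rx":0,"ry":0,"rz":0,"jaw":0.3},{"x":0,"y":0,"z":0,"rx":0,"ry":0,"rz":0,"jaw":0.3},{"x":0,"y":0,"z":0,"rx":0,"ry":0,"rz":0,"jaw":0.3},{"x":0,"y":0,"z":0,"rx":0,"ry":0,"rz":0,"jaw":0.3}]'
python3 -m pendant '[{"x":0,"y":0,"z":-0.2,"rx":0,"ry":0,"rz":0,"jaw":0.3},{"x":0,"y":0,"z":-0.6,"rx":0,"ry":0,"rz":0,"jaw":0.3},{"x":0,"y":0,"z":-1,"rx":0,"ry":0,"rz":0,"jaw":0.3},{"x":0,"y":0,"z":-1,"rx":0,"ry":0,"rz":0,"jaw":0.3},{"x":0,"y":0,"z":-1,"rx":0,"ry":0,"rz":0,"jaw":0.3}]'
python3 - <<'E'
from meas import *
c=cam("scene"); crop(c,230,90,420,250,4,"pics/g1.png")
E
```

```text
t: 4.85
eef_pos: [569.9, 193.7, 194.4]
tcp_rot: [3.141, 0.0, -0.079]
ft_force: [1.0, -0.1, -2.2]
opening: 0.421
t: 5.48
eef_pos: [569.6, 193.6, 343.8]
tcp_rot: [3.141, 0.001, -0.079]
ft_force: [-0.0, 0.6, -2.6]
opening: 0.42
```

```bash
python3 go.py 472 -358.6 154 0.036
```

```text
t 5.525 pos [569.6 193.6 343.1] rot [ 3.141e+00  2.000e-03 -7.900e-02] shift [-3.580e-01  3.721e+00 -2.000e-03] n 4.0 rows 8.971958594510912 turn [ 0.001  0.003 -0.147] f [-0.2 -0.2 -1.9] op 0.421
```

```bash
python3 -m pendant '[{"x":-0.1,"y":1,"z":0,"rx":0,"ry":0,"rz":0,"jaw":0.3},{"x":-0.1,"y":1,"z":0,"rx":0,"ry":0,"rz":0,"jaw":0.3},{"x":-0.1,"y":1,"z":0,"rx":0,"ry":0,"rz":0,"jaw":0.3}]'
python3 -m pendant '[{"x":-0.1,"y":1,"z":0,"rx":0,"ry":0,"rz":0,"jaw":0.3},{"x":-0.1,"y":1,"z":0,"rx":0,"ry":0,"rz":0,"jaw":0.3},{"x":-0.1,"y":1,"z":0,"rx":0,"ry":0,"rz":0,"jaw":0.3}]'
python3 -m pendant '[{"x":-0.1,"y":1,"z":0,"rx":0,"ry":0,"rz":0,"jaw":0.3},{"x":-0.1,"y":1,"z":0,"rx":0,"ry":0,"rz":0,"jaw":0.3},{"x":-0.1,"y":1,"z":0,"rx":0,"ry":0,"rz":0,"jaw":0.3}]'
python3 -m pendant '[{"x":-0.06,"y":0.72,"z":0,"rx":0,"ry":0,"rz":-0.147,"jaw":0.3},{"x":-0.06,"y":0.72,"z":0,"rx":0,"ry":0,"rz":-0.147,"jaw":0.3},{"x":-0.06,"y":0.72,"z":0,"rx":0,"ry":0,"rz":-0.147,"jaw":0.3}]'
python3 go.py 472 -358.6 17 0.036
```

```text
t: 5.9
eef_pos: [542.4, 42.9, 342.7]
tcp_rot: [3.141, 0.004, -0.081]
ft_force: [0.3, 0.6, -1.1]
opening: 0.42
t: 6.28
eef_pos: [515.6, -105.7, 342.8]
tcp_rot: [-3.141, 0.003, -0.082]
ft_force: [0.6, 1.0, -2.5]
opening: 0.417
t: 6.65
eef_pos: [488.7, -254.2, 342.6]
tcp_rot: [-3.14, 0.003, -0.082]
ft_force: [-0.3, 0.1, -2.1]
opening: 0.419
t: 7.02
eef_pos: [471.1, -361.1, 342.3]
tcp_rot: [-3.14, 0.002, 0.033]
ft_force: [0.4, 0.9, -1.3]
opening: 0.416
t 7.025 pos [ 471.1 -361.1  342.3] rot [-3.14e+00  2.00e-03  3.30e-02] shift [ 0.008 -0.015  0.902] n 1.0 rows 2.1644366854227983 turn [-0.002  0.003 -0.004] f [ 0.4  0.9 -1.3] op 0.416
```

```bash
python3 -m pendant '[{"x":0.008,"y":-0.015,"z":0.4,"rx":0,"ry":0,"rz":0,"jaw":0.3},{"x":0.008,"y":-0.015,"z":0.7,"rx":0,"ry":0,"rz":0,"jaw":0.3},{"x":0.008,"y":-0.015,"z":0.7,"rx":0,"ry":0,"rz":0,"jaw":0.3},{"x":0.008,"y":-0.015,"z":0.7,"rx":0,"ry":0,"rz":0,"jaw":0.3}]'
python3 - <<'E'
from meas import *
c=cam("scene"); crop(c,90,80,240,215,5,"pics/g2.png")
c=cam("top"); crop(c,260,120,420,245,5,"pics/g3.png")
E
python3 go.py 472 -358.6 18 0.036
```

```text
t: 7.52
eef_pos: [473.6, -355.9, 240.4]
tcp_rot: [3.141, -0.0, 0.037]
ft_force: [0.4, -0.4, -1.6]
opening: 0.416
t 7.625 pos [ 473.5 -356.   241.3] rot [ 3.14e+00 -2.00e-03  3.70e-02] shift [-0.011  0.016  0.222] n 1.0 rows 0.5355032618327066 turn [ 0.002 -0.002  0.001] f [-0.2 -0.1 -1.5] op 0.419
```

```bash
python3 -m pendant '[{"x":0,"y":0,"z":0.1,"rx":0,"ry":0,"rz":0,"jaw":0.3},{"x":0,"y":0,"z":0.18,"rx":0,"ry":0,"rz":0,"jaw":0.3},{"x":0,"y":0,"z":0.22,"rx":0,"ry":0,"rz":0,"jaw":0.3},{"x":0,"y":0,"z":0.22,"rx":0,"ry":0,"rz":0,"jaw":0.3}]'
```

```text
t: 8.12
eef_pos: [473.1, -356.1, 206.2]
tcp_rot: [-3.141, 0.0, 0.036]
ft_force: [0.0, -0.5, -2.3]
opening: 0.418
```

Down without contact force. It's essentially seated, so I'll release and rise.

```bash
python3 -m pendant '[{"x":0,"y":0,"z":0.01,"rx":0,"ry":0,"rz":0,"jaw":0.45},{"x":0,"y":0,"z":0.01,"rx":0,"ry":0,"rz":0,"jaw":0.5},{"x":0,"y":0,"z":0.01,"rx":0,"ry":0,"rz":0,"jaw":0.55},{"x":0,"y":0,"z":0.01,"rx":0,"ry":0,"rz":0,"jaw":0.55},{"x":0,"y":0,"z":-0.2,"rx":0,"ry":0,"rz":0,"jaw":0.55},{"x":0,"y":0,"z":-0.6,"rx":0,"ry":0,"rz":0,"jaw":0.55},{"x":0,"y":0,"z":-1,"rx":0,"ry":0,"rz":0,"jaw":0.55},{"x":0,"y":0,"z":-1,"rx":0,"ry":0,"rz":0,"jaw":0.55}]'
python3 - <<'E'
from meas import *
c=cam("scene"); crop(c,90,80,240,215,5,"pics/g4.png")
E
python3 go.py 418 352 154 0.163
```

```text
t: 9.12
eef_pos: [473.3, -356.1, 361.1]
tcp_rot: [3.136, -0.006, 0.036]
ft_force: [0.2, -0.8, -0.3]
opening: 0.549
t 9.175 pos [ 473.  -355.9  358.5] rot [ 3.139e+00 -3.000e-03  3.600e-02] shift [-0.195 -4.73   0.082] n 5.0 rows 11.362561805720338 turn [ 0.004 -0.003 -0.161] f [ 0.7 -0.8 -0.6] op 0.551
```

```bash
python3 -m pendant '[{"x":0,"y":-1,"z":0,"rx":0,"ry":0,"rz":0,"jaw":0.8},{"x":0,"y":-1,"z":0,"rx":0,"ry":0,"rz":0,"jaw":1},{"x":0,"y":-1,"z":0,"rx":0,"ry":0,"rz":0,"jaw":1}]'
python3 -m pendant '[{"x":0,"y":-1,"z":0,"rx":0,"ry":0,"rz":0,"jaw":1},{"x":0,"y":-1,"z":0,"rx":0,"ry":0,"rz":0,"jaw":1},{"x":0,"y":-1,"z":0,"rx":0,"ry":0,"rz":0,"jaw":1}]'
python3 -m pendant '[{"x":0,"y":-1,"z":0,"rx":0,"ry":0,"rz":0,"jaw":1},{"x":0,"y":-1,"z":0,"rx":0,"ry":0,"rz":0,"jaw":1},{"x":0,"y":-1,"z":0,"rx":0,"ry":0,"rz":0,"jaw":1}]'
python3 -m pendant '[{"x":0,"y":-1,"z":0,"rx":0,"ry":0,"rz":0,"jaw":1},{"x":0,"y":-1,"z":0,"rx":0,"ry":0,"rz":0,"jaw":1},{"x":0,"y":-1,"z":0,"rx":0,"ry":0,"rz":0,"jaw":1}]'
python3 go.py 418 352 60 0.163
```

```text
t: 9.55
eef_pos: [467.0, -203.4, 355.2]
tcp_rot: [-3.14, 0.003, 0.038]
ft_force: [-0.1, -0.1, -0.4]
opening: 0.81
t: 9.93
eef_pos: [461.5, -53.6, 355.3]
tcp_rot: [-3.141, 0.003, 0.039]
ft_force: [-0.1, -0.6, 0.0]
opening: 0.998
t: 10.3
eef_pos: [456.0, 96.2, 355.2]
tcp_rot: [-3.142, 0.003, 0.039]
ft_force: [0.5, -1.1, -0.5]
opening: 0.993
t: 10.68
eef_pos: [450.6, 246.2, 354.9]
tcp_rot: [3.141, 0.002, 0.039]
ft_force: [0.4, -0.3, -0.7]
opening: 1.003
t 10.675 pos [450.6 246.2 354.9] rot [3.141e+00 2.000e-03 3.900e-02] shift [-0.188 -0.714  0.699] n 1.0 rows 2.4399463642807415 turn [ 0.001  0.003 -0.158] f [ 0.4 -0.3 -0.7] op 1.003
```

```bash
python3 -m pendant '[{"x":-0.188,"y":-0.714,"z":0.2,"rx":0,"ry":0,"rz":-0.158,"jaw":1},{"x":-0.188,"y":-0.714,"z":0.6,"rx":0,"ry":0,"rz":-0.158,"jaw":1},{"x":-0.188,"y":-0.714,"z":0.7,"rx":0,"ry":0,"rz":-0.158,"jaw":1},{"x":-0.188,"y":-0.714,"z":0.7,"rx":0,"ry":0,"rz":-0.158,"jaw":1},{"x":-0.188,"y":-0.714,"z":0.7,"rx":0,"ry":0,"rz":-0.158,"jaw":1}]'
python3 go.py 418 352 5 0.163
python3 - <<'E'
from meas import *
c=cam("scene"); crop(c,280,90,440,225,5,"pics/g5.png")
E
```

```text
t: 11.3
eef_pos: [419.6, 349.2, 252.0]
tcp_rot: [3.141, 0.0, 0.16]
ft_force: [0.2, -0.2, 0.2]
opening: 0.994
t 11.3 pos [419.6 349.2 252. ] rot [3.141 0.    0.16 ] shift [-0.007 -0.02   0.38 ] n 1.0 rows 0.9130328601968691 turn [ 0.     0.    -0.004] f [ 0.2 -0.2  0.2] op 0.994
```

Fingers straddle the red jar and the turquoise ones are clear. I'll go down and grip.

```bash
python3 -m pendant '[{"x":-0.01,"y":-0.015,"z":0.25,"rx":0,"ry":0,"rz":0,"jaw":1},{"x":-0.01,"y":-0.015,"z":0.37,"rx":0,"ry":0,"rz":0,"jaw":1},{"x":-0.01,"y":-0.015,"z":0.37,"rx":0,"ry":0,"rz":0,"jaw":1},{"x":-0.01,"y":-0.015,"z":0.37,"rx":0,"ry":0,"rz":0,"jaw":0.3},{"x":-0.01,"y":-0.015,"z":0.37,"rx":0,"ry":0,"rz":0,"jaw":0.3},{"x":-0.01,"y":-0.015,"z":0.37,"rx":0,"ry":0,"rz":0,"jaw":0.3},{"x":-0.01,"y":-0.015,"z":0.37,"rx":0,"ry":0,"rz":0,"jaw":0.3},{"x":-0.01,"y":-0.015,"z":0.37,"rx":0,"ry":0,"rz":0,"jaw":0.3},{"x":-0.01,"y":-0.015,"z":0.37,"rx":0,"ry":0,"rz":0,"jaw":0.3},{"x":-0.01,"y":-0.015,"z":0.37,"rx":0,"ry":0,"rz":0,"jaw":0.3}]'
python3 -m pendant '[{"x":0,"y":0,"z":0,"rx":0,"ry":0,"rz":0,"jaw":0.3},{"x":0,"y":0,"z":0,"rx":0,"ry":0,"rz":0,"jaw":0.3}]'
python3 -m pendant '[{"x":0,"y":0,"z":-0.2,"rx":0,"ry":0,"rz":0,"jaw":0.3},{"x":0,"y":0,"z":-0.6,"rx":0,"ry":0,"rz":0,"jaw":0.3},{"x":0,"y":0,"z":-1,"rx":0,"ry":0,"rz":0,"jaw":0.3},{"x":0,"y":0,"z":-1,"rx":0,"ry":0,"rz":0,"jaw":0.3},{"x":0,"y":0,"z":-1,"rx":0,"ry":0,"rz":0,"jaw":0.3}]'
python3 - <<'E'
from meas import *
c=cam("scene"); crop(c,90,80,240,215,5,"pics/g6.png")
c=cam("top"); crop(c,300,170,400,245,8,"pics/g7.png")
E
python3 go.py 469.8 -296.6 154 0.036
```

```text
t: 12.6
eef_pos: [417.4, 351.5, 196.0]
tcp_rot: [3.141, 0.0, 0.16]
ft_force: [-0.4, 0.2, 0.1]
opening: 0.415
t: 12.85
eef_pos: [417.4, 351.6, 196.0]
tcp_rot: [3.141, 0.0, 0.16]
ft_force: [0.4, 0.3, -0.6]
opening: 0.415
t: 13.48
eef_pos: [417.1, 351.4, 345.3]
tcp_rot: [3.141, 0.001, 0.16]
ft_force: [0.7, -0.3, -2.9]
opening: 0.415
t 13.575 pos [417.2 351.4 344.4] rot [3.14e+00 3.00e-03 1.60e-01] shift [-0.344  4.321  0.009] n 5.0 rows 10.402640492655948 turn [0.002 0.003 0.158] f [ 1.  -0.2 -2. ] op 0.41
```

```bash
python3 -m pendant '[{"x":0,"y":1,"z":0,"rx":0,"ry":0,"rz":0,"jaw":0.3},{"x":0,"y":1,"z":0,"rx":0,"ry":0,"rz":0,"jaw":0.3},{"x":0,"y":1,"z":0,"rx":0,"ry":0,"rz":0,"jaw":0.3}]'
python3 -m pendant '[{"x":-0.1,"y":1,"z":0,"rx":0,"ry":0,"rz":0,"jaw":0.3},{"x":-0.1,"y":1,"z":0,"rx":0,"ry":0,"rz":0,"jaw":0.3},{"x":-0.1,"y":1,"z":0,"rx":0,"ry":0,"rz":0,"jaw":0.3}]'
python3 -m pendant '[{"x":-0.1,"y":1,"z":0,"rx":0,"ry":0,"rz":0.158,"jaw":0.3},{"x":-0.1,"y":1,"z":0,"rx":0,"ry":0,"rz":0.158,"jaw":0.3},{"x":-0.1,"y":1,"z":0,"rx":0,"ry":0,"rz":0.158,"jaw":0.3}]'
python3 go.py 471.8 -292.6 100 0.036
```

```text
t: 13.95
eef_pos: [441.5, 201.1, 344.6]
tcp_rot: [3.141, 0.003, 0.159]
ft_force: [0.5, 0.5, -2.0]
opening: 0.418
t: 14.32
eef_pos: [450.5, 50.5, 344.8]
tcp_rot: [-3.141, 0.003, 0.158]
ft_force: [0.1, 0.3, -1.9]
opening: 0.412
t: 14.7
eef_pos: [459.7, -100.2, 344.6]
tcp_rot: [-3.141, 0.002, 0.034]
ft_force: [-0.2, 1.9, -1.5]
opening: 0.416
t 14.7 pos [ 459.7 -100.2  344.6] rot [-3.141e+00  2.000e-03  3.400e-02] shift [0.039 1.285 0.363] n 2.0 rows 3.2054319718355737 turn [-0.001  0.003 -0.003] f [-0.2  1.9 -1.5] op 0.416
```

```bash
python3 -m pendant '[{"x":0.02,"y":0.7,"z":0,"rx":0,"ry":0,"rz":0,"jaw":0.3},{"x":0.02,"y":0.7,"z":0,"rx":0,"ry":0,"rz":0,"jaw":0.3},{"x":0.02,"y":0.7,"z":0,"rx":0,"ry":0,"rz":0,"jaw":0.3}]'
python3 -m pendant '[{"x":0.02,"y":0.585,"z":0.2,"rx":0,"ry":0,"rz":0,"jaw":0.3},{"x":0.02,"y":0.585,"z":0.363,"rx":0,"ry":0,"rz":0,"jaw":0.3},{"x":0.02,"y":0.585,"z":0.6,"rx":0,"ry":0,"rz":0,"jaw":0.3},{"x":0.02,"y":0.585,"z":0.6,"rx":0,"ry":0,"rz":0,"jaw":0.3},{"x":0.02,"y":0.585,"z":0.6,"rx":0,"ry":0,"rz":0,"jaw":0.3}]'
python3 go.py 471.8 -292.6 18 0.036
```

```text
t: 15.08
eef_pos: [466.5, -204.7, 344.4]
tcp_rot: [-3.141, 0.002, 0.033]
ft_force: [1.0, -0.0, -0.9]
opening: 0.416
t: 15.7
eef_pos: [473.0, -289.3, 256.6]
tcp_rot: [-3.141, 0.0, 0.037]
ft_force: [-0.4, -0.3, -1.5]
opening: 0.414
t 15.7 pos [ 473.  -289.3  256.6] rot [-3.141  0.     0.037] shift [-0.009  0.022  0.324] n 1.0 rows 0.7801091011564182 turn [-0.     0.     0.002] f [-0.4 -0.3 -1.5] op 0.414
```

```bash
python3 -m pendant '[{"x":0,"y":0.02,"z":0.2,"rx":0,"ry":0,"rz":0,"jaw":0.3},{"x":0,"y":0.02,"z":0.29,"rx":0,"ry":0,"rz":0,"jaw":0.3},{"x":0,"y":0.02,"z":0.315,"rx":0,"ry":0,"rz":0,"jaw":0.3},{"x":0,"y":0.02,"z":0.32,"rx":0,"ry":0,"rz":0,"jaw":0.3},{"x":0,"y":0.02,"z":0.32,"rx":0,"ry":0,"rz":0,"jaw":0.3}]'
python3 -m pendant '[{"x":0,"y":0,"z":0.005,"rx":0,"ry":0,"rz":0,"jaw":0.45},{"x":0,"y":0,"z":0.005,"rx":0,"ry":0,"rz":0,"jaw":0.5},{"x":0,"y":0,"z":0.005,"rx":0,"ry":0,"rz":0,"jaw":0.55},{"x":0,"y":0,"z":0.005,"rx":0,"ry":0,"rz":0,"jaw":0.55},{"x":0,"y":0,"z":-0.2,"rx":0,"ry":0,"rz":0,"jaw":0.55},{"x":0,"y":0,"z":-0.6,"rx":0,"ry":0,"rz":0,"jaw":0.55},{"x":0,"y":0,"z":-1,"rx":0,"ry":0,"rz":0,"jaw":0.55},{"x":0,"y":0,"z":-1,"rx":0,"ry":0,"rz":0,"jaw":0.55}]'
python3 go.py 439 185 200 1.16
```

```text
t: 16.32
eef_pos: [472.9, -292.9, 208.8]
tcp_rot: [3.141, -0.001, 0.036]
ft_force: [0.0, -0.4, -1.0]
opening: 0.414
t: 17.32
eef_pos: [473.0, -292.9, 362.3]
tcp_rot: [3.136, -0.006, 0.036]
ft_force: [-0.7, 0.7, -0.7]
opening: 0.55
t 17.325 pos [ 473.  -292.9  362.3] rot [ 3.136 -0.006  0.036] shift [-0.109 -3.191 -0.202] n 4.0 rows 7.6786439837633225 turn [ 0.01  -0.003 -1.431] f [-0.7  0.7 -0.7] op 0.55
```

```bash
python3 -m pendant '[{"x":0,"y":-1,"z":-0.1,"rx":0,"ry":0,"rz":-0.7,"jaw":0.7},{"x":0,"y":-1,"z":-0.1,"rx":0,"ry":0,"rz":-0.7,"jaw":0.7},{"x":0,"y":-1,"z":-0.1,"rx":0,"ry":0,"rz":-0.7,"jaw":0.7},{"x":0,"y":-1,"z":-0.1,"rx":0,"ry":0,"rz":-0.7,"jaw":0.7}]'
python3 go.py 439 185 200 1.16
python3 - <<'E'
from meas import *
c=cam("scene"); crop(c,90,80,240,215,5,"pics/g8.png")
crop(c,210,160,410,260,4,"pics/g9.png")
c=cam("top"); crop(c,300,170,400,245,8,"pics/g10.png")
E
```

```text
t: 17.82
eef_pos: [467.2, -141.6, 372.6]
tcp_rot: [-3.141, 0.0, 0.588]
ft_force: [0.3, -0.2, -0.3]
opening: 0.697
t 17.825 pos [ 467.2 -141.6  372.6] rot [-3.141  0.     0.588] shift [ 1.052 -1.915 -0.115] n 2.0 rows 5.252151742983923 turn [-0.001  0.    -0.728] f [ 0.3 -0.2 -0.3] op 0.697
```

```bash
python3 -m pendant '[{"x":0.53,"y":-0.96,"z":-0.06,"rx":0,"ry":0,"rz":0,"jaw":0.7},{"x":0.53,"y":-0.96,"z":-0.06,"rx":0,"ry":0,"rz":0,"jaw":0.7},{"x":0.53,"y":-0.96,"z":-0.06,"rx":0,"ry":0,"rz":0,"jaw":0.7}]'
python3 -m pendant '[{"x":0.52,"y":-0.95,"z":-0.06,"rx":0,"ry":0,"rz":-0.728,"jaw":0.6},{"x":0.52,"y":-0.95,"z":-0.06,"rx":0,"ry":0,"rz":-0.728,"jaw":0.6},{"x":0.52,"y":-0.95,"z":-0.06,"rx":0,"ry":0,"rz":-0.728,"jaw":0.6},{"x":0.52,"y":-0.95,"z":-0.06,"rx":0,"ry":0,"rz":-0.728,"jaw":0.6},{"x":0.52,"y":-0.95,"z":-0.06,"rx":0,"ry":0,"rz":-0.728,"jaw":0.6}]'
python3 go.py 439 185 70 1.16
python3 - <<'E'
from meas import *
c=cam("scene"); crop(c,260,90,410,215,5,"pics/g11.png")
E
```

```text
t: 18.3
eef_pos: [453.9, 21.9, 381.7]
tcp_rot: [-3.141, 0.0, 0.582]
ft_force: [0.7, -0.7, 0.2]
opening: 0.699
t: 18.92
eef_pos: [440.6, 182.0, 390.5]
tcp_rot: [-3.141, 0.001, 1.154]
ft_force: [-0.1, -1.0, 0.3]
opening: 0.599
t 18.925 pos [440.6 182.  390.5] rot [-3.141e+00  1.000e-03  1.154e+00] shift [ 0.015 -0.018  0.87 ] n 1.0 rows 2.0892442882973996 turn [-0.001  0.001 -0.008] f [-0.1 -1.   0.3] op 0.599
```

```bash
python3 -m pendant '[{"x":0.015,"y":-0.018,"z":0.4,"rx":0,"ry":0,"rz":-0.008,"jaw":0.6},{"x":0.015,"y":-0.018,"z":0.8,"rx":0,"ry":0,"rz":-0.008,"jaw":0.6},{"x":0.015,"y":-0.018,"z":0.87,"rx":0,"ry":0,"rz":-0.008,"jaw":0.6},{"x":0.015,"y":-0.018,"z":0.87,"rx":0,"ry":0,"rz":-0.008,"jaw":0.6}]'
python3 go.py 439 185 22 1.16
python3 - <<'E'
from meas import *
c=cam("scene"); crop(c,260,120,380,220,6,"pics/g12.png")
E
```

```text
t: 19.48
eef_pos: [439.2, 185.4, 261.1]
tcp_rot: [-3.141, 0.0, 1.162]
ft_force: [0.5, 0.0, 0.1]
opening: 0.597
t 19.475 pos [439.2 185.4 261.1] rot [-3.141  0.     1.162] shift [-0.003 -0.     0.327] n 1.0 rows 0.7855169255041019 turn [-0.     0.     0.003] f [0.5 0.  0.1] op 0.597
```

```bash
python3 -m pendant '[{"x":0,"y":0,"z":0.1,"rx":0,"ry":0,"rz":0,"jaw":0.6},{"x":0,"y":0,"z":0.2,"rx":0,"ry":0,"rz":0,"jaw":0.6},{"x":0,"y":0,"z":0.2,"rx":0,"ry":0,"rz":0,"jaw":0.6}]'
python3 - <<'E'
from meas import *
c=cam("scene"); 
s=env.state(); p=s["eef_pos"];a=s["tcp_rot"][2];z=p[2]-190
pp=[p[0],p[1],a]; h=28
m=[(T(pp,[(-10,sg*h,z),(10,sg*h,z),(10,sg*(h+12),z),(-10,sg*(h+12),z)]),(0,255,0)) for sg in(1,-1)]
crop(c,280,150,350,215,9,"pics/g13.png",[(proj(c,q),k) for q,k in m])
print(p)
E
```

```text
t: 19.9
eef_pos: [438.9, 185.9, 231.8]
tcp_rot: [3.14, -0.001, 1.164]
ft_force: [0.1, 0.4, 0.4]
opening: 0.603
[438.94230835 185.97311397 232.06096983]
```

```bash
python3 -m pendant '[{"x":0,"y":0,"z":0.07,"rx":0,"ry":0,"rz":0,"jaw":0.6},{"x":0,"y":0,"z":0.125,"rx":0,"ry":0,"rz":0,"jaw":0.6},{"x":0,"y":0,"z":0.125,"rx":0,"ry":0,"rz":0,"jaw":0.1},{"x":0,"y":0,"z":0.125,"rx":0,"ry":0,"rz":0,"jaw":0.1},{"x":0,"y":0,"z":0.125,"rx":0,"ry":0,"rz":0,"jaw":0.1},{"x":0,"y":0,"z":0.125,"rx":0,"ry":0,"rz":0,"jaw":0.1},{"x":0,"y":0,"z":0.125,"rx":0,"ry":0,"rz":0,"jaw":0.1},{"x":0,"y":0,"z":0.125,"rx":0,"ry":0,"rz":0,"jaw":0.1},{"x":0,"y":0,"z":0.125,"rx":0,"ry":0,"rz":0,"jaw":0.1}]'
```

```text
t: 21.08
eef_pos: [438.6, 186.0, 211.9]
tcp_rot: [3.141, -0.0, 1.164]
ft_force: [0.9, -0.5, 3.4]
opening: 0.251
```

```bash
python3 -m pendant '[{"x":0,"y":0,"z":-0.2,"rx":0,"ry":0,"rz":0,"jaw":0.1},{"x":0,"y":0,"z":-0.6,"rx":0,"ry":0,"rz":0,"jaw":0.1},{"x":0,"y":0,"z":-0.85,"rx":0,"ry":0,"rz":0,"jaw":0.1},{"x":0,"y":0,"z":-0.85,"rx":0,"ry":0,"rz":0,"jaw":0.1}]'
python3 go.py 470.2 -222 150 1.607
```

```text
t: 21.58
eef_pos: [438.4, 186.1, 341.2]
tcp_rot: [3.138, -0.003, 1.164]
ft_force: [-1.0, 0.3, -3.3]
opening: 0.253
t 21.575 pos [438.4 186.1 341.2] rot [ 3.138e+00 -3.000e-03  1.164e+00] shift [-2.415  1.27   0.006] n 3.0 rows 6.548631848454619 turn [ 0.005 -0.002 -0.564] f [-1.   0.3 -3.3] op 0.253
```

```bash
python3 -m pendant '[{"x":-0.8,"y":0.42,"z":-0.05,"rx":0,"ry":0,"rz":0,"jaw":0.1},{"x":-0.8,"y":0.42,"z":-0.05,"rx":0,"ry":0,"rz":0,"jaw":0.1},{"x":-0.8,"y":0.42,"z":-0.05,"rx":0,"ry":0,"rz":0,"jaw":0.1}]'
python3 -m pendant '[{"x":-0.8,"y":0.42,"z":-0.05,"rx":0,"ry":0,"rz":0,"jaw":0.1},{"x":-0.8,"y":0.42,"z":-0.05,"rx":0,"ry":0,"rz":0,"jaw":0.1},{"x":-0.8,"y":0.42,"z":-0.05,"rx":0,"ry":0,"rz":0,"jaw":0.1}]'
python3 -m pendant '[{"x":-0.8,"y":0.42,"z":0,"rx":0,"ry":0,"rz":-0.564,"jaw":0.1},{"x":-0.8,"y":0.42,"z":0,"rx":0,"ry":0,"rz":-0.564,"jaw":0.1},{"x":-0.8,"y":0.42,"z":0,"rx":0,"ry":0,"rz":-0.564,"jaw":0.1},{"x":-0.8,"y":0.42,"z":0,"rx":0,"ry":0,"rz":-0.564,"jaw":0.1}]'
python3 go.py 470.2 -222 100 1.607
python3 - <<'E'
from meas import *
c=cam("scene"); crop(c,90,80,240,215,5,"pics/g14.png")
c=cam("top"); crop(c,280,150,400,245,6,"pics/g15.png")
E
```

```text
t: 21.95
eef_pos: [448.8, 48.2, 345.3]
tcp_rot: [-3.139, 0.001, 1.161]
ft_force: [-0.0, 0.1, -2.9]
opening: 0.25
t: 22.32
eef_pos: [459.5, -86.7, 353.0]
tcp_rot: [-3.14, 0.0, 1.161]
ft_force: [0.3, -0.1, -2.3]
opening: 0.251
t: 22.82
eef_pos: [469.8, -219.6, 352.8]
tcp_rot: [-3.14, -0.001, 1.606]
ft_force: [-0.0, 0.6, -2.7]
opening: 0.253
t 22.825 pos [ 469.8 -219.6  352.8] rot [-3.140e+00 -1.000e-03  1.606e+00] shift [-0.017  0.003  0.419] n 1.0 rows 1.0063541689887099 turn [-0.002 -0.002 -0.002] f [-0.   0.6 -2.7] op 0.253
```

```bash
python3 -m pendant '[{"x":0,"y":0,"z":0.4,"rx":0,"ry":0,"rz":0,"jaw":0.1},{"x":0,"y":0,"z":0.7,"rx":0,"ry":0,"rz":0,"jaw":0.1},{"x":0,"y":0,"z":0.7,"rx":0,"ry":0,"rz":0,"jaw":0.1},{"x":0,"y":0,"z":0.7,"rx":0,"ry":0,"rz":0,"jaw":0.1}]'
python3 go.py 470.2 -222 36 1.607
python3 - <<'E'
from meas import *
c=cam("scene"); crop(c,110,110,240,215,6,"pics/g16.png")
E
```

```text
t: 23.42
eef_pos: [470.2, -218.8, 250.6]
tcp_rot: [3.141, 0.001, 1.608]
ft_force: [-0.7, -0.7, -2.7]
opening: 0.25
t 23.425 pos [ 470.2 -218.8  250.6] rot [3.141e+00 1.000e-03 1.608e+00] shift [-0.021 -0.001  0.164] n 1.0 rows 0.397355873250985 turn [0.001 0.001 0.001] f [-0.7 -0.7 -2.7] op 0.25
```

```bash
python3 -m pendant '[{"x":0,"y":0,"z":0.1,"rx":0,"ry":0,"rz":0,"jaw":0.1},{"x":0,"y":0,"z":0.16,"rx":0,"ry":0,"rz":0,"jaw":0.1},{"x":-0.05,"y":0,"z":0.16,"rx":0,"ry":0,"rz":0,"jaw":0.1},{"x":-0.1,"y":0,"z":0.16,"rx":0,"ry":0,"rz":0,"jaw":0.1},{"x":-0.13,"y":0,"z":0.16,"rx":0,"ry":0,"rz":0,"jaw":0.1},{"x":-0.16,"y":0,"z":0.16,"rx":0,"ry":0,"rz":0,"jaw":0.1},{"x":-0.19,"y":0,"z":0.16,"rx":0,"ry":0,"rz":0,"jaw":0.1},{"x":-0.22,"y":0,"z":0.16,"rx":0,"ry":0,"rz":0,"jaw":0.1},{"x":-0.25,"y":0,"z":0.16,"rx":0,"ry":0,"rz":0,"jaw":0.1},{"x":-0.28,"y":0,"z":0.16,"rx":0,"ry":0,"rz":0,"jaw":0.1}]'
python3 -m pendant '[{"x":-0.02,"y":0,"z":0,"rx":0,"ry":0,"rz":0,"jaw":0.1},{"x":-0.04,"y":0,"z":0,"rx":0,"ry":0,"rz":0,"jaw":0.1},{"x":-0.06,"y":0,"z":0,"rx":0,"ry":0,"rz":0,"jaw":0.1},{"x":-0.08,"y":0,"z":0,"rx":0,"ry":0,"rz":0,"jaw":0.1},{"x":-0.1,"y":0,"z":0,"rx":0,"ry":0,"rz":0,"jaw":0.1},{"x":-0.11,"y":0,"z":0,"rx":0,"ry":0,"rz":0,"jaw":0.1}]'
python3 go.py 472 -298.6 35 1.607
python3 - <<'E'
from meas import *
c=cam("scene"); crop(c,110,110,240,215,6,"pics/g17.png")
E
```

```text
t: 24.72
eef_pos: [471.3, -261.7, 225.3]
tcp_rot: [-3.142, 0.0, 1.607]
ft_force: [0.2, 0.0, -2.8]
opening: 0.25
t: 25.48
eef_pos: [471.9, -278.1, 225.3]
tcp_rot: [3.142, 0.0, 1.607]
ft_force: [0.6, -0.1, -2.9]
opening: 0.252
t 25.475 pos [ 471.9 -278.1  225.3] rot [3.142 0.    1.607] shift [-0.137 -0.004  0.002] n 1.0 rows 0.3284539129340178 turn [0. 0. 0.] f [ 0.6 -0.1 -2.9] op 0.252
```

Working: the jars are rolling together. 20 mm left, so I'll push slowly.

```bash
python3 -m pendant '[{"x":-0.02,"y":0,"z":0,"rx":0,"ry":0,"rz":0,"jaw":0.1},{"x":-0.04,"y":0,"z":0,"rx":0,"ry":0,"rz":0,"jaw":0.1},{"x":-0.06,"y":0,"z":0,"rx":0,"ry":0,"rz":0,"jaw":0.1},{"x":-0.08,"y":0,"z":0,"rx":0,"ry":0,"rz":0,"jaw":0.1},{"x":-0.09,"y":0,"z":0,"rx":0,"ry":0,"rz":0,"jaw":0.1},{"x":-0.1,"y":0,"z":0,"rx":0,"ry":0,"rz":0,"jaw":0.1}]'
python3 -m pendant '[{"x":-0.01,"y":0,"z":0,"rx":0,"ry":0,"rz":0,"jaw":0.1},{"x":-0.02,"y":0,"z":0,"rx":0,"ry":0,"rz":0,"jaw":0.1}]'
python3 -m pendant '[{"x":-0.01,"y":0,"z":0,"rx":0,"ry":0,"rz":0,"jaw":0.1},{"x":-0.01,"y":0,"z":0,"rx":0,"ry":0,"rz":0,"jaw":0.1}]'
```

```text
t: 26.28
eef_pos: [472.4, -292.9, 225.3]
tcp_rot: [-3.141, -0.0, 1.607]
ft_force: [0.8, 0.1, -2.8]
opening: 0.249
t: 26.52
eef_pos: [472.5, -295.9, 225.4]
tcp_rot: [-3.142, 0.0, 1.607]
ft_force: [0.7, 1.0, -2.1]
opening: 0.25
t: 26.78
eef_pos: [472.6, -297.5, 225.3]
tcp_rot: [3.141, 0.0, 1.607]
ft_force: [-0.5, -0.5, -2.4]
opening: 0.251
```

```bash
python3 -m pendant '[{"x":-0.01,"y":0,"z":0,"rx":0,"ry":0,"rz":0,"jaw":0.1},{"x":-0.02,"y":0,"z":0,"rx":0,"ry":0,"rz":0,"jaw":0.1},{"x":-0.02,"y":0,"z":0,"rx":0,"ry":0,"rz":0,"jaw":0.1}]'
python3 - <<'E'
from meas import *
c=cam("scene"); crop(c,110,130,220,215,7,"pics/g18.png")
E
```

```text
t: 27.15
eef_pos: [472.5, -300.3, 225.2]
tcp_rot: [-3.141, -0.0, 1.607]
ft_force: [-1.4, 1.5, -3.6]
opening: 0.25
```

```bash
python3 -m pendant '[{"x":-0.01,"y":0,"z":0,"rx":0,"ry":0,"rz":0,"jaw":0.1},{"x":-0.01,"y":0,"z":0,"rx":0,"ry":0,"rz":0,"jaw":0.1}]'; python3 -m pendant '[{"x":-0.01,"y":0,"z":0,"rx":0,"ry":0,"rz":0,"jaw":0.1},{"x":-0.01,"y":0,"z":0,"rx":0,"ry":0,"rz":0,"jaw":0.1}]'
```

```text
t: 27.45
eef_pos: [472.4, -301.1, 225.0]
tcp_rot: [-3.14, -0.002, 1.607]
ft_force: [-1.5, 8.1, -2.2]
opening: 0.252
t: 27.7
eef_pos: [472.4, -301.8, 224.7]
tcp_rot: [-3.139, -0.004, 1.607]
ft_force: [-0.3, 14.1, -2.6]
opening: 0.253
```

```bash
python3 -m pendant '[{"x":0.015,"y":0,"z":0,"rx":0,"ry":0,"rz":0,"jaw":0.1},{"x":0.015,"y":0,"z":0.007,"rx":0,"ry":0,"rz":0,"jaw":0.1},{"x":0.015,"y":0,"z":0.007,"rx":0,"ry":0,"rz":0,"jaw":0.1}]'
```

```text
t: 28.08
eef_pos: [472.7, -300.8, 224.3]
tcp_rot: [-3.141, -0.001, 1.607]
ft_force: [-0.2, 6.1, -1.2]
opening: 0.251
```

```bash
python3 -m pendant '[{"x":0.008,"y":0,"z":0.008,"rx":0,"ry":0,"rz":0,"jaw":0.1},{"x":0.008,"y":0,"z":0.008,"rx":0,"ry":0,"rz":0,"jaw":0.1}]'
python3 -m pendant '[{"x":0,"y":0,"z":0,"rx":0,"ry":0,"rz":0,"jaw":0.3},{"x":0,"y":0,"z":0,"rx":0,"ry":0,"rz":0,"jaw":0.4},{"x":0,"y":0,"z":0,"rx":0,"ry":0,"rz":0,"jaw":0.5},{"x":0,"y":0,"z":0,"rx":0,"ry":0,"rz":0,"jaw":0.5},{"x":0,"y":0,"z":-0.2,"rx":0,"ry":0,"rz":0,"jaw":0.5},{"x":0,"y":0,"z":-0.6,"rx":0,"ry":0,"rz":0,"jaw":0.5},{"x":0,"y":0,"z":-1,"rx":0,"ry":0,"rz":0,"jaw":0.5},{"x":0,"y":0,"z":-1,"rx":0,"ry":0,"rz":0,"jaw":0.5}]'
python3 -m pendant '[{"x":1,"y":-0.5,"z":0,"rx":0,"ry":0,"rz":0,"jaw":0.5},{"x":1,"y":-0.5,"z":0,"rx":0,"ry":0,"rz":0,"jaw":0.5},{"x":1,"y":-0.5,"z":0,"rx":0,"ry":0,"rz":0,"jaw":0.5},{"x":1,"y":-0.5,"z":0,"rx":0,"ry":0,"rz":0,"jaw":0.5}]'
python3 -m pendant '[{"x":1,"y":0.2,"z":-0.3,"rx":0,"ry":0,"rz":0.5,"jaw":0.5},{"x":1,"y":0.2,"z":-0.3,"rx":0,"ry":0,"rz":0.5,"jaw":0.5},{"x":1,"y":0.2,"z":-0.3,"rx":0,"ry":0,"rz":0.5,"jaw":0.5},{"x":1,"y":0.2,"z":-0.3,"rx":0,"ry":0,"rz":0.5,"jaw":0.5}]'
python3 - <<'E'
from meas import *
c=cam("scene"); crop(c,110,130,220,215,7,"pics/g19.png")
c=cam("top"); crop(c,300,170,400,245,8,"pics/g20.png")
E
```

```text
t: 28.32
eef_pos: [472.6, -300.3, 224.0]
tcp_rot: [3.141, 0.001, 1.607]
ft_force: [-4.8, 1.6, 7.1]
opening: 0.249
t: 29.32
eef_pos: [472.9, -299.9, 377.3]
tcp_rot: [3.136, 0.005, 1.607]
ft_force: [-0.9, 0.2, -0.7]
opening: 0.501
t: 29.82
eef_pos: [390.9, -150.8, 372.5]
tcp_rot: [-3.14, -0.001, 1.609]
ft_force: [0.5, -1.1, 0.1]
opening: 0.501
t: 30.32
eef_pos: [417.5, 0.4, 418.4]
tcp_rot: [3.14, -0.0, 1.218]
ft_force: [-0.1, 0.1, -0.0]
opening: 0.5
```

The top view shows the yellow jar against the stop (593,280), the red jar touching it (500,280) and the chock flat and square against the red jar (400,295). Next, the wheels: I'll unwrap their rims from the unobstructed first pictures.

```bash
cat > wheels.py <<'E'
from meas import *
MK=[526.2,8.5,.171]
def strip(c,img,y,angs,mk=MK,w=10,n=40):
    ys=np.linspace(w,-w,n)  # +y is left
    A,Y=np.meshgrid(angs,ys,indexing='ij')
    P=T(mk,np.c_[36*np.sin(A).ravel(),y+Y.ravel(),62+36*np.cos(A).ravel()])
    q=proj(c,P).reshape(A.shape+(2,)).astype(np.float32)
    return cv2.remap(img,q[...,0],q[...,1],cv2.INTER_CUBIC)
E
python3 - <<'E'
from wheels import *
for n,a0,a1 in(("top",80,-80),("scene",100,-40)):
    c=cam(n); im=cv2.imread(f"pics/{n}0.png")
    angs=np.radians(np.arange(a0,a1,-0.5))
    out=[]
    for y in(50,0,-50):
        s=strip(c,im,y,angs); s=cv2.resize(s,(160,len(angs)*2))
        for a in range(-80,100,20):
            if a1<a<a0: 
                r=int((a0-a)*4); cv2.line(s,(0,r),(12,r),(0,255,0),1); cv2.putText(s,str(a),(0,r-2),0,.35,(0,255,0),1)
        out.append(s); out.append(np.zeros((s.shape[0],40,3),np.uint8))
    o=np.hstack(out); cv2.imwrite(f"pics/st_{n}.png",cv2.resize(o,(o.shape[1],min(590,o.shape[0]))))
E
python3 - <<'E'
import cv2,numpy as np
t=cv2.imread("pics/top0.png")[176:206,228:292]; s=cv2.imread("pics/scene0.png")[178:216,222:282]
cv2.imwrite("pics/zt.png",cv2.resize(t,None,fx=12,fy=12,interpolation=cv2.INTER_LANCZOS4))
s=cv2.rotate(s,cv2.ROTATE_180)
cv2.imwrite("pics/zs.png",cv2.resize(s,None,fx=13,fy=13,interpolation=cv2.INTER_LANCZOS4))
E
cat > ncc.py <<'E'
from wheels import *
def texture(font,h,dark,bold,sep):
    # 10 sectors, each 36deg; px per deg=4, width 16mm-> 16*6.4=102px ; rim 36deg=22.6mm=144px
    H,W=144,102; t=[]
    for k in range(10):
        im=np.zeros((H,W),np.float32); sc=1.0
        (w0,h0),_=cv2.getTextSize(str(k),font,1.0,1)
        sc=h*6.4/h0; th=max(1,int(bold*6.4)); (w,hh),_=cv2.getTextSize(str(k),font,sc,1)
        cv2.putText(im,str(k),(int(W/2-w/2),int(H/2+hh/2)),font,sc,1.0,th,cv2.LINE_AA)
        if sep: im[:4]=im[-4:]=-sep*1.0
        t.append(im)
    # rows: increasing row -> toward robot -> decreasing angle -> increasing digit
    return np.vstack(t)
def analyse(imgs,cams,wins,mk=MK,fonts=(cv2.FONT_HERSHEY_SIMPLEX,cv2.FONT_HERSHEY_DUPLEX),verbose=True):
    res={}
    qs=np.arange(-0.15,5.81,0.02)
    for nm,y,sg in(("red",50,1),("yellow",0,-1),("blue",-50,1)):
        tot=[]
        S=[]
        for n in imgs:
            a0,a1=wins[n]; angs=np.radians(np.arange(a0,a1,-1.0))
            s=strip(cams[n],imgs[n],y,angs,mk=mk,w=7.5,n=21).astype(np.float32)
            g=s.min(2) if nm!="yellow" else s[...,1]
            if nm=="yellow": g=s[...,2]*.5+s[...,1]*.5
            g=g-cv2.GaussianBlur(g,(0,0),20); g/=g.std(); S.append((n,angs,g))
        best=[]
        for f in fonts:
          for h in(12,14,16,18):
            for b in(2,3):
             for sep in(0,.5):
                tx=texture(f,h,0,b,sep*sg)
                sc=[]
                for q in qs:
                    v=0
                    for n,angs,g in S:
                        # angle a -> digit coord u=(q-a)/0.628 ; digit k centre at u=k ; row=(u+.5)*144
                        row=((q-angs)/0.62832+.5)*144
                        valid=np.ones_like(row)
                        row=np.mod(row,1440)
                        col=np.linspace(51-7.5*6.4,51+7.5*6.4,21)
                        m=cv2.remap(np.vstack([tx,tx[:2]]),np.repeat(col[None],len(row),0).astype(np.float32),np.repeat(row[:,None],21,1).astype(np.float32),cv2.INTER_LINEAR)
                        m=cv2.GaussianBlur(m,(0,0),sigmaX=1.9,sigmaY=3.0)*sg
                        m=m-cv2.GaussianBlur(m,(0,0),20); m/=m.std()+1e-6
                        v+=(m*g).mean()
                    sc.append(v/len(S))
                best.append(sc)
        B=np.array(best); mx=B.max(0); idx=[]
        o=np.argsort(-mx)
        for i in o:
            if all(abs(qs[i]-qs[j])>.25 for j in idx): idx.append(i)
            if len(idx)>=5: break
        res[nm]=[(round(qs[i],2),round(qs[i]/.62832,2),round(float(mx[i]),3)) for i in idx]
        print(nm,res[nm])
    return res
if __name__=="__main__":
    cams={n:cam(n) for n in("top","scene")}
    ims={n:cv2.imread(f"pics/{n}0.png") for n in cams}
    analyse(ims,cams,{"top":(50,-60),"scene":(75,-20)})
    for n,w in(("top",(45,-55)),("scene",(75,-15))):
        print(n); analyse({n:ims[n]},cams,{n:w})
E
python3 ncc.py
```

```text
red [(np.float64(2.37), np.float64(3.77), 0.679), (np.float64(5.47), np.float64(8.71), 0.657), (np.float64(-0.15), np.float64(-0.24), 0.65), (np.float64(4.21), np.float64(6.7), 0.646), (np.float64(2.97), np.float64(4.73), 0.639)]
yellow [(np.float64(1.19), np.float64(1.89), 0.152), (np.float64(4.25), np.float64(6.76), 0.101), (np.float64(3.07), np.float64(4.89), 0.1), (np.float64(2.15), np.float64(3.42), 0.096), (np.float64(2.61), np.float64(4.15), 0.095)]
blue [(np.float64(5.13), np.float64(8.16), 0.654), (np.float64(1.37), np.float64(2.18), 0.611), (np.float64(3.27), np.float64(5.2), 0.601), (np.float64(0.11), np.float64(0.18), 0.591), (np.float64(5.77), np.float64(9.18), 0.59)]
top
red [(np.float64(2.41), np.float64(3.84), 0.765), (np.float64(5.53), np.float64(8.8), 0.738), (np.float64(3.01), np.float64(4.79), 0.72), (np.float64(-0.13), np.float64(-0.21), 0.708), (np.float64(3.65), np.float64(5.81), 0.707)]
yellow [(np.float64(4.33), np.float64(6.89), 0.148), (np.float64(0.57), np.float64(0.91), 0.099), (np.float64(1.21), np.float64(1.93), 0.092), (np.float64(2.17), np.float64(3.4
[... 285 characters left out ...]
)]
scene
red [(np.float64(5.45), np.float64(8.67), 0.706), (np.float64(2.33), np.float64(3.71), 0.689), (np.float64(4.81), np.float64(7.66), 0.674), (np.float64(0.43), np.float64(0.68), 0.663), (np.float64(4.19), np.float64(6.67), 0.65)]
yellow [(np.float64(1.11), np.float64(1.77), 0.247), (np.float64(3.05), np.float64(4.85), 0.245), (np.float64(4.19), np.float64(6.67), 0.187), (np.float64(5.05), np.float64(8.04), 0.182), (np.float64(2.63), np.float64(4.19), 0.133)]
blue [(np.float64(5.09), np.float64(8.1), 0.648), (np.float64(1.35), np.float64(2.15), 0.626), (np.float64(0.09), np.float64(0.14), 0.606), (np.float64(5.75), np.float64(9.15), 0.589), (np.float64(2.61), np.float64(4.15), 0.585)]
```

```bash
python3 go.py 534.5 -41 160 0.171
```

```text
t 30.625 pos [416.9  -2.9 417.6] rot [-3.141  0.     1.213] shift [0.037 0.824 0.45 ] n 1.0 rows 2.2539055263554992 turn [-1.000e-03  1.000e-03  1.327e+00] f [-0.2 -0.3 -0.8] op 0.5
```

```bash
python3 -m pendant '[{"x":0.037,"y":0.824,"z":0.2,"rx":0,"ry":0,"rz":0.2,"jaw":0.4},{"x":0.037,"y":0.824,"z":0.4,"rx":0,"ry":0,"rz":0.5,"jaw":0.34},{"x":0.037,"y":0.824,"z":0.45,"rx":0,"ry":0,"rz":0.8,"jaw":0.34},{"x":0.037,"y":0.824,"z":0.45,"rx":0,"ry":0,"rz":0.8,"jaw":0.34},{"x":0.037,"y":0.824,"z":0.45,"rx":0,"ry":0,"rz":0.8,"jaw":0.34}]'
python3 go.py 534.5 -41 160 0.171
```

```text
t: 31.25
eef_pos: [534.6, -40.7, 349.9]
tcp_rot: [-3.141, 0.001, 0.585]
ft_force: [-0.0, 0.2, -0.2]
opening: 0.338
t 31.25 pos [534.6 -40.7 349.9] rot [-3.141e+00  1.000e-03  5.850e-01] shift [-0.002  0.001 -0.001] n 1.0 rows 0.004826748787606363 turn [-0.001  0.001  0.528] f [-0.   0.2 -0.2] op 0.338
```

Turn the rest, lower to fingertip height ~110, then look.

```bash
python3 -m pendant '[{"x":0,"y":0,"z":0,"rx":0,"ry":0,"rz":0.2,"jaw":0.34},{"x":0,"y":0,"z":0,"rx":0,"ry":0,"rz":0.528,"jaw":0.34},{"x":0,"y":0,"z":0.32,"rx":0,"ry":0,"rz":0.528,"jaw":0.34},{"x":0,"y":0,"z":0.32,"rx":0,"ry":0,"rz":0.528,"jaw":0.34},{"x":0,"y":0,"z":0.32,"rx":0,"ry":0,"rz":0.528,"jaw":0.34}]'
python3 go.py 534.5 -41 70 0.171
python3 - <<'E'
from meas import *
c=cam("scene"); 
s=env.state(); p=s["eef_pos"];a=s["tcp_rot"][2];z=p[2]-190
pp=[p[0],p[1],a]; h=16
m=[(T(pp,[(-10,sg*h,z),(10,sg*h,z),(10,sg*(h+12),z),(-10,sg*(h+12),z)]),(0,255,0)) for sg in(1,-1)]
crop(c,190,120,310,220,6,"pics/w1.png",[(proj(c,q),k) for q,k in m])
E
```

```text
t: 31.88
eef_pos: [534.8, -40.0, 303.7]
tcp_rot: [3.141, -0.001, 0.174]
ft_force: [0.8, -0.6, 0.6]
opening: 0.341
t 31.875 pos [534.8 -40.  303.7] rot [ 3.141e+00 -1.000e-03  1.740e-01] shift [-0.004  0.006  0.291] n 1.0 rows 0.6997008396354216 turn [ 0.001 -0.001  0.004] f [ 0.8 -0.6  0.6] op 0.341
```

```bash
python3 -m pendant '[{"x":0,"y":0,"z":0.15,"rx":0,"ry":0,"rz":0,"jaw":0.34},{"x":0,"y":0,"z":0.28,"rx":0,"ry":0,"rz":0,"jaw":0.34},{"x":0,"y":0,"z":0.285,"rx":0,"ry":0,"rz":0,"jaw":0.34},{"x":0,"y":0,"z":0.285,"rx":0,"ry":0,"rz":0,"jaw":0.1},{"x":0,"y":0,"z":0.285,"rx":0,"ry":0,"rz":0,"jaw":0.05},{"x":0,"y":0,"z":0.285,"rx":0,"ry":0,"rz":0,"jaw":0.05},{"x":0,"y":0,"z":0.285,"rx":0,"ry":0,"rz":0,"jaw":0.05}]'
```

```text
t: 32.8
eef_pos: [534.8, -40.0, 260.9]
tcp_rot: [3.14, -0.002, 0.172]
ft_force: [-1.7, -5.3, 6.4]
opening: 0.166
```

```bash
python3 -m pendant '[{"x":0.081,"y":0,"z":0.0025,"rx":0,"ry":-0.078,"rz":0,"jaw":0.05},{"x":0.162,"y":0,"z":0.01,"rx":0,"ry":-0.156,"rz":0,"jaw":0.05},{"x":0.242,"y":0,"z":0.022,"rx":0,"ry":-0.233,"rz":0,"jaw":0.05},{"x":0.321,"y":0,"z":0.0394,"rx":0,"ry":-0.311,"rz":0,"jaw":0.05}]'
```

```text
t: 33.3
eef_pos: [582.6, -31.8, 255.0]
tcp_rot: [3.14, 0.245, 0.171]
ft_force: [-0.4, -4.3, 3.4]
opening: 0.167
```

```bash
python3 -m pendant '[{"x":0.081,"y":0,"z":0.0025,"rx":0,"ry":-0.078,"rz":0,"jaw":0.05},{"x":0.162,"y":0,"z":0.01,"rx":0,"ry":-0.156,"rz":0,"jaw":0.05},{"x":0.242,"y":0,"z":0.022,"rx":0,"ry":-0.233,"rz":0,"jaw":0.05},{"x":0.321,"y":0,"z":0.0394,"rx":0,"ry":-0.311,"rz":0,"jaw":0.05}]'; python3 -m pendant '[{"x":0.081,"y":0,"z":0.0025,"rx":0,"ry":-0.078,"rz":0,"jaw":0.05}]'
```

```text
t: 33.8
eef_pos: [627.2, -24.0, 237.5]
tcp_rot: [3.14, 0.489, 0.171]
ft_force: [1.1, -4.5, 3.8]
opening: 0.166
t: 33.92
eef_pos: [637.6, -22.2, 231.5]
tcp_rot: [3.14, 0.551, 0.171]
ft_force: [0.3, -3.6, 2.9]
opening: 0.163
```

```bash
python3 -m pendant '[{"x":0.046,"y":0,"z":0.001,"rx":0,"ry":-0.044,"rz":0,"jaw":0.05}]'; python3 -m pendant '[{"x":0.046,"y":0,"z":0.001,"rx":0,"ry":-0.044,"rz":0,"jaw":0.05}]';python3 -m pendant '[{"x":0.046,"y":0,"z":0.001,"rx":0,"ry":-0.044,"rz":0,"jaw":0.05}]'; python3 -m pendant '[{"x":0.046,"y":0,"z":0.001,"rx":0,"ry":-0.044,"rz":0,"jaw":0.05}]'
```

```text
t: 34.05
eef_pos: [643.4, -21.2, 227.7]
tcp_rot: [3.14, 0.585, 0.171]
ft_force: [-0.4, -4.0, 7.3]
opening: 0.171
t: 34.17
eef_pos: [648.8, -20.3, 223.9]
tcp_rot: [3.14, 0.619, 0.171]
ft_force: [1.7, -3.9, 7.0]
opening: 0.164
t: 34.3
eef_pos: [654.2, -19.3, 219.9]
tcp_rot: [3.14, 0.654, 0.171]
ft_force: [1.6, -4.3, 6.1]
opening: 0.166
t: 34.42
eef_pos: [659.4, -18.4, 215.6]
tcp_rot: [3.14, 0.689, 0.171]
ft_force: [-1.8, -4.0, 9.0]
opening: 0.171
```

```bash
python3 -m pendant '[{"x":0.046,"y":0,"z":0.001,"rx":0,"ry":-0.044,"rz":0,"jaw":0.05}]'; python3 -m pendant '[{"x":0.023,"y":0,"z":0.001,"rx":0,"ry":-0.022,"rz":0,"jaw":0.05}]'; python3 -c "
from h import *
print(env.state())"
```

```text
t: 34.55
eef_pos: [664.5, -17.6, 211.1]
tcp_rot: [3.14, 0.724, 0.171]
ft_force: [-2.0, -4.8, 9.0]
opening: 0.169
t: 34.67
eef_pos: [666.9, -17.2, 208.7]
tcp_rot: [3.14, 0.741, 0.171]
ft_force: [-2.2, -5.0, 10.5]
opening: 0.167
{'t': 34.675, 'joints': array([-0.10209108,  0.86101705,  1.45375421, -0.18474552,  1.54935831,
        1.37121655]), 'qvel': array([ 0.01101779,  0.0598149 , -0.0688426 , -0.01914971,  0.13710312,
        0.00551964]), 'tau': array([ 2.42245629e+00, -6.96861291e+01, -1.77617526e+01,  1.10469270e+00,
        1.56045486e-01,  3.39243351e-02]), 'eef_pos': array([666.90299032, -17.17271987, 208.73739323]), 'tcp_rot': array([3.13980474, 0.74126681, 0.17072137]), 'ft_force': array([-2.16483502, -4.96843819, 10.51368446]), 'moment': array([-0.58207209,  0.72802986,  0.57447265]), 'opening': 0.1670392664829735}
```

```bash
python3 - <<'E'
from meas import *
c=cam("scene"); crop(c,190,120,310,220,6,"pics/w2.png")
c=cam("top"); crop(c,220,165,310,225,8,"pics/w3.png")
E
python3 -m pendant '[{"x":0.035,"y":0,"z":0.001,"rx":0,"ry":-0.033,"rz":0,"jaw":0.05}]'; python3 -m pendant '[{"x":0.035,"y":0,"z":0.001,"rx":0,"ry":-0.033,"rz":0,"jaw":0.05}]';python3 -m pendant '[{"x":0.035,"y":0,"z":0.001,"rx":0,"ry":-0.033,"rz":0,"jaw":0.05}]'; python3 -c "
from h import *
print(env.state()['moment'])"
```

```text
t: 34.9
eef_pos: [670.4, -16.6, 205.4]
tcp_rot: [3.14, 0.767, 0.171]
ft_force: [-4.3, -5.1, 9.3]
opening: 0.164
t: 35.02
eef_pos: [674.1, -16.0, 201.5]
tcp_rot: [3.14, 0.793, 0.17]
ft_force: [-2.9, -4.7, 10.5]
opening: 0.169
t: 35.15
eef_pos: [677.6, -15.3, 197.7]
tcp_rot: [3.14, 0.82, 0.17]
ft_force: [-4.1, -4.3, 10.4]
opening: 0.167
[-0.5983572   0.8708149   0.60793539]
```

```bash
python3 -m pendant '[{"x":-0.162,"y":0,"z":0.01,"rx":0,"ry":0.156,"rz":0,"jaw":0.05},{"x":-0.321,"y":0,"z":0.039,"rx":0,"ry":0.311,"rz":0,"jaw":0.05},{"x":-0.475,"y":0,"z":0.088,"rx":0,"ry":0.467,"rz":0,"jaw":0.05},{"x":-0.623,"y":0,"z":0.155,"rx":0,"ry":0.622,"rz":0,"jaw":0.05},{"x":-0.761,"y":0,"z":0.24,"rx":0,"ry":0.778,"rz":0,"jaw":0.05},{"x":-0.888,"y":0,"z":0.341,"rx":0,"ry":0.933,"rz":0,"jaw":0.05},{"x":-0.888,"y":0,"z":0.341,"rx":0,"ry":0.933,"rz":0,"jaw":0.05}]'
python3 -m pendant '[{"x":-0.162,"y":0,"z":0.01,"rx":0,"ry":0.156,"rz":0,"jaw":0.05},{"x":-0.321,"y":0,"z":0.039,"rx":0,"ry":0.311,"rz":0,"jaw":0.05},{"x":-0.475,"y":0,"z":0.088,"rx":0,"ry":0.467,"rz":0,"jaw":0.05},{"x":-0.623,"y":0,"z":0.155,"rx":0,"ry":0.622,"rz":0,"jaw":0.05},{"x":-0.761,"y":0,"z":0.24,"rx":0,"ry":0.778,"rz":0,"jaw":0.05},{"x":-0.761,"y":0,"z":0.24,"rx":0,"ry":0.778,"rz":0,"jaw":0.05}]'
```

```text
t: 36.02
eef_pos: [550.7, -37.3, 259.2]
tcp_rot: [3.14, 0.08, 0.171]
ft_force: [3.9, -3.0, -4.0]
opening: 0.161
t: 36.78
eef_pos: [461.1, -54.3, 243.8]
tcp_rot: [-3.096, -0.422, 0.169]
ft_force: [-9.8, -64.3, 27.3]
opening: 0.296
```

```bash
python3 - <<'E'
from meas import *
s=env.state(); print(s["joints"].round(3),s["tau"].round(1),s["eef_pos"],s["ft_force"])
c=cam("scene"); crop(c,190,120,310,220,6,"pics/w4.png")
E
```

```text
[-0.3    0.515  2.178  1.21   0.243 -0.065] [ 35.7 -33.6  -0.   -2.9  17.    3.6] [461.14970406 -54.28278998 243.77236416] [ -9.84670368 -64.3155931   27.34456099]
```

```bash
python3 -m pendant '[{"x":0.162,"y":0,"z":0.01,"rx":0,"ry":-0.156,"rz":0,"jaw":0.34}]'; python3 -m pendant '[{"x":0.162,"y":0,"z":0.01,"rx":0,"ry":-0.156,"rz":0,"jaw":0.34}]'; python3 go.py 534.5 -41 71 .171
```

```text
t: 36.95
eef_pos: [471.2, -51.4, 247.2]
tcp_rot: [-3.08, -0.378, 0.172]
ft_force: [-5.0, -64.4, 14.4]
opening: 0.396
t: 37.08
eef_pos: [485.0, -48.7, 251.0]
tcp_rot: [-3.069, -0.317, 0.182]
ft_force: [-12.8, -81.9, 5.6]
opening: 0.449
t 37.075 pos [485.  -48.7 251. ] rot [-3.069 -0.317  0.182] shift [0.338 0.012 0.04 ] n 1.0 rows 0.8169658488295963 turn [-0.094 -0.403  0.028] f [-12.8 -81.9   5.6] op 0.449
```

```bash
python3 -m pendant '[{"x":0,"y":0,"z":0,"rx":0,"ry":0,"rz":0,"jaw":0.5}]'; python3 go.py 534.5 -41 71 .171;  python3 -c "
from h import *
s=env.state();print(s['joints'].round(3),s['qvel'].round(2))"
```

```text
t: 37.2
eef_pos: [485.7, -48.6, 251.0]
tcp_rot: [-3.068, -0.317, 0.185]
ft_force: [-5.8, -81.4, 11.1]
opening: 0.472
t 37.2 pos [485.7 -48.6 251. ] rot [-3.068 -0.317  0.185] shift [0.334 0.013 0.039] n 1.0 rows 0.8066041956723825 turn [-0.096 -0.403  0.032] f [ -5.8 -81.4  11.1] op 0.472
[-0.27   0.521  2.095  0.66   0.337  0.499] [-0.01 -0.    0.01  0.14 -0.03 -0.15]
```

```bash
python3 -m pendant '[{"x":0,"y":0,"z":0,"rx":-0.05,"ry":0,"rz":0,"jaw":0.5}]'; python3 go.py 534.5 -41 71 .171
```

```text
t: 37.33
eef_pos: [485.0, -46.2, 251.4]
tcp_rot: [-3.096, -0.316, 0.183]
ft_force: [2.5, -21.8, 17.4]
opening: 0.494
t 37.325 pos [485.  -46.2 251.4] rot [-3.096 -0.316  0.183] shift [0.334 0.028 0.041] n 1.0 rows 0.8105387125208514 turn [-0.059 -0.402  0.025] f [  2.5 -21.8  17.4] op 0.494
```

Force is dropping. I'll keep removing the roll.

```bash
python3 -m pendant '[{"x":0,"y":0,"z":0,"rx":-0.04,"ry":0,"rz":0,"jaw":0.5},{"x":0,"y":0,"z":0,"rx":-0.06,"ry":0,"rz":0.02,"jaw":0.5}]'; python3 go.py 534.5 -41 71 .171
```

```text
t: 37.58
eef_pos: [482.9, -42.2, 249.7]
tcp_rot: [-3.128, -0.306, 0.17]
ft_force: [0.7, 0.7, 2.2]
opening: 0.5
t 37.575 pos [482.9 -42.2 249.7] rot [-3.128 -0.306  0.17 ] shift [0.347 0.051 0.03 ] n 1.0 rows 0.8457915893942654 turn [-0.017 -0.39   0.002] f [0.7 0.7 2.2] op 0.5
```

```bash
python3 -m pendant '[{"x":0,"y":0,"z":-0.2,"rx":0,"ry":0,"rz":0,"jaw":0.5},{"x":0,"y":0,"z":-0.5,"rx":0,"ry":0,"rz":0,"jaw":0.5},{"x":0,"y":0,"z":-0.8,"rx":0,"ry":0,"rz":0,"jaw":0.5}]'; python3 go.py 450 -160 200 .171
```

```text
t: 37.95
eef_pos: [446.8, -49.5, 364.6]
tcp_rot: [-3.126, -0.302, 0.171]
ft_force: [-0.6, -0.2, 0.4]
opening: 0.504
t 37.95 pos [446.8 -49.5 364.6] rot [-3.126 -0.302  0.171] shift [-0.05   0.727 -0.205] n 1.0 rows 1.8154376260391816 turn [-0.02  -0.385  0.003] f [-0.6 -0.2  0.4] op 0.504
```

```bash
python3 -m pendant '[{"x":-0.05,"y":0.72,"z":-0.2,"rx":-0.02,"ry":-0.385,"rz":0,"jaw":0.34},{"x":-0.05,"y":0.72,"z":-0.2,"rx":-0.02,"ry":-0.385,"rz":0,"jaw":0.34},{"x":-0.05,"y":0.72,"z":-0.2,"rx":-0.02,"ry":-0.385,"rz":0,"jaw":0.34},{"x":-0.05,"y":0.72,"z":-0.2,"rx":-0.02,"ry":-0.385,"rz":0,"jaw":0.34}]'
python3 - <<'E'
from meas import *
for n in("scene","top"):
    c=cam(n); cv2.imwrite(f"pics/{n}1.png",cv2.cvtColor(c["img"],cv2.COLOR_RGB2BGR))
t=cv2.imread("pics/top1.png")[176:206,228:292]; s=cv2.imread("pics/scene1.png")[178:216,222:282]
t=cv2.resize(t,None,fx=12,fy=12,interpolation=cv2.INTER_LANCZOS4)
cv2.imwrite("pics/zt1.png",t)
s=cv2.rotate(s,cv2.ROTATE_180)
cv2.imwrite("pics/zs1.png",cv2.resize(s,None,fx=13,fy=13,interpolation=cv2.INTER_LANCZOS4))
print(env.state()["eef_pos"],env.state()["joints"])
E
```

```text
t: 38.45
eef_pos: [450.1, -158.6, 387.8]
tcp_rot: [-3.141, -0.001, 0.173]
ft_force: [-1.0, 0.7, -0.2]
opening: 0.342
[ 450.2116338  -158.04301259  387.69794501] [-4.76261614e-01  3.03573469e-01  1.93113474e+00  7.58459832e-04
  9.06730353e-01  9.19464789e-01]
```

```bash
python3 - <<'E'
from ncc import *
cams={n:cam(n) for n in("top","scene")}
ims={n:cv2.imread(f"pics/{n}1.png") for n in cams}
analyse(ims,cams,{"top":(50,-60),"scene":(75,-20)})
E
```

```text
red [(np.float64(2.37), np.float64(3.77), 0.678), (np.float64(5.47), np.float64(8.71), 0.655), (np.float64(-0.15), np.float64(-0.24), 0.649), (np.float64(4.21), np.float64(6.7), 0.642), (np.float64(2.97), np.float64(4.73), 0.637)]
yellow [(np.float64(1.21), np.float64(1.93), 0.11), (np.float64(3.11), np.float64(4.95), 0.107), (np.float64(4.25), np.float64(6.76), 0.095), (np.float64(2.67), np.float64(4.25), 0.091), (np.float64(2.29), np.float64(3.64), 0.09)]
blue [(np.float64(4.85), np.float64(7.72), 0.633), (np.float64(1.09), np.float64(1.73), 0.603), (np.float64(2.35), np.float64(3.74), 0.591), (np.float64(3.61), np.float64(5.75), 0.565), (np.float64(2.97), np.float64(4.73), 0.552)]
```

```bash
cat > gw.py <<'E'
import sys
from h import *
from scipy.spatial.transform import Rotation as R
# usage: gw.py wheel tilt L   (yaw .171)
cx={"red":(517.5,57.6),"yellow":(526.,8.3),"blue":(534.5,-41.0)}[sys.argv[1]]
t,L=float(sys.argv[2]),float(sys.argv[3]); yaw=.171
Rt=R.from_euler('xyz',[np.pi,t,yaw]).as_matrix()
P=np.array([cx[0],cx[1],62.])-Rt[:,2]*L
s=env.state(); Rm=R.from_euler('xyz',s["tcp_rot"]).as_matrix(); p=s["eef_pos"]
d=Rm.T@(P-p)/150
w=R.from_matrix(Rm.T@Rt).as_rotvec()/(np.pi/4)
print("t",s["t"],"pos",p.round(1),"rot",s["tcp_rot"].round(3),"target",P.round(1),"shift",d.round(3),"rows",round(np.linalg.norm(d)*150/62.5,1),"turn",w.round(3),"f",s["ft_force"].round(1),"op",round(s["opening"],3), "j",s["joints"].round(2))
E
python3 gw.py blue 0 290
```

```text
t 38.65 pos [ 450.3 -158.1  387.8] rot [-3.142 -0.     0.175] target [534.5 -41.  352. ] shift [ 0.688 -0.671  0.239] rows 2.4 turn [-0.    -0.001  0.005] f [-0.2 -0.1  0.3] op 0.342 j [-0.48  0.3   1.93  0.    0.91  0.92]
```

```bash
python3 -m pendant '[{"x":0.688,"y":-0.671,"z":0.24,"rx":0,"ry":0,"rz":0,"jaw":0.34},{"x":0.688,"y":-0.671,"z":0.24,"rx":0,"ry":0,"rz":0,"jaw":0.34},{"x":0.688,"y":-0.671,"z":0.24,"rx":0,"ry":0,"rz":0,"jaw":0.34}]'; python3 gw.py blue 0.45 270
```

```text
t: 39.02
eef_pos: [535.6, -39.0, 350.9]
tcp_rot: [-3.141, 0.0, 0.177]
ft_force: [-0.3, -0.1, -0.0]
opening: 0.342
t 39.025 pos [535.6 -39.  350.9] rot [-3.141  0.     0.177] target [650.2 -21.  305.1] shift [0.773 0.016 0.305] rows 2.0 turn [ 0.001 -0.573  0.007] f [-0.3 -0.1 -0. ] op 0.342 j [-0.2   0.43  1.84  0.    0.87  1.2 ]
```

```bash
python3 -m pendant '[{"x":0.38,"y":0.01,"z":0.08,"rx":0,"ry":-0.25,"rz":0.007,"jaw":0.34},{"x":0.773,"y":0.016,"z":0.305,"rx":0,"ry":-0.57,"rz":0.007,"jaw":0.34},{"x":0.773,"y":0.016,"z":0.305,"rx":0,"ry":-0.573,"rz":0.007,"jaw":0.34}]'; python3 gw.py blue 0.75 250
```

```text
t: 39.4
eef_pos: [651.3, -22.7, 301.8]
tcp_rot: [3.141, 0.458, 0.17]
ft_force: [-0.5, -0.2, 0.1]
opening: 0.338
t 39.4 pos [651.3 -22.7 301.8] rot [3.141 0.458 0.17 ] target [702.4 -12.  244.9] shift [ 0.48  -0.012  0.187] rows 1.2 turn [-0.    -0.372 -0.001] f [-0.5 -0.2  0.1] op 0.338 j [-0.12  0.69  1.5  -0.13  1.39  1.33]
```

```bash
python3 -m pendant '[{"x":0.48,"y":-0.012,"z":0.187,"rx":0,"ry":-0.372,"rz":0,"jaw":0.34},{"x":0.48,"y":-0.012,"z":0.187,"rx":0,"ry":-0.372,"rz":0,"jaw":0.34},{"x":0.48,"y":-0.012,"z":0.187,"rx":0,"ry":-0.372,"rz":0,"jaw":0.34}]'; python3 gw.py blue 0.75 199
```

```text
t: 39.78
eef_pos: [701.1, -12.9, 247.4]
tcp_rot: [3.141, 0.744, 0.169]
ft_force: [-0.4, -0.3, 0.9]
opening: 0.337
t 39.775 pos [701.1 -12.9 247.4] rot [3.141 0.744 0.169] target [668.2 -17.9 207.6] shift [ 0.016 -0.004  0.346] rows 0.8 turn [-0.001 -0.008 -0.002] f [-0.4 -0.3  0.9] op 0.337 j [-0.09  0.86  1.33 -0.18  1.68  1.36]
```

Approach along the fingers and pinch.

```bash
python3 -m pendant '[{"x":0.01,"y":0,"z":0.15,"rx":0,"ry":0,"rz":0,"jaw":0.34},{"x":0.016,"y":-0.004,"z":0.3,"rx":0,"ry":0,"rz":0,"jaw":0.34},{"x":0.016,"y":-0.004,"z":0.346,"rx":0,"ry":0,"rz":0,"jaw":0.34},{"x":0.016,"y":-0.004,"z":0.346,"rx":0,"ry":0,"rz":0,"jaw":0.05},{"x":0.016,"y":-0.004,"z":0.346,"rx":0,"ry":0,"rz":0,"jaw":0.05},{"x":0.016,"y":-0.004,"z":0.346,"rx":0,"ry":0,"rz":0,"jaw":0.05},{"x":0.016,"y":-0.004,"z":0.346,"rx":0,"ry":0,"rz":0,"jaw":0.05}]'; python3 gw.py blue 0.3 199
```

```text
t: 40.65
eef_pos: [668.4, -17.8, 210.8]
tcp_rot: [-3.142, 0.74, 0.168]
ft_force: [-0.3, 8.5, 3.9]
opening: 0.168
t 40.65 pos [668.4 -17.8 210.8] rot [-3.142  0.74   0.168] target [592.5 -31.  252.1] shift [-0.565  0.002  0.143] rows 1.4 turn [-0.002  0.56  -0.004] f [-0.3  8.5  3.9] op 0.168 j [-0.1   0.86  1.45 -0.18  1.55  1.37]
```

```bash
python3 -m pendant '[{"x":-0.162,"y":0,"z":0.01,"rx":0,"ry":0.156,"rz":0,"jaw":0.05},{"x":-0.321,"y":0,"z":0.039,"rx":0,"ry":0.311,"rz":0,"jaw":0.05},{"x":-0.475,"y":0,"z":0.088,"rx":0,"ry":0.467,"rz":0,"jaw":0.05},{"x":-0.623,"y":0,"z":0.155,"rx":0,"ry":0.622,"rz":0,"jaw":0.05},{"x":-0.761,"y":0,"z":0.24,"rx":0,"ry":0.778,"rz":0,"jaw":0.05},{"x":-0.888,"y":0,"z":0.341,"rx":0,"ry":0.933,"rz":0,"jaw":0.05},{"x":-0.888,"y":0,"z":0.341,"rx":0,"ry":0.933,"rz":0,"jaw":0.05}]'; python3 gw.py blue -0.115 199
```

```text
t: 41.52
eef_pos: [536.0, -40.3, 262.9]
tcp_rot: [3.141, 0.006, 0.168]
ft_force: [-2.5, 12.3, 1.3]
opening: 0.164
t 41.525 pos [536.  -40.3 262.9] rot [3.141 0.006 0.168] target [512.  -44.9 259.7] shift [-0.163  0.004  0.022] rows 0.4 turn [ 0.001  0.155 -0.004] f [-2.5 12.3  1.3] op 0.164 j [-0.2   0.56  1.91 -0.    0.68  1.21]
```

```bash
python3 -m pendant '[{"x":-0.081,"y":0,"z":0.0025,"rx":0,"ry":0.078,"rz":0,"jaw":0.05},{"x":-0.162,"y":0,"z":0.01,"rx":0,"ry":0.156,"rz":0,"jaw":0.05},{"x":-0.162,"y":0,"z":0.01,"rx":0,"ry":0.156,"rz":0,"jaw":0.05},{"x":-0.162,"y":0,"z":0.01,"rx":0,"ry":0.156,"rz":0,"jaw":0.34},{"x":-0.162,"y":0,"z":0.01,"rx":0,"ry":0.156,"rz":0,"jaw":0.34},{"x":-0.162,"y":0,"z":0.01,"rx":0,"ry":0.156,"rz":0,"jaw":0.34}]'; python3 gw.py blue 0.3 199
```

```text
t: 42.28
eef_pos: [513.4, -45.3, 260.9]
tcp_rot: [3.14, -0.114, 0.168]
ft_force: [0.3, -0.6, -0.3]
opening: 0.335
t 42.275 pos [513.4 -45.3 260.9] rot [ 3.14  -0.114  0.168] target [592.5 -31.  252.1] shift [ 0.526 -0.006  0.119] rows 1.3 turn [ 0.002 -0.527 -0.004] f [ 0.3 -0.6 -0.3] op 0.335 j [-0.22  0.53  1.99  0.08  0.51  1.11]
```

```bash
python3 -m pendant '[{"x":0.162,"y":0,"z":0.01,"rx":0,"ry":-0.156,"rz":0,"jaw":0.34},{"x":0.321,"y":0,"z":0.039,"rx":0,"ry":-0.311,"rz":0,"jaw":0.34},{"x":0.475,"y":0,"z":0.088,"rx":0,"ry":-0.467,"rz":0,"jaw":0.34},{"x":0.623,"y":0,"z":0.155,"rx":0,"ry":-0.622,"rz":0,"jaw":0.34},{"x":0.761,"y":0,"z":0.24,"rx":0,"ry":-0.778,"rz":0,"jaw":0.34},{"x":0.888,"y":0,"z":0.341,"rx":0,"ry":-0.933,"rz":0,"jaw":0.34},{"x":0.888,"y":0,"z":0.341,"rx":0,"ry":-0.933,"rz":0,"jaw":0.34}]'; python3 gw.py blue 0.74 199
```

```text
t: 43.15
eef_pos: [649.9, -21.9, 223.4]
tcp_rot: [3.14, 0.62, 0.168]
ft_force: [-0.1, 0.4, 0.2]
opening: 0.339
t 43.15 pos [649.9 -21.9 223.4] rot [3.14  0.62  0.168] target [666.7 -18.2 209. ] shift [ 0.149 -0.006  0.012] rows 0.4 turn [-0.001 -0.152 -0.003] f [-0.1  0.4  0.2] op 0.339 j [-0.11  0.81  1.52 -0.17  1.42  1.36]
```

```bash
python3 -m pendant '[{"x":0.149,"y":-0.006,"z":0.012,"rx":0,"ry":-0.152,"rz":0,"jaw":0.34},{"x":0.149,"y":-0.006,"z":0.012,"rx":0,"ry":-0.152,"rz":0,"jaw":0.34},{"x":0.149,"y":-0.006,"z":0.012,"rx":0,"ry":-0.152,"rz":0,"jaw":0.05},{"x":0.149,"y":-0.006,"z":0.012,"rx":0,"ry":-0.152,"rz":0,"jaw":0.05},{"x":0.149,"y":-0.006,"z":0.012,"rx":0,"ry":-0.152,"rz":0,"jaw":0.05},{"x":0.149,"y":-0.006,"z":0.012,"rx":0,"ry":-0.152,"rz":0,"jaw":0.05}]'
python3 -m pendant '[{"x":-0.162,"y":0,"z":0.01,"rx":0,"ry":0.156,"rz":0,"jaw":0.05},{"x":-0.321,"y":0,"z":0.039,"rx":0,"ry":0.311,"rz":0,"jaw":0.05},{"x":-0.475,"y":0,"z":0.088,"rx":0,"ry":0.467,"rz":0,"jaw":0.05},{"x":-0.623,"y":0,"z":0.155,"rx":0,"ry":0.622,"rz":0,"jaw":0.05},{"x":-0.761,"y":0,"z":0.24,"rx":0,"ry":0.778,"rz":0,"jaw":0.05},{"x":-0.888,"y":0,"z":0.341,"rx":0,"ry":0.933,"rz":0,"jaw":0.05},{"x":-0.888,"y":0,"z":0.341,"rx":0,"ry":0.933,"rz":0,"jaw":0.05}]'
python3 -m pendant '[{"x":-0.081,"y":0,"z":0.0025,"rx":0,"ry":0.078,"rz":0,"jaw":0.05},{"x":-0.162,"y":0,"z":0.01,"rx":0,"ry":0.156,"rz":0,"jaw":0.05},{"x":-0.162,"y":0,"z":0.01,"rx":0,"ry":0.156,"rz":0,"jaw":0.05},{"x":-0.162,"y":0,"z":0.01,"rx":0,"ry":0.156,"rz":0,"jaw":0.34},{"x":-0.162,"y":0,"z":0.01,"rx":0,"ry":0.156,"rz":0,"jaw":0.34}]'; python3 gw.py blue 0 270
```

```text
t: 43.9
eef_pos: [665.9, -18.0, 211.2]
tcp_rot: [3.14, 0.738, 0.167]
ft_force: [-0.2, 5.0, 5.4]
opening: 0.165
t: 44.78
eef_pos: [533.7, -40.5, 261.8]
tcp_rot: [3.141, 0.004, 0.168]
ft_force: [2.6, 5.4, -13.4]
opening: 0.163
t: 45.4
eef_pos: [511.2, -44.8, 261.4]
tcp_rot: [3.139, -0.118, 0.169]
ft_force: [0.7, 0.0, -0.5]
opening: 0.311
t 45.4 pos [511.2 -44.8 261.4] rot [ 3.139 -0.118  0.169] target [534.5 -41.  332. ] shift [ 0.211  0.002 -0.449] rows 1.2 turn [ 0.003 -0.15  -0.003] f [ 0.7  0.  -0.5] op 0.311 j [-0.22  0.53  1.99  0.09  0.51  1.11]
```

Lift, step aside and look.

```bash
python3 -m pendant '[{"x":0,"y":0,"z":-0.2,"rx":0,"ry":0,"rz":0,"jaw":0.34},{"x":0.1,"y":0,"z":-0.5,"rx":0,"ry":-0.15,"rz":0,"jaw":0.34},{"x":-0.2,"y":0.4,"z":-0.9,"rx":0,"ry":-0.15,"rz":0,"jaw":0.34},{"x":-0.4,"y":0.8,"z":-0.9,"rx":0,"ry":-0.15,"rz":0,"jaw":0.34},{"x":-0.4,"y":0.8,"z":-0.9,"rx":0,"ry":-0.15,"rz":0,"jaw":0.34}]'
cat > look.py <<'E'
import sys
from ncc import *
i=sys.argv[1]; cams={n:cam(n) for n in("top","scene")}
ims={n:cv2.cvtColor(c["img"],cv2.COLOR_RGB2BGR) for n,c in cams.items()}
for n in ims: cv2.imwrite(f"pics/{n}{i}.png",ims[n])
t=cv2.resize(ims["top"][176:206,228:292],(700,328),interpolation=cv2.INTER_LANCZOS4)
s=cv2.resize(cv2.rotate(ims["scene"][182:208,222:282],cv2.ROTATE_180),(600,260),interpolation=cv2.INTER_LANCZOS4)
s=cv2.copyMakeBorder(s,0,0,0,100,cv2.BORDER_CONSTANT); cv2.imwrite(f"pics/wl{i}.png",np.vstack([t,s]))
analyse(ims,cams,{"top":(50,-60),"scene":(75,-20)})
E
python3 look.py 2
```

```text
t: 46.02
eef_pos: [455.8, -177.3, 389.7]
tcp_rot: [3.138, -0.001, 0.167]
ft_force: [0.2, 0.9, -1.3]
opening: 0.339
red [(np.float64(2.37), np.float64(3.77), 0.676), (np.float64(5.47), np.float64(8.71), 0.655), (np.float64(-0.15), np.float64(-0.24), 0.65), (np.float64(4.21), np.float64(6.7), 0.644), (np.float64(2.97), np.float64(4.73), 0.638)]
yellow [(np.float64(1.21), np.float64(1.93), 0.103), (np.float64(3.11), np.float64(4.95), 0.102), (np.float64(4.25), np.float64(6.76), 0.091), (np.float64(2.65), np.float64(4.22), 0.089), (np.float64(2.29), np.float64(3.64), 0.085)]
blue [(np.float64(3.17), np.float64(5.05), 0.656), (np.float64(0.03), np.float64(0.05), 0.638), (np.float64(5.67), np.float64(9.02), 0.626), (np.float64(5.01), np.float64(7.97), 0.604), (np.float64(4.41), np.float64(7.02), 0.601)]
```

```bash
python3 gw.py red 0 270; python3 - <<'E'
from wheels import *
out=[]
for i in("0","2"):
  for n,a0,a1 in(("top",60,-70),("scene",90,-30)):
    c=cam.__wrapped__(n) if hasattr(cam,'__wrapped__') else None
E
python3 - <<'E'
from wheels import *
C={n:cam(n) for n in("top","scene")}
out=[]
for i in("0","2"):
  for n,a0,a1 in(("top",60,-70),("scene",95,-35)):
    im=cv2.imread(f"pics/{n}{i}.png"); angs=np.radians(np.arange(a0,a1,-0.5))
    s=strip(C[n],im,0,angs,w=9)[...,1:].astype(np.float32).mean(2)
    b=cv2.GaussianBlur(s,(0,0),sigmaX=60,sigmaY=35); s=s/b
    s=np.clip((s-.6)/.8*255,0,255).astype(np.uint8); s=cv2.resize(s,(130,520))
    for a in range(-60,100,20):
        if a1<a<a0: cv2.putText(s,str(a),(0,int((a0-a)*4)),0,.4,255,1); 
    out+= [s,np.zeros((520,30),np.uint8)]
cv2.imwrite("pics/yel.png",np.hstack(out))
E
```

```text
t 46.125 pos [ 456.  -177.7  389.4] rot [ 3.138 -0.     0.165] target [517.5  57.6 332. ] shift [ 0.662 -1.481  0.378] rows 4.0 turn [ 0.004 -0.001 -0.008] f [ 0.6  1.1 -0.2] op 0.339 j [-0.51  0.32  1.9  -0.    0.92  0.9 ]
```

```bash
cat > ncc2.py <<'E'
from ncc import *
def run(i,C,wheels=(("red",50,1),("yellow",0,-1),("blue",-50,1)),ym=(0,)):
    qs=np.arange(-0.15,5.81,0.02)
    for nm,y,sg in wheels:
        S=[]
        for n,(a0,a1) in {"top":(45,-55),"scene":(80,-20)}.items():
            im=cv2.imread(f"pics/{n}{i}.png"); angs=np.radians(np.arange(a0,a1,-1.0))
            s=strip(C[n],im,y,angs,w=6.5,n=21).astype(np.float32)
            g=s.min(2) if nm!="yellow" else s[...,1:].mean(2)
            g=g/cv2.GaussianBlur(g,(0,0),sigmaX=50,sigmaY=18); g=(g-g.mean())/g.std(); S.append((n,angs,g))
        R=[]
        for f in(cv2.FONT_HERSHEY_SIMPLEX,cv2.FONT_HERSHEY_DUPLEX):
          for h in(13,15,17):
            for b in(1.6,2.4,3.2):
              for sep in(.5,):
                tx=texture(f,h,0,b,sep*sg); sc=[]
                for q in qs:
                    v=[]
                    for n,angs,g in S:
                        row=np.mod(((q-angs)/0.62832+.5)*144,1440); col=np.linspace(51-6.5*6.4,51+6.5*6.4,21)
                        m=cv2.remap(np.vstack([tx,tx[:2]]),np.repeat(col[None],len(row),0).astype(np.float32),np.repeat(row[:,None],21,1).astype(np.float32),cv2.INTER_LINEAR)*sg
                        m=cv2.GaussianBlur(m,(0,0),sigmaX=2.2,sigmaY=3.0)
                        m=m-cv2.GaussianBlur(m,(0,0),sigmaX=50,sigmaY=18); m=(m-m.mean())/m.std()
                        v.append((m*g).mean())
                    sc.append(np.mean(v))
                R.append((sc,(f,h,b,sep)))
        B=np.array([r[0] for r in R]); mx=B.max(0); idx=[]
        for j in np.argsort(-mx):
            if all(abs(qs[j]-qs[k])>.25 for k in idx): idx.append(j)
            if len(idx)>=5: break
        print(nm,[(float(round(qs[j],2)),float(round(qs[j]/.62832,2)),float(round(mx[j],3)),R[B[:,j].argmax()][1]) for j in idx])
if __name__=="__main__":
    import sys
    C={n:cam(n) for n in("top","scene")}
    for i in sys.argv[1:]: print(i); run(i,C)
E
python3 ncc2.py 0 2
```

```text
0
red [(2.37, 3.77, 0.6769999861717224, (2, 13, 3.2, 0.5)), (-0.15, -0.24, 0.6549999713897705, (2, 13, 3.2, 0.5)), (5.49, 8.74, 0.6359999775886536, (2, 13, 2.4, 0.5)), (4.85, 7.72, 0.6309999823570251, (2, 13, 2.4, 0.5)), (2.97, 4.73, 0.6259999871253967, (2, 13, 3.2, 0.5))]
yellow [(1.19, 1.89, 0.2840000092983246, (0, 17, 1.6, 0.5)), (4.31, 6.86, 0.22200000286102295, (0, 15, 3.2, 0.5)), (3.05, 4.85, 0.2029999941587448, (2, 17, 3.2, 0.5)), (2.19, 3.49, 0.17900000512599945, (2, 17, 3.2, 0.5)), (4.65, 7.4, 0.16500000655651093, (0, 15, 3.2, 0.5))]
blue [(5.13, 8.16, 0.5920000076293945, (0, 13, 3.2, 0.5)), (1.37, 2.18, 0.5649999976158142, (2, 13, 3.2, 0.5)), (0.13, 0.21, 0.5559999942779541, (2, 13, 3.2, 0.5)), (3.89, 6.19, 0.5540000200271606, (0, 13, 1.6, 0.5)), (3.27, 5.2, 0.5479999780654907, (0, 13, 3.2, 0.5))]
2
red [(2.37, 3.77, 0.675000011920929, (2, 13, 3.2, 0.5)), (-0.15, -0.24, 0.656000018119812, (2, 13, 3.2, 0.5)), (5.49, 8.74, 0.6359999775886536, (2, 13, 2.4, 0.5)), (4.85, 7.72, 0.6309999823570251, (2, 13, 2.4, 0.5)), (2.97, 4.73, 0.6259999871253967, (2, 13, 3.2, 0.5))]
yellow [(1.19, 1.89, 0.1770000010728836, (0, 15, 3.2, 0.5)), (4.29, 6.83, 0.17000000178813934, (0, 17, 3.2, 0.5)), (3.13, 4.98, 0.1679999977350235, (2, 17, 3.2, 0.5)), (2.25, 3.58, 0.15199999511241913, (0, 15, 3.2, 0.5)), (2.65, 4.22, 0.13600000739097595, (0, 17, 1.6, 0.5))]
blue [(3.17, 5.05, 0.6430000066757202, (0, 13, 3.2, 0.5)), (0.03, 0.05, 0.640999972820282, (2, 13, 3.2, 0.5)), (5.69, 9.06, 0.5910000205039978, (2, 13, 3.2, 0.5)), (4.41, 7.02, 0.5759999752044678, (2, 13, 3.2, 0.5)), (5.01, 7.97, 0.5669999718666077, (2, 13, 2.4, 0.5))]
```

```bash
python3 -m pendant '[{"x":0.3,"y":-0.75,"z":0,"rx":0,"ry":0,"rz":0,"jaw":0.34},{"x":0.3,"y":-0.75,"z":0,"rx":0,"ry":0,"rz":0,"jaw":0.34}]'
python3 -m pendant '[{"x":0.36,"y":-0.73,"z":0.15,"rx":0,"ry":0,"rz":0,"jaw":0.34},{"x":0.36,"y":-0.73,"z":0.15,"rx":0,"ry":0,"rz":0,"jaw":0.34},{"x":0.36,"y":-0.73,"z":0.15,"rx":0,"ry":0,"rz":0,"jaw":0.34}]'; python3 gw.py red 0.5 270
```

```text
t: 46.58
eef_pos: [482.7, -54.8, 387.9]
tcp_rot: [3.14, 0.001, 0.168]
ft_force: [0.3, -0.7, 0.4]
opening: 0.336
t: 46.95
eef_pos: [517.5, 64.5, 364.3]
tcp_rot: [3.141, 0.003, 0.175]
ft_force: [-0.6, 0.9, -0.1]
opening: 0.342
t 46.95 pos [517.5  64.5 364.3] rot [3.141e+00 3.000e-03 1.750e-01] target [645.1  79.6 298.9] shift [0.856 0.048 0.433] rows 2.3 turn [ 0.002 -0.633  0.004] f [-0.6  0.9 -0.1] op 0.342 j [-0.    0.39  1.86 -0.    0.89  1.39]
```

```bash
python3 -m pendant '[{"x":0.4,"y":0.02,"z":0.1,"rx":0,"ry":-0.23,"rz":0,"jaw":0.34},{"x":0.856,"y":0.048,"z":0.43,"rx":0,"ry":-0.47,"rz":0,"jaw":0.34},{"x":0.856,"y":0.048,"z":0.433,"rx":0,"ry":-0.633,"rz":0.004,"jaw":0.34},{"x":0.856,"y":0.048,"z":0.433,"rx":0,"ry":-0.633,"rz":0.004,"jaw":0.34}]'; python3 gw.py red 0.95 260
```

```text
t: 47.45
eef_pos: [645.5, 74.4, 298.2]
tcp_rot: [3.139, 0.501, 0.165]
ft_force: [-0.0, 0.0, -0.7]
opening: 0.339
t 47.45 pos [645.5  74.4 298.2] rot [3.139 0.501 0.165] target [725.9  93.6 213.2] shift [ 0.754 -0.039  0.233] rows 1.9 turn [-0.003 -0.572 -0.007] f [-0.   0.  -0.7] op 0.339 j [ 0.02  0.7   1.5  -0.07  1.44  1.45]
```

```bash
python3 -m pendant '[{"x":0.35,"y":-0.02,"z":0.05,"rx":0,"ry":-0.2,"rz":0,"jaw":0.34},{"x":0.7,"y":-0.039,"z":0.2,"rx":0,"ry":-0.43,"rz":0,"jaw":0.34},{"x":0.754,"y":-0.039,"z":0.233,"rx":0,"ry":-0.572,"rz":-0.007,"jaw":0.34},{"x":0.754,"y":-0.039,"z":0.233,"rx":0,"ry":-0.572,"rz":-0.007,"jaw":0.34},{"x":0.754,"y":-0.039,"z":0.233,"rx":0,"ry":-0.572,"rz":-0.007,"jaw":0.34}]'; python3 gw.py red 0.95 199
```

```text
t: 48.08
eef_pos: [725.2, 93.4, 217.7]
tcp_rot: [-3.14, 0.942, 0.171]
ft_force: [-0.1, 0.3, 0.2]
opening: 0.34
t 48.075 pos [725.2  93.4 217.7] rot [-3.14   0.942  0.171] target [677.   85.1 177.8] shift [0.023 0.    0.42 ] rows 1.0 turn [-0.003 -0.01  -0.   ] f [-0.1  0.3  0.2] op 0.34 j [ 0.05  0.96  1.21 -0.1   1.91  1.46]
```

```bash
python3 -m pendant '[{"x":0.023,"y":0,"z":0.2,"rx":0,"ry":-0.01,"rz":0,"jaw":0.34},{"x":0.023,"y":0,"z":0.38,"rx":0,"ry":-0.01,"rz":0,"jaw":0.34},{"x":0.023,"y":0,"z":0.42,"rx":0,"ry":-0.01,"rz":0,"jaw":0.34},{"x":0.023,"y":0,"z":0.42,"rx":0,"ry":-0.01,"rz":0,"jaw":0.34},{"x":0.023,"y":0,"z":0.42,"rx":0,"ry":-0.01,"rz":0,"jaw":0.05},{"x":0.023,"y":0,"z":0.42,"rx":0,"ry":-0.01,"rz":0,"jaw":0.05},{"x":0.023,"y":0,"z":0.42,"rx":0,"ry":-0.01,"rz":0,"jaw":0.05},{"x":0.023,"y":0,"z":0.42,"rx":0,"ry":-0.01,"rz":0,"jaw":0.05}]'; python3 gw.py red 0.95 199
```

```text
t: 49.08
eef_pos: [677.5, 85.4, 176.4]
tcp_rot: [-3.14, 0.954, 0.171]
ft_force: [4.1, 1.3, 3.8]
opening: 0.167
t 49.075 pos [677.5  85.4 176.4] rot [-3.14   0.954  0.171] target [677.   85.1 177.8] shift [-0.009  0.001 -0.002] rows 0.0 turn [-0.002  0.005  0.   ] f [4.1 1.3 3.8] op 0.167 j [ 0.04  0.95  1.38 -0.11  1.76  1.48]
```

Pinched. I'll rotate −1.1 rad (63°), stopping at tilt about −0.15.

```bash
python3 -m pendant '[{"x":-0.162,"y":0,"z":0.01,"rx":0,"ry":0.156,"rz":0,"jaw":0.05},{"x":-0.321,"y":0,"z":0.039,"rx":0,"ry":0.311,"rz":0,"jaw":0.05},{"x":-0.475,"y":0,"z":0.088,"rx":0,"ry":0.467,"rz":0,"jaw":0.05},{"x":-0.623,"y":0,"z":0.155,"rx":0,"ry":0.622,"rz":0,"jaw":0.05},{"x":-0.761,"y":0,"z":0.24,"rx":0,"ry":0.778,"rz":0,"jaw":0.05},{"x":-0.888,"y":0,"z":0.341,"rx":0,"ry":0.933,"rz":0,"jaw":0.05},{"x":-0.888,"y":0,"z":0.341,"rx":0,"ry":0.933,"rz":0,"jaw":0.05}]'
python3 -m pendant '[{"x":-0.081,"y":0,"z":0.0025,"rx":0,"ry":0.078,"rz":0,"jaw":0.05},{"x":-0.162,"y":0,"z":0.01,"rx":0,"ry":0.156,"rz":0,"jaw":0.05},{"x":-0.242,"y":0,"z":0.022,"rx":0,"ry":0.233,"rz":0,"jaw":0.05},{"x":-0.242,"y":0,"z":0.022,"rx":0,"ry":0.233,"rz":0,"jaw":0.05}]'; python3 gw.py red -0.15 199
```

```text
t: 49.95
eef_pos: [560.0, 65.2, 255.5]
tcp_rot: [-3.141, 0.217, 0.169]
ft_force: [6.0, 2.1, -7.9]
opening: 0.163
t: 50.45
eef_pos: [524.9, 59.2, 260.1]
tcp_rot: [-3.141, 0.036, 0.169]
ft_force: [6.8, 3.4, -5.9]
opening: 0.167
t 50.45 pos [524.9  59.2 260.1] rot [-3.141  0.036  0.169] target [488.2  52.5 258.8] shift [-0.248  0.002  0.018] rows 0.6 turn [-0.001  0.237 -0.002] f [ 6.8  3.4 -5.9] op 0.167 j [-0.01  0.56  1.93 -0.01  0.69  1.4 ]
```

```bash
python3 -m pendant '[{"x":-0.081,"y":0,"z":0.0025,"rx":0,"ry":0.078,"rz":0,"jaw":0.05},{"x":-0.162,"y":0,"z":0.01,"rx":0,"ry":0.156,"rz":0,"jaw":0.05},{"x":-0.24,"y":0,"z":0.022,"rx":0,"ry":0.233,"rz":0,"jaw":0.05},{"x":-0.24,"y":0,"z":0.022,"rx":0,"ry":0.233,"rz":0,"jaw":0.05},{"x":-0.24,"y":0,"z":0.022,"rx":0,"ry":0.233,"rz":0,"jaw":0.34},{"x":-0.24,"y":0,"z":0.022,"rx":0,"ry":0.233,"rz":0,"jaw":0.34},{"x":-0.24,"y":0,"z":0.022,"rx":0,"ry":0.233,"rz":0,"jaw":0.34}]'; python3 gw.py red 0 280
```

```text
t: 51.32
eef_pos: [489.0, 53.0, 258.1]
tcp_rot: [-3.14, -0.143, 0.169]
ft_force: [0.1, -0.3, -0.9]
opening: 0.335
t 51.325 pos [489.   53.  258.1] rot [-3.14  -0.143  0.169] target [517.5  57.6 342. ] shift [ 0.27   0.001 -0.526] rows 1.4 turn [-0.002 -0.182 -0.002] f [ 0.1 -0.3 -0.9] op 0.335 j [-0.03  0.51  2.05  0.07  0.44  1.31]
```

```bash
python3 -m pendant '[{"x":0,"y":0,"z":-0.2,"rx":0,"ry":0,"rz":0,"jaw":0.34},{"x":0.1,"y":0,"z":-0.5,"rx":0,"ry":-0.15,"rz":0,"jaw":0.34},{"x":-0.1,"y":-0.5,"z":-0.9,"rx":0,"ry":-0.18,"rz":0,"jaw":0.34},{"x":-0.3,"y":-1,"z":-0.9,"rx":0,"ry":-0.18,"rz":0,"jaw":0.34},{"x":-0.3,"y":-1,"z":-0.9,"rx":0,"ry":-0.18,"rz":0,"jaw":0.34}]'
python3 look.py 3; python3 ncc2.py 3
```

```text
t: 51.95
eef_pos: [399.4, 191.2, 386.3]
tcp_rot: [-3.14, -0.003, 0.169]
ft_force: [0.7, -0.1, 0.3]
opening: 0.337
red [(np.float64(3.15), np.float64(5.01), 0.629), (np.float64(1.25), np.float64(1.99), 0.617), (np.float64(5.01), np.float64(7.97), 0.608), (np.float64(2.51), np.float64(3.99), 0.59), (np.float64(5.67), np.float64(9.02), 0.558)]
yellow [(np.float64(3.13), np.float64(4.98), 0.095), (np.float64(1.21), np.float64(1.93), 0.087), (np.float64(4.25), np.float64(6.76), 0.08), (np.float64(2.67), np.float64(4.25), 0.063), (np.float64(4.99), np.float64(7.94), 0.06)]
blue [(np.float64(3.17), np.float64(5.05), 0.658), (np.float64(0.03), np.float64(0.05), 0.636), (np.float64(5.67), np.float64(9.02), 0.633), (np.float64(5.01), np.float64(7.97), 0.609), (np.float64(4.41), np.float64(7.02), 0.604)]
3
red [(3.15, 5.01, 0.6010000109672546, (2, 13, 2.4, 0.5)), (1.25, 1.99, 0.5600000023841858, (0, 13, 3.2, 0.5)), (2.51, 3.99, 0.5580000281333923, (0, 13, 1.6, 0.5)), (5.01, 7.97, 0.5569999814033508, (0, 13, 1.6, 0.5)), (0.01, 0.02, 0.5019999742507935, (2, 13, 1.6, 0.5))]
yellow [(3.13, 4.98, 0.16500000655651093, (2, 17, 3.2, 0.5)), (1.21, 1.93, 0.164000004529953, (2, 17, 3.2, 0.5)), (4.29, 6.83, 0.16300000250339508, (0, 17, 3.2, 0.5)), (2.27, 3.61, 0.13899999856948853, (2, 17, 3.2, 0.5)), (2.65, 4.22, 0.11900000274181366, (0, 17, 1.6, 0.5))]
blue [(3.17, 5.05, 0.6399999856948853, (2, 13, 3.2, 0.5)), (0.03, 0.05, 0.6340000033378601, (2, 13, 3.2, 0.5)), (5.69, 9.06, 0.5960000157356262, (2, 13, 3.2, 0.5)), (4.41, 7.02, 0.5799999833106995, (2, 13, 3.2, 0.5)), (5.01, 7.97, 0.5680000185966492, (2, 13, 2.4, 0.5))]
```

```bash
python3 - <<'E'
from wheels import *
C={n:cam(n) for n in("top","scene")}
def st(i,n,y,a0,a1,col):
    im=cv2.imread(f"pics/{n}{i}.png"); s=strip(C[n],im,y,np.radians(np.arange(a0,a1,-1.)),w=6,n=21).astype(np.float32)
    g=s[...,1:].mean(2) if col=="y" else s.min(2)
    g=g/cv2.GaussianBlur(g,(0,0),sigmaX=50,sigmaY=16); return (g-g.mean())/g.std()
tests=[("red3 2.0","3",50),("red2 3.77","2",50),("blue3 5.05","3",-50),("blue0 8.16","0",-50),("blue1 7.72","1",-50)]
vis=[]
for iy in("0","3"):
  for nm,i,y in tests:
    o=[]
    for n,a0,a1 in(("top",40,-50),("scene",70,-15)):
        Y=st(iy,n,0,a0,a1,"y"); best=(-9,)
        for d in range(-22,23):
            X=st(i,n,y,a0+d,a1+d,"r"); v=-(X*Y).mean()
            if v>best[0]: best=(round(float(v),3),d)
        o.append(best)
    print("yel",iy,nm,o)
cols=[]
for n,a0,a1 in(("top",60,-70),("scene",95,-35)):
    for i,y,c,sg in(("0",0,"y",1),("3",0,"y",1),("3",50,"r",-1),("3",-50,"r",-1),("0",-50,"r",-1)):
        s=st(i,n,y,a0,a1,c)*sg; cols.append(cv2.resize(np.clip(s*50+128,0,255).astype(np.uint8),(70,560),interpolation=cv2.INTER_CUBIC)); cols.append(np.zeros((560,8),np.uint8))
cv2.imwrite("pics/cmp.png",np.hstack(cols))
E
```

```text
yel 0 red3 2.0 [(0.241, 22), (0.026, 6)]
yel 0 red2 3.77 [(0.227, -12), (-0.099, -12)]
yel 0 blue3 5.05 [(0.115, 7), (-0.062, 9)]
yel 0 blue0 8.16 [(0.106, 22), (0.064, -13)]
yel 0 blue1 7.72 [(0.275, 13), (0.01, -7)]
yel 3 red3 2.0 [(0.231, 21), (0.018, -4)]
yel 3 red2 3.77 [(0.25, 5), (0.064, -15)]
yel 3 blue3 5.05 [(0.237, 5), (-0.066, 22)]
yel 3 blue0 8.16 [(0.29, 22), (0.073, 4)]
yel 3 blue1 7.72 [(0.294, 5), (0.095, -14)]
```

```bash
python3 gw.py yellow -0.1 270
```

```text
t 52.25 pos [401.3 189.5 385.4] rot [-3.14e+00 -2.00e-03  1.69e-01] target [499.4   3.7 330.7] shift [0.436 1.331 0.364] rows 3.5 turn [-0.001  0.125 -0.003] f [-0.8 -0.  -0.2] op 0.338 j [0.29 0.26 2.01 0.   0.87 1.69]
```

```bash
python3 -m pendant '[{"x":0.436,"y":0.6,"z":0,"rx":0,"ry":0,"rz":0,"jaw":0.34},{"x":0.436,"y":0.95,"z":0.1,"rx":0,"ry":0.06,"rz":0,"jaw":0.34},{"x":0.436,"y":0.95,"z":0.2,"rx":0,"ry":0.125,"rz":0,"jaw":0.34},{"x":0.436,"y":0.95,"z":0.2,"rx":0,"ry":0.125,"rz":0,"jaw":0.34}]';  python3 gw.py yellow -0.1 260
```

```text
t: 52.75
eef_pos: [490.4, 57.4, 353.8]
tcp_rot: [-3.14, -0.098, 0.164]
ft_force: [0.2, -0.7, 0.3]
opening: 0.341
t 52.75 pos [490.4  57.4 353.8] rot [-3.14  -0.098  0.164] target [500.4   3.9 320.7] shift [-0.014  0.363  0.22 ] rows 1.0 turn [-0.001  0.003 -0.009] f [ 0.2 -0.7  0.3] op 0.341 j [-0.02  0.36  1.95  0.03  0.73  1.37]
```

```bash
python3 -m pendant '[{"x":-0.014,"y":0.363,"z":0.22,"rx":0,"ry":0,"rz":-0.009,"jaw":0.34},{"x":-0.014,"y":0.363,"z":0.22,"rx":0,"ry":0,"rz":-0.009,"jaw":0.34},{"x":-0.014,"y":0.363,"z":0.22,"rx":0,"ry":0,"rz":-0.009,"jaw":0.34},{"x":-0.014,"y":0.363,"z":0.22,"rx":0,"ry":0,"rz":-0.009,"jaw":0.34}]';  python3 gw.py yellow -0.1 199
```

```text
t: 53.25
eef_pos: [499.7, 7.9, 323.1]
tcp_rot: [-3.141, -0.101, 0.177]
ft_force: [0.2, 0.7, -0.4]
opening: 0.343
t 53.25 pos [499.7   7.9 323.1] rot [-3.141 -0.101  0.177] target [506.4   4.9 260. ] shift [-0.002  0.028  0.422] rows 1.0 turn [-0.001 -0.001  0.008] f [ 0.2  0.7 -0.4] op 0.343 j [-0.12  0.42  1.97  0.05  0.66  1.23]
```

```bash
python3 -m pendant '[{"x":0,"y":0.015,"z":0,"rx":0,"ry":0,"rz":0.004,"jaw":0.34},{"x":0,"y":0.015,"z":0.1,"rx":0,"ry":0,"rz":0.004,"jaw":0.34},{"x":0,"y":0.015,"z":0.1,"rx":0,"ry":0,"rz":0.004,"jaw":0.34}]';  python3 gw.py yellow -0.1 199
```

```text
t: 53.62
eef_pos: [501.5, 5.4, 306.2]
tcp_rot: [-3.14, -0.098, 0.173]
ft_force: [-0.5, 0.4, 0.4]
opening: 0.341
t 53.625 pos [501.5   5.4 306.2] rot [-3.14  -0.098  0.173] target [506.4   4.9 260. ] shift [0.002 0.009 0.31 ] rows 0.7 turn [-0.002  0.002  0.003] f [-0.5  0.4  0.4] op 0.341 j [-0.13  0.44  1.98  0.05  0.62  1.23]
```

```bash
python3 -m pendant '[{"x":0,"y":0.006,"z":0.2,"rx":0,"ry":0,"rz":0,"jaw":0.34},{"x":0,"y":0.006,"z":0.31,"rx":0,"ry":0,"rz":0,"jaw":0.34},{"x":0,"y":0.006,"z":0.31,"rx":0,"ry":0,"rz":0,"jaw":0.34},{"x":0,"y":0.006,"z":0.31,"rx":0,"ry":0,"rz":0,"jaw":0.05},{"x":0,"y":0.006,"z":0.31,"rx":0,"ry":0,"rz":0,"jaw":0.05},{"x":0,"y":0.006,"z":0.31,"rx":0,"ry":0,"rz":0,"jaw":0.05},{"x":0,"y":0.006,"z":0.31,"rx":0,"ry":0,"rz":0,"jaw":0.05}]';  python3 gw.py yellow -0.1 199
```

```text
t: 54.5
eef_pos: [506.4, 5.3, 261.8]
tcp_rot: [-3.141, -0.101, 0.173]
ft_force: [-0.7, 1.8, 7.1]
opening: 0.165
t 54.5 pos [506.4   5.3 261.8] rot [-3.141 -0.101  0.173] target [506.4   4.9 260. ] shift [-0.001  0.002  0.012] rows 0.0 turn [-0.001 -0.002  0.003] f [-0.7  1.8  7.1] op 0.165 j [-0.13  0.52  2.01  0.06  0.51  1.22]
```

Pinched. Rotate forward (+) by about 60°.

```bash
python3 -m pendant '[{"x":0.162,"y":0,"z":0.01,"rx":0,"ry":-0.156,"rz":0,"jaw":0.05},{"x":0.321,"y":0,"z":0.039,"rx":0,"ry":-0.311,"rz":0,"jaw":0.05},{"x":0.475,"y":0,"z":0.088,"rx":0,"ry":-0.467,"rz":0,"jaw":0.05},{"x":0.623,"y":0,"z":0.155,"rx":0,"ry":-0.622,"rz":0,"jaw":0.05},{"x":0.761,"y":0,"z":0.24,"rx":0,"ry":-0.778,"rz":0,"jaw":0.05},{"x":0.888,"y":0,"z":0.341,"rx":0,"ry":-0.933,"rz":0,"jaw":0.05},{"x":0.888,"y":0,"z":0.341,"rx":0,"ry":-0.933,"rz":0,"jaw":0.05}]'
python3 -m pendant '[{"x":0.162,"y":0,"z":0.01,"rx":0,"ry":-0.156,"rz":0,"jaw":0.05},{"x":0.321,"y":0,"z":0.039,"rx":0,"ry":-0.311,"rz":0,"jaw":0.05},{"x":0.4,"y":0,"z":0.062,"rx":0,"ry":-0.39,"rz":0,"jaw":0.05},{"x":0.4,"y":0,"z":0.062,"rx":0,"ry":-0.39,"rz":0,"jaw":0.05}]'; python3 gw.py yellow 0.95 199
```

```text
t: 55.38
eef_pos: [643.4, 29.3, 223.9]
tcp_rot: [-3.141, 0.633, 0.174]
ft_force: [5.3, 2.0, 10.7]
opening: 0.168
t: 55.88
eef_pos: [685.5, 36.7, 181.2]
tcp_rot: [-3.141, 0.937, 0.174]
ft_force: [10.1, 3.1, 6.8]
opening: 0.169
t 55.875 pos [685.5  36.7 181.2] rot [-3.141  0.937  0.174] target [685.5  35.8 177.8] shift [0.018 0.006 0.014] rows 0.1 turn [ 0.002 -0.017  0.002] f [10.1  3.1  6.8] op 0.169 j [-0.02  0.95  1.37 -0.16  1.75  1.42]
```

```bash
python3 -m pendant '[{"x":0,"y":0,"z":0,"rx":0,"ry":0,"rz":0,"jaw":0.34},{"x":0,"y":0,"z":0,"rx":0,"ry":0,"rz":0,"jaw":0.34},{"x":0,"y":0,"z":0,"rx":0,"ry":0,"rz":0,"jaw":0.34},{"x":0,"y":0,"z":-0.3,"rx":0,"ry":0,"rz":0,"jaw":0.34},{"x":0,"y":0,"z":-0.6,"rx":0,"ry":0,"rz":0,"jaw":0.34},{"x":0,"y":0,"z":-0.6,"rx":0,"ry":0,"rz":0,"jaw":0.34}]'; python3 gw.py yellow 0.3 290
```

```text
t: 56.62
eef_pos: [757.0, 49.1, 235.6]
tcp_rot: [-3.141, 0.935, 0.174]
ft_force: [0.3, -0.3, -0.6]
opening: 0.338
t 56.625 pos [757.   49.1 235.6] rot [-3.141  0.935  0.174] target [610.5  22.9 339. ] shift [-1.144  0.004  0.389] rows 2.9 turn [0.002 0.808 0.003] f [ 0.3 -0.3 -0.6] op 0.338 j [-0.01  0.98  1.11 -0.16  1.97  1.4 ]
```

```bash
python3 -m pendant '[{"x":-0.34,"y":0,"z":0.03,"rx":0,"ry":0.23,"rz":0,"jaw":0.34},{"x":-0.66,"y":0,"z":0.12,"rx":0,"ry":0.46,"rz":0,"jaw":0.34},{"x":-0.98,"y":0,"z":0.26,"rx":0,"ry":0.69,"rz":0,"jaw":0.34},{"x":-0.98,"y":0,"z":0.26,"rx":0,"ry":0.69,"rz":0,"jaw":0.34}]'
python3 -m pendant '[{"x":-0.3,"y":-0.3,"z":-0.1,"rx":0,"ry":0.2,"rz":0,"jaw":0.34},{"x":-0.7,"y":-0.6,"z":-0.2,"rx":0,"ry":0.4,"rz":0,"jaw":0.34},{"x":-1,"y":-1,"z":-0.2,"rx":0,"ry":0.5,"rz":0,"jaw":0.34},{"x":-1,"y":-1,"z":-0.2,"rx":0,"ry":0.5,"rz":0,"jaw":0.34},{"x":-1,"y":-1,"z":-0.2,"rx":0,"ry":0.5,"rz":0,"jaw":0.34}]'
python3 look.py 4; python3 ncc2.py 4
```

```text
t: 57.12
eef_pos: [636.4, 27.9, 331.6]
tcp_rot: [-3.141, 0.395, 0.173]
ft_force: [-0.1, 0.6, 0.4]
opening: 0.34
t: 57.75
eef_pos: [488.0, 155.3, 415.0]
tcp_rot: [-3.141, 0.006, 0.176]
ft_force: [0.3, -0.7, -0.1]
opening: 0.34
red [(np.float64(3.13), np.float64(4.98), 0.572), (np.float64(2.49), np.float64(3.96), 0.545), (np.float64(4.99), np.float64(7.94), 0.507), (np.float64(1.25), np.float64(1.99), 0.503), (np.float64(-0.01), np.float64(-0.02), 0.491)]
yellow [(np.float64(2.75), np.float64(4.38), 0.215), (np.float64(4.97), np.float64(7.91), 0.214), (np.float64(1.11), np.float64(1.77), 0.193), (np.float64(3.85), np.float64(6.13), 0.154), (np.float64(0.17), np.float64(0.27), 0.128)]
blue [(np.float64(0.01), np.float64(0.02), 0.654), (np.float64(3.15), np.float64(5.01), 0.646), (np.float64(5.65), np.float64(8.99), 0.638), (np.float64(0.65), np.float64(1.03), 0.628), (np.float64(4.39), np.float64(6.99), 0.628)]
4
red [(3.13, 4.98, 0.5820000171661377, (2, 15, 2.4, 0.5)), (2.51, 3.99, 0.5509999990463257, (0, 13, 1.6, 0.5)), (1.23, 1.96, 0.5080000162124634, (0, 13, 1.6, 0.5)), (4.97, 7.91, 0.5040000081062317, (0, 13, 1.6, 0.5)), (-0.01, -0.02, 0.49300000071525574, (2, 13, 1.6, 0.5))]
yellow [(1.19, 1.89, 0.31700000166893005, (0, 17, 3.2, 0.5)), (2.77, 4.41, 0.27399998903274536, (2, 17, 3.2, 0.5)), (4.95, 7.88, 0.23499999940395355, (0, 17, 3.2, 0.5)), (2.23, 3.55, 0.16099999845027924, (0, 17, 3.2, 0.5)), (3.33, 5.3, 0.15700000524520874, (2, 13, 3.2, 0.5))]
blue [(0.01, 0.02, 0.6480000019073486, (2, 13, 3.2, 0.5)), (3.15, 5.01, 0.6399999856948853, (0, 13, 2.4, 0.5)), (5.65, 8.99, 0.6129999756813049, (2, 13, 3.2, 0.5)), (4.39, 6.99, 0.6010000109672546, (2, 13, 3.2, 0.5)), (0.63, 1.0, 0.5799999833106995, (2, 13, 3.2, 0.5))]
```

```bash
python3 -m pendant '[{"x":-0.5,"y":-1,"z":0,"rx":0,"ry":0,"rz":0,"jaw":0.34},{"x":-0.5,"y":-1,"z":0,"rx":0,"ry":0,"rz":0,"jaw":0.34},{"x":-0.5,"y":-1,"z":0,"rx":0,"ry":0,"rz":0,"jaw":0.34},{"x":-0.5,"y":-1,"z":0,"rx":0,"ry":0,"rz":0,"jaw":0.34}]'
python3 look.py 5; python3 ncc2.py 5
cat > yv.py <<'E'
import sys
from wheels import *
C={n:cam(n) for n in("top","scene")}
out=[]
for i in sys.argv[1:]:
  for n,a0,a1 in(("top",60,-70),("scene",95,-35)):
    im=cv2.imread(f"pics/{n}{i}.png"); angs=np.radians(np.arange(a0,a1,-0.5))
    s=strip(C[n],im,0,angs,w=9)[...,1:].astype(np.float32).mean(2)
    b=cv2.GaussianBlur(s,(0,0),sigmaX=60,sigmaY=35); s=s/b
    s=np.clip((s-.6)/.8*255,0,255).astype(np.uint8); s=cv2.resize(s,(150,520))
    for a in range(-60,100,20):
        if a1<a<a0: cv2.putText(s,str(a),(0,int((a0-a)*4)+4),0,.4,255,1); 
    out+= [s,np.zeros((520,30),np.uint8)]
cv2.imwrite("pics/yel.png",np.hstack(out))
E
python3 yv.py 3 5
```

```text
t: 58.45
eef_pos: [388.3, 290.3, 415.0]
tcp_rot: [-3.141, 0.006, 0.176]
ft_force: [0.9, -0.8, 0.5]
opening: 0.341
red [(np.float64(3.15), np.float64(5.01), 0.637), (np.float64(1.25), np.float64(1.99), 0.622), (np.float64(5.01), np.float64(7.97), 0.615), (np.float64(2.51), np.float64(3.99), 0.596), (np.float64(5.67), np.float64(9.02), 0.568)]
yellow [(np.float64(1.19), np.float64(1.89), 0.073), (np.float64(4.67), np.float64(7.43), 0.065), (np.float64(2.81), np.float64(4.47), 0.061), (np.float64(3.85), np.float64(6.13), 0.041), (np.float64(1.55), np.float64(2.47), 0.032)]
blue [(np.float64(3.17), np.float64(5.05), 0.658), (np.float64(0.03), np.float64(0.05), 0.639), (np.float64(5.67), np.float64(9.02), 0.626), (np.float64(5.01), np.float64(7.97), 0.604), (np.float64(4.41), np.float64(7.02), 0.603)]
5
red [(3.15, 5.01, 0.6079999804496765, (2, 13, 2.4, 0.5)), (1.25, 1.99, 0.5640000104904175, (0, 13, 3.2, 0.5)), (5.01, 7.97, 0.5619999766349792, (0, 13, 1.6, 0.5)), (2.51, 3.99, 0.5619999766349792, (0, 13, 1.6, 0.5)), (0.01, 0.02, 0.5099999904632568, (2, 13, 1.6, 0.5))]
yellow [(1.19, 1.89, 0.2160000056028366, (0, 17, 1.6, 0.5)), (2.83, 4.5, 0.20499999821186066, (2, 17, 3.2, 0.5)), (4.65, 7.4, 0.14000000059604645, (2, 15, 3.2, 0.5)), (3.27, 5.2, 0.125, (0, 17, 3.2, 0.5)), (5.55, 8.83, 0.11599999666213989, (0, 17, 1.6, 0.5))]
blue [(3.17, 5.05, 0.6460000276565552, (0, 13, 3.2, 0.5)), (0.03, 0.05, 0.6430000066757202, (2, 13, 3.2, 0.5)), (5.69, 9.06, 0.5910000205039978, (2, 13, 3.2, 0.5)), (4.41, 7.02, 0.578000009059906, (2, 13, 3.2, 0.5)), (5.01, 7.97, 0.5680000185966492, (2, 13, 2.4, 0.5))]
```

```bash
cat > ncc3.py <<'E'
import sys
from ncc import *
C={n:cam(n) for n in("top","scene")}
qs=np.arange(-0.15,5.81,0.03)
W={"top":(40,-50),"scene":(75,-15)}
T0=[texture(f,h,0,b,sep) for f in(0,2) for h in(13,15) for b in(2,3.2) for sep in(.6,-.6,0)]
def prep(g): 
    g=g-cv2.GaussianBlur(g,(0,0),sigmaX=50,sigmaY=16); g=g-g.mean(); return g/g.std()
def model(tx,q,angs,sg):
    row=np.mod(((q-angs)/0.62832+.5)*144,1440); col=np.linspace(51-6*6.4,51+6*6.4,21)
    m=cv2.remap(np.vstack([tx,tx[:2]]),np.repeat(col[None],len(row),0).astype(np.float32),np.repeat(row[:,None],21,1).astype(np.float32),cv2.INTER_LINEAR)*sg
    return prep(cv2.GaussianBlur(m,(0,0),sigmaX=2.4,sigmaY=3.2))
M={}
def curve(i,nm):
    y,sg={"red":(50,1),"yellow":(0,-1),"blue":(-50,1)}[nm]; tot=0
    for n,(a0,a1) in W.items():
        angs=np.radians(np.arange(a0,a1,-1.0)); best=np.full(len(qs),-9.)
        if (n,sg) not in M: M[n,sg]=np.array([[model(t,q,angs,sg).ravel() for q in qs] for t in T0])
        im=cv2.imread(f"pics/{n}{i}.png")
        G=[]
        for off in(-1,0,1,2,3):
            s=strip(C[n],im,y+off,angs,w=6,n=21).astype(np.float32); g=s.min(2) if nm!="yellow" else s[...,1:].mean(2)
            g=g/cv2.GaussianBlur(g,(0,0),sigmaX=50,sigmaY=16); G.append(prep(g).ravel())
        G=np.array(G); sc=M[n,sg]@G.T/G.shape[1]   # tex,q,off
        tot=tot+sc.max(2)
    return (tot/2)   # tex,q
def peaks(c):
    mx=c.max(0); idx=[]
    for j in np.argsort(-mx):
        if all(abs(qs[j]-qs[k])>.25 for k in idx): idx.append(j)
        if len(idx)>=6: break
    return [(float(round(qs[j],2)),float(round(qs[j]/.62832,2)),float(round(mx[j],3)),int(c[:,j].argmax())) for j in idx]
if __name__=="__main__":
  for i in sys.argv[1:]:
    for nm in("red","yellow","blue"): print(i,nm,peaks(curve(i,nm)))
E
python3 ncc3.py 0 3 5
```

```text
0 red [(2.34, 3.72, 0.7260000109672546, 15), (5.46, 8.69, 0.6740000247955322, 12), (4.83, 7.69, 0.6729999780654907, 12), (2.94, 4.68, 0.6669999957084656, 15), (3.6, 5.73, 0.6669999957084656, 15), (4.2, 6.68, 0.6570000052452087, 15)]
0 yellow [(1.83, 2.91, 0.35499998927116394, 9), (3.06, 4.87, 0.3370000123977661, 23), (1.2, 1.91, 0.2930000126361847, 9), (3.42, 5.44, 0.27799999713897705, 9), (4.26, 6.78, 0.27399998903274536, 7), (2.49, 3.96, 0.25600001215934753, 21)]
0 blue [(3.27, 5.2, 0.6930000185966492, 3), (5.13, 8.16, 0.6620000004768372, 0), (5.79, 9.22, 0.6600000262260437, 15), (3.87, 6.16, 0.6579999923706055, 0), (0.12, 0.19, 0.656000018119812, 12), (1.38, 2.2, 0.6349999904632568, 15)]
3 red [(3.15, 5.01, 0.6700000166893005, 17), (2.52, 4.01, 0.5889999866485596, 0), (1.26, 2.01, 0.5799999833106995, 12), (4.41, 7.02, 0.5600000023841858, 15), (5.01, 7.97, 0.5540000200271606, 12), (0.0, 0.0, 0.5350000262260437, 12)]
3 yellow [(1.86, 2.96, 0.367000013589859, 21), (3.12, 4.97, 0.3440000116825104, 21), (1.26, 2.01, 0.2980000078678131, 9), (5.01, 7.97, 0.26899999380111694, 9), (5.43, 8
[... 310 characters left out ...]
3.15, 5.01, 0.6800000071525574, 16), (2.52, 4.01, 0.5920000076293945, 0), (1.26, 2.01, 0.5820000171661377, 15), (4.41, 7.02, 0.5609999895095825, 15), (5.01, 7.97, 0.5590000152587891, 12), (5.67, 9.02, 0.5460000038146973, 12)]
5 yellow [(2.25, 3.58, 0.2669999897480011, 10), (1.29, 2.05, 0.24899999797344208, 10), (2.79, 4.44, 0.24699999392032623, 22), (5.37, 8.55, 0.23800000548362732, 10), (4.62, 7.35, 0.23100000619888306, 10), (3.72, 5.92, 0.1889999955892563, 7)]
5 blue [(3.18, 5.06, 0.7580000162124634, 17), (0.03, 0.05, 0.675000011920929, 12), (5.7, 9.07, 0.6579999923706055, 12), (4.41, 7.02, 0.6349999904632568, 12), (3.78, 6.02, 0.6330000162124634, 12), (2.55, 4.06, 0.5950000286102295, 15)]
```

```bash
python3 - <<'E'
from wheels import *
C={n:cam(n) for n in("top","scene")}
for n,a0,a1 in(("top",40,-50),("scene",70,-15)):
    def st(i,y,d): 
        s=strip(C[n],cv2.imread(f"pics/{n}{i}.png"),y,np.radians(np.arange(a0+d,a1+d,-1.)),w=6,n=21).astype(np.float32).min(2)
        g=s/cv2.GaussianBlur(s,(0,0),sigmaX=50,sigmaY=16); return (g-g.mean())/g.std()
    B=st("5",-50,0)
    print(n,"red5 vs blue5",max((round(float((st("5",50,d)*B).mean()),3),d) for d in range(-15,16)))
    print(n,"red0(3.77) vs blue5(5.05)",max((round(float((st("0",50,d)*B).mean()),3),d) for d in range(-30,31)))
E
python3 gw.py yellow -0.1 270
```

```text
top red5 vs blue5 (0.67, -2)
top red0(3.77) vs blue5(5.05) (0.595, -12)
scene red5 vs blue5 (0.655, 0)
scene red0(3.77) vs blue5(5.05) (0.632, -10)
t 58.95 pos [389.1 288.6 415.6] rot [-3.141  0.004  0.172] target [499.4   3.7 330.7] shift [0.401 1.997 0.563] rows 5.1 turn [-0.001  0.133  0.002] f [-0.3  0.7 -1.2] op 0.339 j [0.5  0.28 1.88 0.   0.99 1.9 ]
```

```bash
python3 - <<'E'
from wheels import *
C={n:cam(n) for n in("top","scene")}
out=[]
for n,a0,a1 in(("top",60,-65),("scene",85,-40)):
    for i,y in(("5",50),("5",-50),("0",50),("0",-50)):
        s=strip(C[n],cv2.imread(f"pics/{n}{i}.png"),y+(1.5 if n=="scene" else .5),np.radians(np.arange(a0,a1,-.5)),w=8,n=40).astype(np.float32).min(2)
        g=s/cv2.GaussianBlur(s,(0,0),sigmaX=80,sigmaY=30)
        g=np.clip((g-.5)/1.1*255,0,255).astype(np.uint8)
        out+=[cv2.resize(g,(88,560),interpolation=cv2.INTER_CUBIC),np.zeros((560,10),np.uint8)]
cv2.imwrite("pics/rb.png",np.hstack(out))
E
cat > yv.py <<'E'
import sys
from wheels import *
C={n:cam(n) for n in("top","scene")}
out=[]
for n,a0,a1 in(("top",60,-65),("scene",85,-40)):
    for i in sys.argv[1:]:
        s=strip(C[n],cv2.imread(f"pics/{n}{i}.png"),(1.5 if n=="scene" else .5),np.radians(np.arange(a0,a1,-.5)),w=7.5,n=40).astype(np.float32)[...,1:].mean(2)
        b=cv2.GaussianBlur(s,(0,0),sigmaX=80,sigmaY=30); g=s/b
        g=np.clip((1.35-g)/.8*255,0,255).astype(np.uint8)
        g=cv2.resize(g,(110,560),interpolation=cv2.INTER_CUBIC)
        for a in range(-60,90,20):
            if a1<a<a0: cv2.line(g,(0,int((a0-a)*4.48)),(6,int((a0-a)*4.48)),255 if a else 128,2)
        out+=[g,np.zeros((560,12),np.uint8)]
cv2.imwrite("pics/yel.png",np.hstack(out))
E
python3 yv.py 0 3 5
python3 -m pendant '[{"x":0.2,"y":0.9,"z":0,"rx":0,"ry":0,"rz":0,"jaw":0.34},{"x":0.2,"y":1,"z":0,"rx":0,"ry":0,"rz":0,"jaw":0.34},{"x":0.2,"y":1,"z":0,"rx":0,"ry":0,"rz":0,"jaw":0.34}]'
python3 -m pendant '[{"x":0.2,"y":0.997,"z":0.3,"rx":0,"ry":0.13,"rz":0,"jaw":0.34},{"x":0.2,"y":0.997,"z":0.57,"rx":0,"ry":0.13,"rz":0,"jaw":0.34},{"x":0.2,"y":0.997,"z":0.57,"rx":0,"ry":0.13,"rz":0,"jaw":0.34},{"x":0.2,"y":0.997,"z":0.57,"rx":0,"ry":0.13,"rz":0,"jaw":0.34},{"x":0.2,"y":0.997,"z":0.57,"rx":0,"ry":0.13,"rz":0,"jaw":0.34}]';python3 gw.py yellow -0.1 199
```

```text
t: 59.52
eef_pos: [444.8, 144.2, 415.4]
tcp_rot: [-3.141, 0.004, 0.172]
ft_force: [0.0, 0.8, -0.7]
opening: 0.337
t: 60.15
eef_pos: [499.1, 4.6, 329.9]
tcp_rot: [-3.141, -0.098, 0.173]
ft_force: [-0.8, -0.1, -0.3]
opening: 0.339
t 60.15 pos [499.1   4.6 329.9] rot [-3.141 -0.098  0.173] target [506.4   4.9 260. ] shift [0.003 0.007 0.468] rows 1.1 turn [-0.002  0.003  0.002] f [-0.8 -0.1 -0.3] op 0.339 j [-0.13  0.41  1.97  0.05  0.68  1.23]
```

```bash
python3 -m pendant '[{"x":0.003,"y":0.004,"z":0.25,"rx":0,"ry":0,"rz":0,"jaw":0.34},{"x":0.003,"y":0.004,"z":0.46,"rx":0,"ry":0,"rz":0,"jaw":0.34},{"x":0.003,"y":0.004,"z":0.465,"rx":0,"ry":0,"rz":0,"jaw":0.34},{"x":0.003,"y":0.004,"z":0.465,"rx":0,"ry":0,"rz":0,"jaw":0.34},{"x":0.003,"y":0.004,"z":0.465,"rx":0,"ry":0,"rz":0,"jaw":0.05},{"x":0.003,"y":0.004,"z":0.465,"rx":0,"ry":0,"rz":0,"jaw":0.05},{"x":0.003,"y":0.004,"z":0.465,"rx":0,"ry":0,"rz":0,"jaw":0.05},{"x":0.003,"y":0.004,"z":0.465,"rx":0,"ry":0,"rz":0,"jaw":0.05}]'
python3 -m pendant '[{"x":0.081,"y":0,"z":0.0025,"rx":0,"ry":-0.078,"rz":0,"jaw":0.05},{"x":0.162,"y":0,"z":0.01,"rx":0,"ry":-0.156,"rz":0,"jaw":0.05},{"x":0.242,"y":0,"z":0.022,"rx":0,"ry":-0.233,"rz":0,"jaw":0.05}]'
python3 -m pendant '[{"x":0.081,"y":0,"z":0.0025,"rx":0,"ry":-0.078,"rz":0,"jaw":0.05},{"x":0.162,"y":0,"z":0.01,"rx":0,"ry":-0.156,"rz":0,"jaw":0.05},{"x":0.242,"y":0,"z":0.022,"rx":0,"ry":-0.233,"rz":0,"jaw":0.05}]'
python3 -m pendant '[{"x":0.081,"y":0,"z":0.0025,"rx":0,"ry":-0.078,"rz":0,"jaw":0.05},{"x":0.162,"y":0,"z":0.01,"rx":0,"ry":-0.156,"rz":0,"jaw":0.05},{"x":0.242,"y":0,"z":0.022,"rx":0,"ry":-0.233,"rz":0,"jaw":0.05}]'
```

```text
t: 61.15
eef_pos: [506.4, 5.2, 261.1]
tcp_rot: [-3.141, -0.099, 0.173]
ft_force: [-1.8, 3.5, 8.1]
opening: 0.166
t: 61.52
eef_pos: [542.8, 11.5, 261.5]
tcp_rot: [-3.141, 0.086, 0.173]
ft_force: [-1.0, 4.0, 3.7]
opening: 0.167
t: 61.9
eef_pos: [578.2, 17.8, 255.1]
tcp_rot: [-3.141, 0.269, 0.173]
ft_force: [0.3, 3.7, 4.7]
opening: 0.164
t: 62.28
eef_pos: [611.9, 23.7, 242.4]
tcp_rot: [-3.141, 0.451, 0.173]
ft_force: [0.8, 2.4, 6.0]
opening: 0.167
```

```bash
python3 -m pendant '[{"x":0.081,"y":0,"z":0.0025,"rx":0,"ry":-0.078,"rz":0,"jaw":0.05},{"x":0.162,"y":0,"z":0.01,"rx":0,"ry":-0.156,"rz":0,"jaw":0.05},{"x":0.242,"y":0,"z":0.022,"rx":0,"ry":-0.233,"rz":0,"jaw":0.05}]'
python3 -m pendant '[{"x":0.081,"y":0,"z":0.0025,"rx":0,"ry":-0.078,"rz":0,"jaw":0.05},{"x":0.162,"y":0,"z":0.01,"rx":0,"ry":-0.156,"rz":0,"jaw":0.05},{"x":0.242,"y":0,"z":0.022,"rx":0,"ry":-0.233,"rz":0,"jaw":0.05}]'
python3 -m pendant '[{"x":0.081,"y":0,"z":0.0025,"rx":0,"ry":-0.078,"rz":0,"jaw":0.05},{"x":0.162,"y":0,"z":0.01,"rx":0,"ry":-0.156,"rz":0,"jaw":0.05},{"x":0.162,"y":0,"z":0.01,"rx":0,"ry":-0.156,"rz":0,"jaw":0.05}]'
```

```text
t: 62.65
eef_pos: [642.8, 29.1, 223.6]
tcp_rot: [-3.141, 0.634, 0.174]
ft_force: [0.8, 2.8, 6.1]
opening: 0.169
t: 63.02
eef_pos: [669.7, 33.8, 199.5]
tcp_rot: [-3.14, 0.817, 0.174]
ft_force: [4.0, 3.0, 6.7]
opening: 0.166
t: 63.4
eef_pos: [685.2, 36.6, 180.5]
tcp_rot: [-3.14, 0.939, 0.174]
ft_force: [7.1, 4.0, 9.4]
opening: 0.168
```

```bash
python3 -m pendant '[{"x":0,"y":0,"z":0,"rx":0,"ry":0,"rz":0,"jaw":0.34},{"x":0,"y":0,"z":0,"rx":0,"ry":0,"rz":0,"jaw":0.34},{"x":0,"y":0,"z":0,"rx":0,"ry":0,"rz":0,"jaw":0.34},{"x":0,"y":0,"z":-0.3,"rx":0,"ry":0,"rz":0,"jaw":0.34},{"x":0,"y":0,"z":-0.6,"rx":0,"ry":0,"rz":0,"jaw":0.34},{"x":0,"y":0,"z":-0.6,"rx":0,"ry":0,"rz":0,"jaw":0.34}]'
python3 -m pendant '[{"x":-0.34,"y":0,"z":0.03,"rx":0,"ry":0.23,"rz":0,"jaw":0.34},{"x":-0.66,"y":0,"z":0.12,"rx":0,"ry":0.46,"rz":0,"jaw":0.34},{"x":-0.98,"y":0,"z":0.26,"rx":0,"ry":0.69,"rz":0,"jaw":0.34},{"x":-0.98,"y":0,"z":0.26,"rx":0,"ry":0.69,"rz":0,"jaw":0.34}]'
python3 -m pendant '[{"x":-0.3,"y":-0.3,"z":-0.1,"rx":0,"ry":0.2,"rz":0,"jaw":0.34},{"x":-0.7,"y":-0.6,"z":-0.2,"rx":0,"ry":0.4,"rz":0,"jaw":0.34},{"x":-1,"y":-1,"z":-0.2,"rx":0,"ry":0.5,"rz":0,"jaw":0.34},{"x":-1,"y":-1,"z":-0.2,"rx":0,"ry":0.5,"rz":0,"jaw":0.34},{"x":-1,"y":-1,"z":-0.2,"rx":0,"ry":0.5,"rz":0,"jaw":0.34}]'
python3 -m pendant '[{"x":-0.5,"y":-1,"z":0,"rx":0,"ry":0,"rz":0,"jaw":0.34},{"x":-0.5,"y":-1,"z":0,"rx":0,"ry":0,"rz":0,"jaw":0.34},{"x":-0.5,"y":-1,"z":0,"rx":0,"ry":0,"rz":0,"jaw":0.34},{"x":-0.5,"y":-1,"z":0,"rx":0,"ry":0,"rz":0,"jaw":0.34}]'
python3 look.py 6 >/dev/null; python3 ncc3.py 6; python3 yv.py 3 5 6
```

```text
t: 64.15
eef_pos: [757.0, 49.0, 234.4]
tcp_rot: [-3.141, 0.936, 0.174]
ft_force: [-0.1, -0.4, -0.2]
opening: 0.341
t: 64.65
eef_pos: [636.5, 27.8, 330.6]
tcp_rot: [-3.141, 0.395, 0.173]
ft_force: [0.5, -1.2, 0.4]
opening: 0.339
t: 65.28
eef_pos: [488.3, 155.2, 414.1]
tcp_rot: [-3.141, 0.007, 0.176]
ft_force: [0.3, 0.2, -0.1]
opening: 0.341
t: 65.78
eef_pos: [388.9, 290.4, 413.7]
tcp_rot: [3.141, 0.008, 0.176]
ft_force: [0.3, -0.5, -0.4]
opening: 0.339
6 red [(3.15, 5.01, 0.6819999814033508, 16), (2.52, 4.01, 0.593999981880188, 0), (1.26, 2.01, 0.5849999785423279, 15), (4.41, 7.02, 0.5649999976158142, 15), (5.01, 7.97, 0.5600000023841858, 12), (5.67, 9.02, 0.5490000247955322, 12)]
6 yellow [(5.61, 8.93, 0.45500001311302185, 15), (2.49, 3.96, 0.42399999499320984, 15), (3.72, 5.92, 0.41100001335144043, 0), (3.12, 4.97, 0.40400001406669617, 15), (-0.03, -0.05, 0.38600000739097595, 12), (4.89, 7.78, 0.3630000054836273, 0)]
6 blue [(3.18, 5.06, 0.7559999823570251, 17), (0.03, 0.05, 0.6729999780654907, 12), (5.7, 9.07, 0.6570000052452087, 12), (4.41, 7.02, 0.6349999904632568, 12), (3.78, 6.02, 0.6320000290870667, 12), (2.55, 4.06, 0.593999981880188, 15)]
```

```bash
python3 -m pendant '[{"x":0.3,"y":0.9,"z":0,"rx":0,"ry":0,"rz":0,"jaw":0.34},{"x":0.3,"y":1,"z":0,"rx":0,"ry":0,"rz":0,"jaw":0.34},{"x":0.3,"y":1,"z":0,"rx":0,"ry":0,"rz":0,"jaw":0.34}]'
python3 gw.py yellow 0.3 265
```

```text
t: 66.45
eef_pos: [460.4, 145.9, 414.4]
tcp_rot: [-3.141, 0.005, 0.17]
ft_force: [0.5, 0.7, -0.5]
opening: 0.34
t 66.45 pos [460.4 145.9 414.4] rot [-3.141  0.005  0.17 ] target [603.2  21.6 315.2] shift [0.801 0.978 0.657] rows 3.4 turn [-0.001 -0.375 -0.001] f [ 0.5  0.7 -0.5] op 0.34 j [0.17 0.28 1.88 0.   0.99 1.57]
```

```bash
python3 -m pendant '[{"x":0.3,"y":0.4,"z":0.1,"rx":0,"ry":-0.1,"rz":0,"jaw":0.34},{"x":0.6,"y":0.75,"z":0.3,"rx":0,"ry":-0.3,"rz":0,"jaw":0.34},{"x":0.8,"y":0.97,"z":0.6,"rx":0,"ry":-0.375,"rz":0,"jaw":0.34},{"x":0.8,"y":0.97,"z":0.65,"rx":0,"ry":-0.375,"rz":0,"jaw":0.34},{"x":0.8,"y":0.97,"z":0.65,"rx":0,"ry":-0.375,"rz":0,"jaw":0.34},{"x":0.8,"y":0.97,"z":0.65,"rx":0,"ry":-0.375,"rz":0,"jaw":0.34}]'
python3 gw.py yellow 0.3 199
```

```text
t: 67.2
eef_pos: [601.6, 26.2, 317.0]
tcp_rot: [-3.141, 0.299, 0.173]
ft_force: [0.5, 0.7, 0.8]
opening: 0.338
t 67.2 pos [601.6  26.2 317. ] rot [-3.141  0.299  0.173] target [584.   18.3 252.1] shift [0.008 0.032 0.45 ] rows 1.1 turn [-0.    -0.001  0.003] f [0.5 0.7 0.8] op 0.338 j [-0.06  0.59  1.65 -0.07  1.19  1.38]
```

```bash
python3 -m pendant '[{"x":0,"y":0.03,"z":0,"rx":0,"ry":0,"rz":0,"jaw":0.34},{"x":0,"y":0.03,"z":0.15,"rx":0,"ry":0,"rz":0,"jaw":0.34},{"x":0,"y":0.03,"z":0.15,"rx":0,"ry":0,"rz":0,"jaw":0.34}]'
python3 gw.py yellow 0.3 199
```

```text
t: 67.58
eef_pos: [595.6, 20.9, 294.8]
tcp_rot: [-3.14, 0.301, 0.174]
ft_force: [-0.3, -0.7, 0.5]
opening: 0.341
t 67.575 pos [595.6  20.9 294.8] rot [-3.14   0.301  0.174] target [584.   18.3 252.1] shift [0.008 0.004 0.295] rows 0.7 turn [-0.     0.001  0.004] f [-0.3 -0.7  0.5] op 0.341 j [-0.07  0.61  1.68 -0.08  1.14  1.37]
```

```bash
python3 -m pendant '[{"x":0.004,"y":0.003,"z":0.2,"rx":0,"ry":0,"rz":0,"jaw":0.34},{"x":0.004,"y":0.003,"z":0.29,"rx":0,"ry":0,"rz":0,"jaw":0.34},{"x":0.004,"y":0.003,"z":0.29,"rx":0,"ry":0,"rz":0,"jaw":0.34},{"x":0.004,"y":0.003,"z":0.29,"rx":0,"ry":0,"rz":0,"jaw":0.05},{"x":0.004,"y":0.003,"z":0.29,"rx":0,"ry":0,"rz":0,"jaw":0.05},{"x":0.004,"y":0.003,"z":0.29,"rx":0,"ry":0,"rz":0,"jaw":0.05},{"x":0.004,"y":0.003,"z":0.29,"rx":0,"ry":0,"rz":0,"jaw":0.05}]'
python3 -m pendant '[{"x":-0.081,"y":0,"z":0.0025,"rx":0,"ry":0.078,"rz":0,"jaw":0.05},{"x":-0.162,"y":0,"z":0.01,"rx":0,"ry":0.156,"rz":0,"jaw":0.05},{"x":-0.242,"y":0,"z":0.022,"rx":0,"ry":0.233,"rz":0,"jaw":0.05},{"x":-0.321,"y":0,"z":0.039,"rx":0,"ry":0.311,"rz":0,"jaw":0.05},{"x":-0.4,"y":0,"z":0.062,"rx":0,"ry":0.39,"rz":0,"jaw":0.05},{"x":-0.475,"y":0,"z":0.088,"rx":0,"ry":0.467,"rz":0,"jaw":0.05},{"x":-0.53,"y":0,"z":0.11,"rx":0,"ry":0.525,"rz":0,"jaw":0.05},{"x":-0.53,"y":0,"z":0.11,"rx":0,"ry":0.525,"rz":0,"jaw":0.05}]'
python3 -m pendant '[{"x":0,"y":0,"z":0,"rx":0,"ry":0,"rz":0,"jaw":0.34},{"x":0,"y":0,"z":0,"rx":0,"ry":0,"rz":0,"jaw":0.34},{"x":0,"y":0,"z":0,"rx":0,"ry":0,"rz":0,"jaw":0.34},{"x":0,"y":0,"z":-0.3,"rx":0,"ry":0,"rz":0,"jaw":0.34},{"x":0,"y":0,"z":-0.7,"rx":0,"ry":0,"rz":0,"jaw":0.34},{"x":-0.1,"y":-0.4,"z":-0.9,"rx":0,"ry":0,"rz":0,"jaw":0.34},{"x":-0.3,"y":-0.8,"z":-0.9,"rx":0,"ry":0,"rz":0,"jaw":0.34},{"x":-0.5,"y":-1,"z":-0.9,"rx":0,"ry":0,"rz":0,"jaw":0.34},{"x":-0.5,"y":-1,"z":-0.9,"rx":0,"ry":-0.16,"rz":0,"jaw":0.34}]'
python3 -m pendant '[{"x":-0.1,"y":-1,"z":0,"rx":0,"ry":0,"rz":0,"jaw":0.34},{"x":-0.1,"y":-1,"z":0,"rx":0,"ry":0,"rz":0,"jaw":0.34},{"x":-0.1,"y":-1,"z":0,"rx":0,"ry":0,"rz":0,"jaw":0.34},{"x":-0.1,"y":-1,"z":0,"rx":0,"ry":0,"rz":0,"jaw":0.34}]'
python3 look.py 7 >/dev/null; python3 ncc3.py 7; python3 yv.py 5 6 7
```

```text
t: 68.45
eef_pos: [584.4, 18.7, 253.8]
tcp_rot: [-3.14, 0.298, 0.173]
ft_force: [0.4, 5.0, 3.5]
opening: 0.166
t: 69.45
eef_pos: [504.0, 4.6, 261.2]
tcp_rot: [-3.14, -0.113, 0.173]
ft_force: [-1.9, 5.6, 2.9]
opening: 0.165
t: 70.58
eef_pos: [387.7, 137.9, 386.7]
tcp_rot: [-3.141, 0.016, 0.177]
ft_force: [0.7, 0.0, 0.5]
opening: 0.339
t: 71.08
eef_pos: [349.2, 282.7, 386.7]
tcp_rot: [-3.141, 0.013, 0.176]
ft_force: [0.2, -0.2, -0.1]
opening: 0.34
7 red [(3.15, 5.01, 0.6700000166893005, 17), (2.52, 4.01, 0.5870000123977661, 0), (1.26, 2.01, 0.5730000138282776, 15), (4.41, 7.02, 0.5550000071525574, 15), (5.01, 7.97, 0.5450000166893005, 12), (0.0, 0.0, 0.5410000085830688, 12)]
7 yellow [(5.19, 8.26, 0.39500001072883606, 5), (2.7, 4.3, 0.3720000088214874, 12), (3.33, 5.3, 0.3319999873638153, 3), (1.44, 2.29, 0.29899999499320984, 15), (4.56, 7.26, 0.29100000858306885, 3), (2.04, 3.25, 0.28200000524520874, 12)]
7 blue [(3.18, 5.06, 0.7570000290870667, 15), (0.03, 0.05, 0.6740000247955322, 12), (5.7, 9.07, 0.6589999794960022, 12), (4.41, 7.02, 0.6359999775886536, 12), (3.78, 6.02, 0.6330000162124634, 12), (2.55, 4.06, 0.5960000157356262, 15)]
```

```bash
python3 - <<'E'
from wheels import *
C={n:cam(n) for n in("top","scene")}
A=np.arange(85,-70,-1.)
def st(n,i,y,yel,off):
    s=strip(C[n],cv2.imread(f"pics/{n}{i}.png"),y+off,np.radians(A),w=6,n=21).astype(np.float32)
    s=s[...,1:].mean(2) if yel else s.min(2)
    g=s/cv2.GaussianBlur(s,(0,0),sigmaX=50,sigmaY=25); return -g if yel else g
def win(g,c,h=16):
    i=int(round(85-c)); w=g[i-h:i+h+1]; w=w-w.mean(); return w/w.std()
for n in("top","scene"):
  for src,c7 in(("1",27),("0",42)):
    Tm=win(st(n,src,-50,False,.5 if n=="top" else 1.5),c7)
    for i in("5","6","7"):
        r=[]
        for off in(-.5,.5,1.5,2.5):
            Y=st(n,i,0,True,off)
            for c in range(-45 if n=="top" else -25,45 if n=="top" else 65):
                r.append((round(float((win(Y,c)*Tm).mean()),3),c,off))
        r.sort(reverse=True); o=[]
        for x in r:
            if all(abs(x[1]-y[1])>10 for y in o): o.append(x)
        print(n,src,"img",i,o[:4])
E
```

```text
top 1 img 5 [(0.814, 44, 2.5), (0.752, -33, -0.5), (0.594, 26, -0.5), (0.489, -22, 0.5)]
top 1 img 6 [(0.934, 25, -0.5), (0.778, 36, 0.5), (0.33, -10, -0.5), (0.293, 14, -0.5)]
top 1 img 7 [(0.854, -1, -0.5), (0.74, 44, 2.5), (0.675, 10, -0.5), (0.425, 23, -0.5)]
top 0 img 5 [(0.839, 41, 1.5), (0.731, -33, -0.5), (0.618, 30, 0.5), (0.507, -22, 0.5)]
top 0 img 6 [(0.937, 26, -0.5), (0.792, 37, 0.5), (0.416, 15, -0.5), (0.27, -11, -0.5)]
top 0 img 7 [(0.834, 0, -0.5), (0.767, 44, 2.5), (0.652, 11, -0.5), (0.355, 33, 0.5)]
scene 1 img 5 [(0.507, 25, 2.5), (0.416, 64, 1.5), (0.182, 14, 2.5), (0.14, 39, 2.5)]
scene 1 img 6 [(0.724, 24, 0.5), (0.531, 42, 2.5), (0.289, -13, 2.5), (0.274, 13, -0.5)]
scene 1 img 7 [(0.767, 12, 2.5), (0.685, 1, -0.5), (0.428, 62, 2.5), (0.235, 23, 2.5)]
scene 0 img 5 [(0.45, 64, 2.5), (0.413, 40, 2.5), (0.371, 26, 2.5), (0.147, 6, -0.5)]
scene 0 img 6 [(0.725, 26, 1.5), (0.488, 42, 2.5), (0.378, -14, 2.5), (0.306, 64, 2.5)]
scene 0 img 7 [(0.752, 2, -0.5), (0.585, 13, 2.5), (0.388, 64, 2.5), (0.181, 24, 2.5)]
```

```bash
python3 - <<'E'
from wheels import *
C={n:cam(n) for n in("top","scene")}
A=np.arange(85,-70,-1.)
def st(n,i,y,yel,off):
    s=strip(C[n],cv2.imread(f"pics/{n}{i}.png"),y+off,np.radians(A),w=6,n=21).astype(np.float32)
    s=s[...,1:].mean(2) if yel else s.min(2)
    g=s/cv2.GaussianBlur(s,(0,0),sigmaX=50,sigmaY=25); return -g if yel else g
def win(g,c,h=16):
    i=int(round(85-c)); w=g[i-h:i+h+1]; w=w-w.mean(); return w/w.std()
tm={"blue7":("1",-50,27),"blue8":("0",-50,6),"blue9":("0",-50,-30),"blue4":("7",-50,38),"blue5":("7",-50,2),"blue6":("7",-50,-34),"red1":("7",50,36),"red2":("7",50,0),"red3":("0",50,28),"red4":("0",50,-8)}
for i,c in(("6",25),("7",0)):
    for n in("top","scene"):
        r={}
        for k,(src,y,cc) in tm.items():
            if n=="scene" and cc<-20: continue
            Tm=win(st(n,src,y,False,.5 if n=="top" else 1.5),cc)
            r[k]=max(round(float((win(st(n,i,0,True,o),c+d)*Tm).mean()),2) for o in(-.5,.5,1.5) for d in range(-4,5))
        print(i,n,r)
c=cam("top"); crop(c,300,170,400,245,7,"pics/f1.png"); c=cam("scene"); crop(c,60,120,330,320,2.9,"pics/f2.png")
E
```

```text
6 top {'blue7': 0.93, 'blue8': 0.32, 'blue9': 0.55, 'blue4': 0.54, 'blue5': 0.35, 'blue6': -0.11, 'red1': 0.7, 'red2': 0.11, 'red3': 0.16, 'red4': 0.38}
6 scene {'blue7': 0.72, 'blue8': -0.19, 'blue4': 0.18, 'blue5': -0.22, 'red1': 0.43, 'red2': -0.06, 'red3': -0.07, 'red4': -0.03}
7 top {'blue7': 0.85, 'blue8': 0.24, 'blue9': 0.46, 'blue4': 0.46, 'blue5': 0.3, 'blue6': -0.16, 'red1': 0.58, 'red2': -0.03, 'red3': 0.05, 'red4': 0.36}
7 scene {'blue7': 0.7, 'blue8': 0.0, 'blue4': 0.23, 'blue5': -0.18, 'red1': 0.43, 'red2': 0.14, 'red3': 0.04, 'red4': 0.04}
```

The wheels read 2-7-5, but the chock has been knocked about 30 mm away from the row (crop centre 275,265). I have to set it back, so I'll measure it.

```bash
python3 - <<'E'
from meas import *
c=cam("top"); g=lambda p:full(p,300,170,7)
ch=fit(c,[(40,23,28),(-40,23,28),(40,-23,28),(-40,-23,28)],g([(222,188),(230,347),(319,182),(327,342)]),[470,-260,0])
print("grip",ray(c,g([(284,260)]),64))
a=.036; d=np.array(ch[:2])-[469.4,-286.6]; print("local",d[0]*np.cos(a)+d[1]*np.sin(a),-d[0]*np.sin(a)+d[1]*np.cos(a))
for n,p in(("red",[(437,150),(437,335)]),("yel",[(516,150),(520,342)])):
    q=ray(c,g(p),32); m=q.mean(0); d=m[:2]-[469.4,-286.6]; print(n,m,np.linalg.norm(q[0]-q[1]),"local",d[0]*np.cos(a)+d[1]*np.sin(a),-d[0]*np.sin(a)+d[1]*np.cos(a))
E
python3 go.py 470 -260 160 1.607
```

```text
[ 4.69347e+02 -2.63704e+02  3.00000e-02] res [0.2 0.5 0.3 0.2 0.3 0.1 0.2 0.4]
grip [[ 469.40910346 -260.59456906   64.        ]]
local 0.7706380978225169 22.883187286639526
red [ 479.29133282 -343.050991     32.        ] 90.48142425845816 local 7.853127191836621 -56.77042577647003
yel [ 477.23178339 -383.01963623   32.        ] 93.98174264136105 local 4.35635175305271 -96.63904635866804
t 71.725 pos [349.8 281.4 386.8] rot [-3.141  0.013  0.173] shift [0.171 3.694 0.24 ] n 4.0 rows 8.89365546897098 turn [-0.013  0.013 -1.826] f [-0.5 -0.7  0.4] op 0.338
```

```bash
python3 -m pendant '[{"x":0.3,"y":0.4,"z":0,"rx":0,"ry":0,"rz":0,"jaw":0.5},{"x":0.5,"y":0.9,"z":0,"rx":0,"ry":0,"rz":0,"jaw":0.5},{"x":0.5,"y":0.9,"z":0,"rx":0,"ry":0,"rz":0,"jaw":0.5}]'
python3 -m pendant '[{"x":0.1,"y":0.4,"z":0,"rx":0,"ry":0,"rz":-0.2,"jaw":0.6},{"x":0.1,"y":0.8,"z":0,"rx":0,"ry":0,"rz":-0.4,"jaw":0.6},{"x":0.1,"y":1,"z":0,"rx":0,"ry":0,"rz":-0.6,"jaw":0.6},{"x":0.1,"y":1,"z":0,"rx":0,"ry":0,"rz":-0.8,"jaw":0.6},{"x":0.1,"y":1,"z":0,"rx":0,"ry":0,"rz":-0.9,"jaw":0.6}]'
python3 go.py 470 -261 160 1.607
```

```text
t: 72.1
eef_pos: [448.2, 159.5, 385.6]
tcp_rot: [-3.141, 0.013, 0.172]
ft_force: [0.3, -0.2, 0.5]
opening: 0.496
t: 72.72
eef_pos: [487.6, 15.7, 385.3]
tcp_rot: [-3.132, 0.009, 0.883]
ft_force: [0.2, 0.3, 0.2]
opening: 0.602
t 72.725 pos [487.6  15.7 385.3] rot [-3.132  0.009  0.883] shift [-1.497  1.084  0.239] n 2.0 rows 4.472616690921382 turn [-0.016  0.007 -0.922] f [0.2 0.3 0.2] op 0.602
```

```bash
python3 -m pendant '[{"x":-0.4,"y":0.27,"z":0,"rx":0,"ry":0,"rz":-0.2,"jaw":0.6},{"x":-0.75,"y":0.54,"z":0,"rx":0,"ry":0,"rz":-0.4,"jaw":0.6},{"x":-0.9,"y":0.65,"z":0,"rx":0,"ry":0,"rz":-0.6,"jaw":0.6},{"x":-0.9,"y":0.65,"z":0,"rx":-0.016,"ry":0.007,"rz":-0.8,"jaw":0.6},{"x":-0.9,"y":0.65,"z":0,"rx":-0.016,"ry":0.007,"rz":-0.92,"jaw":0.6},{"x":-0.9,"y":0.65,"z":0,"rx":-0.016,"ry":0.007,"rz":-0.92,"jaw":0.6}]'
python3 go.py 470 -261.5 100 1.607
```

```text
t: 73.47
eef_pos: [476.6, -149.9, 385.7]
tcp_rot: [3.141, 0.0, 1.602]
ft_force: [-0.4, -0.2, 0.3]
opening: 0.602
t 73.475 pos [ 476.6 -149.9  385.7] rot [3.141 0.    1.602] shift [-0.742 -0.067  0.638] n 1.0 rows 2.354054438853395 turn [ 0.     0.    -0.007] f [-0.4 -0.2  0.3] op 0.602
```

```bash
python3 -m pendant '[{"x":-0.4,"y":-0.03,"z":0.1,"rx":0,"ry":0,"rz":0,"jaw":0.6},{"x":-0.72,"y":-0.055,"z":0.3,"rx":0,"ry":0,"rz":0,"jaw":0.6},{"x":-0.742,"y":-0.055,"z":0.64,"rx":0,"ry":0,"rz":-0.007,"jaw":0.6},{"x":-0.742,"y":-0.055,"z":0.64,"rx":0,"ry":0,"rz":-0.007,"jaw":0.6},{"x":-0.742,"y":-0.055,"z":0.64,"rx":0,"ry":0,"rz":-0.007,"jaw":0.6}]'
python3 go.py 470 -262 35 1.604
python3 - <<'E'
from meas import *
c=cam("scene"); crop(c,110,110,240,215,6,"pics/h1.png")
E
```

```text
t: 74.1
eef_pos: [472.5, -261.0, 291.1]
tcp_rot: [3.14, 0.001, 1.608]
ft_force: [1.5, 0.5, 0.6]
opening: 0.604
t 74.1 pos [ 472.5 -261.   291.1] rot [3.140e+00 1.000e-03 1.608e+00] shift [-0.006 -0.017  0.441] n 1.0 rows 1.0586625235051392 turn [0.001 0.001 0.005] f [1.5 0.5 0.6] op 0.604
```

```bash
python3 -m pendant '[{"x":-0.006,"y":-0.015,"z":0.15,"rx":0,"ry":0,"rz":0.005,"jaw":0.6},{"x":-0.006,"y":-0.015,"z":0.35,"rx":0,"ry":0,"rz":0.005,"jaw":0.6},{"x":-0.006,"y":-0.015,"z":0.435,"rx":0,"ry":0,"rz":0.005,"jaw":0.6},{"x":-0.006,"y":-0.015,"z":0.435,"rx":0,"ry":0,"rz":0.005,"jaw":0.6},{"x":-0.006,"y":-0.015,"z":0.435,"rx":0,"ry":0,"rz":0.005,"jaw":0.1},{"x":-0.006,"y":-0.015,"z":0.435,"rx":0,"ry":0,"rz":0.005,"jaw":0.1},{"x":-0.006,"y":-0.015,"z":0.435,"rx":0,"ry":0,"rz":0.005,"jaw":0.1},{"x":-0.006,"y":-0.015,"z":0.435,"rx":0,"ry":0,"rz":0.005,"jaw":0.1},{"x":-0.006,"y":-0.015,"z":0.435,"rx":0,"ry":0,"rz":0.005,"jaw":0.1},{"x":-0.006,"y":-0.015,"z":0.435,"rx":0,"ry":0,"rz":0.005,"jaw":0.1}]'
```

```text
t: 75.4
eef_pos: [469.8, -262.3, 224.8]
tcp_rot: [3.141, 0.0, 1.604]
ft_force: [-2.2, 0.5, 5.4]
opening: 0.25
```

```bash
python3 -m pendant '[{"x":0,"y":0,"z":-0.01,"rx":0,"ry":0,"rz":0,"jaw":0.1},{"x":-0.05,"y":0,"z":-0.01,"rx":0,"ry":0,"rz":0,"jaw":0.1},{"x":-0.1,"y":0,"z":-0.01,"rx":0,"ry":0,"rz":0,"jaw":0.1},{"x":-0.14,"y":0,"z":-0.01,"rx":0,"ry":0,"rz":0,"jaw":0.1},{"x":-0.17,"y":0,"z":-0.01,"rx":0,"ry":0,"rz":0,"jaw":0.1},{"x":-0.19,"y":0,"z":-0.01,"rx":0,"ry":0,"rz":0,"jaw":0.1},{"x":-0.21,"y":0,"z":-0.01,"rx":0,"ry":0,"rz":0,"jaw":0.1},{"x":-0.22,"y":0,"z":-0.01,"rx":0,"ry":0,"rz":0,"jaw":0.1},{"x":-0.23,"y":0,"z":-0.01,"rx":0,"ry":0,"rz":0,"jaw":0.1},{"x":-0.24,"y":0,"z":-0.01,"rx":0,"ry":0,"rz":0,"jaw":0.1}]'
python3 -m pendant '[{"x":-0.01,"y":0,"z":0,"rx":0,"ry":0,"rz":0,"jaw":0.1},{"x":-0.01,"y":0,"z":0,"rx":0,"ry":0,"rz":0,"jaw":0.1}]'
```

```text
t: 76.65
eef_pos: [471.1, -298.3, 226.1]
tcp_rot: [3.141, 0.0, 1.604]
ft_force: [0.3, -0.4, -1.6]
opening: 0.253
t: 76.9
eef_pos: [471.1, -299.1, 225.9]
tcp_rot: [-3.141, -0.001, 1.604]
ft_force: [0.5, 7.4, -1.5]
opening: 0.25
```

Contact at 7 N. I'll press slightly more, then lower, relax and release.

```bash
python3 -m pendant '[{"x":-0.01,"y":0,"z":0,"rx":0,"ry":0,"rz":0,"jaw":0.1},{"x":-0.01,"y":0,"z":0,"rx":0,"ry":0,"rz":0,"jaw":0.1}]'
python3 -m pendant '[{"x":0.008,"y":0,"z":0.005,"rx":0,"ry":0,"rz":0,"jaw":0.1},{"x":0.012,"y":0,"z":0.01,"rx":0,"ry":0,"rz":0,"jaw":0.1},{"x":0.012,"y":0,"z":0.01,"rx":0,"ry":0,"rz":0,"jaw":0.1}]'
```

```text
t: 77.15
eef_pos: [471.1, -299.8, 225.6]
tcp_rot: [-3.14, -0.003, 1.604]
ft_force: [3.8, 13.4, -0.7]
opening: 0.256
t: 77.53
eef_pos: [471.0, -299.1, 224.8]
tcp_rot: [-3.141, -0.001, 1.604]
ft_force: [-0.9, 6.5, 3.4]
opening: 0.254
```

```bash
python3 -m pendant '[{"x":0.006,"y":0,"z":0.002,"rx":0,"ry":0,"rz":0,"jaw":0.1},{"x":0.006,"y":0,"z":0.002,"rx":0,"ry":0,"rz":0,"jaw":0.1}]'
python3 -m pendant '[{"x":0,"y":0,"z":0,"rx":0,"ry":0,"rz":0,"jaw":0.3},{"x":0,"y":0,"z":0,"rx":0,"ry":0,"rz":0,"jaw":0.4},{"x":0,"y":0,"z":0,"rx":0,"ry":0,"rz":0,"jaw":0.5},{"x":0,"y":0,"z":0,"rx":0,"ry":0,"rz":0,"jaw":0.5},{"x":0,"y":0,"z":-0.2,"rx":0,"ry":0,"rz":0,"jaw":0.5},{"x":0,"y":0,"z":-0.6,"rx":0,"ry":0,"rz":0,"jaw":0.5},{"x":0,"y":0,"z":-1,"rx":0,"ry":0,"rz":0,"jaw":0.5},{"x":0,"y":0,"z":-1,"rx":0,"ry":0,"rz":0,"jaw":0.5}]'
python3 -m pendant '[{"x":1,"y":-0.4,"z":-0.2,"rx":0,"ry":0,"rz":0,"jaw":0.5},{"x":1,"y":-0.4,"z":-0.2,"rx":0,"ry":0,"rz":0,"jaw":0.5},{"x":1,"y":-0.4,"z":-0.2,"rx":0,"ry":0,"rz":0,"jaw":0.5},{"x":1,"y":-0.4,"z":-0.2,"rx":0,"ry":0,"rz":0,"jaw":0.5}]'
python3 -m pendant '[{"x":1,"y":0.2,"z":-0.2,"rx":0,"ry":0,"rz":0,"jaw":0.5},{"x":1,"y":0.2,"z":-0.2,"rx":0,"ry":0,"rz":0,"jaw":0.5},{"x":1,"y":0.2,"z":-0.2,"rx":0,"ry":0,"rz":0,"jaw":0.5}]'
python3 -m pendant '[{"x":1,"y":0,"z":0,"rx":0,"ry":0,"rz":0,"jaw":0.5},{"x":1,"y":0,"z":0,"rx":0,"ry":0,"rz":0,"jaw":0.5},{"x":1,"y":0,"z":0,"rx":0,"ry":0,"rz":0,"jaw":0.5}]'
python3 -m pendant '[{"x":1,"y":0.4,"z":0,"rx":0,"ry":0,"rz":0,"jaw":0.5},{"x":1,"y":0.4,"z":0,"rx":0,"ry":0,"rz":0,"jaw":0.5},{"x":1,"y":0.4,"z":0,"rx":0,"ry":0,"rz":0,"jaw":0.5},{"x":1,"y":0.4,"z":0,"rx":0,"ry":0,"rz":0,"jaw":0.5}]'
python3 look.py 8 >/dev/null; python3 ncc3.py 8
python3 - <<'E'
from h import *
c=cam("top"); crop(c,300,170,400,245,7,"pics/f3.png"); c=cam("scene"); crop(c,60,120,330,320,2.9,"pics/f4.png")
E
```

```text
t: 77.78
eef_pos: [470.9, -298.7, 224.8]
tcp_rot: [3.141, 0.001, 1.604]
ft_force: [-3.4, 1.1, 6.4]
opening: 0.252
t: 78.78
eef_pos: [471.1, -298.6, 378.5]
tcp_rot: [3.135, 0.005, 1.604]
ft_force: [0.7, -0.6, -0.6]
opening: 0.497
t: 79.28
eef_pos: [405.0, -148.9, 404.1]
tcp_rot: [3.141, -0.0, 1.606]
ft_force: [-0.0, -0.5, 0.1]
opening: 0.498
t: 79.65
eef_pos: [431.6, 1.9, 433.9]
tcp_rot: [3.141, 0.0, 1.605]
ft_force: [0.2, -0.3, -0.3]
opening: 0.501
t: 80.03
eef_pos: [426.3, 152.4, 433.2]
tcp_rot: [-3.141, 0.0, 1.606]
ft_force: [-0.8, -0.0, -0.3]
opening: 0.498
t: 80.53
eef_pos: [482.1, 303.8, 432.1]
tcp_rot: [-3.14, 0.001, 1.606]
ft_force: [-0.2, -0.6, -1.0]
opening: 0.505
8 red [(3.15, 5.01, 0.6240000128746033, 16), (2.52, 4.01, 0.5540000200271606, 0), (1.26, 2.01, 0.5139999985694885, 12), (5.01, 7.97, 0.5, 0), (0.0, 0.0, 0.492000013589859, 12), (4.38, 6.97, 0.48399999737739563, 15)]
8 yellow [(5.22, 8.31, 0.43700000643730164, 17), (2.7, 4.3, 0.40299999713897705, 12), (3.33, 5.3, 0.367000013589859, 15), (2.1, 3.34, 0.34599998593330383, 15), (1.47, 2.34, 0.33399999141693115, 15), (4.59, 7.31, 0.328000009059906, 12)]
8 blue [(3.18, 5.06, 0.7599999904632568, 17), (0.03, 0.05, 0.6769999861717224, 12), (5.7, 9.07, 0.6620000004768372, 12), (4.41, 7.02, 0.6399999856948853, 12), (3.78, 6.02, 0.6330000162124634, 12), (0.69, 1.1, 0.6000000238418579, 15)]
```

```bash
python3 - <<'E'
from wheels import *
C={n:cam(n) for n in("top","scene")}
A=np.arange(85,-70,-1.)
def st(n,i,y,yel,off):
    s=strip(C[n],cv2.imread(f"pics/{n}{i}.png"),y+off,np.radians(A),w=6,n=21).astype(np.float32)
    s=s[...,1:].mean(2) if yel else s.min(2)
    g=s/cv2.GaussianBlur(s,(0,0),sigmaX=50,sigmaY=25); return -g if yel else g
def win(g,c,h):
    i=int(round(85-c)); w=g[max(0,i-h):i+h+1]; w=w-w.mean(); return w/w.std()
# two-digit templates: blue img1 (q 278deg): digits 7@26,8@-10 ; use window centred between => 8 deg, h=34 ; yellow offset a => same content when yellow angle shift s: a=26+s
for n in("top","scene"):
  for src,q in(("0",294),("1",278)):
    B=st(n,src,-50,False,.5 if n=="top" else 1.5)
    for i in("6","7","8"):
        res=[]
        for off in(-.5,.5,1.5):
            Y=st(n,i,0,True,off)
            for a in range(-15,46):
                # yellow 7 at a ; overlap range of angles where both visible
                lo,hi=(-45,42) if n=="top" else (-15,70)
                d=a-(q-252)
                ylo=max(lo,lo+d); yhi=min(hi,hi+d)
                if yhi-ylo<45: continue
                ys=Y[int(85-yhi):int(85-ylo)+1]; bs=B[int(85-yhi+d):int(85-ylo+d)+1]
                k=min(len(ys),len(bs)); ys,bs=ys[:k],bs[:k]
                ys=(ys-ys.mean())/ys.std(); bs=(bs-bs.mean())/bs.std()
                res.append((round(float((ys*bs).mean()),3),a,off))
        res.sort(reverse=True); o=[]
        for x in res:
            if all(abs(x[1]-y[1])>8 for y in o): o.append(x)
        print(n,src,"img",i,o[:3])
E
```

```text
top 0 img 6 [(0.74, 0, 1.5), (0.609, 27, 0.5), (0.41, 18, 0.5)]
top 0 img 7 [(0.891, 0, -0.5), (0.448, 9, 1.5), (-0.071, 45, 1.5)]
top 0 img 8 [(0.908, 0, -0.5), (0.413, 9, 1.5), (-0.099, 45, 1.5)]
top 1 img 6 [(0.62, -10, 0.5), (0.53, 24, 0.5), (0.439, -1, -0.5)]
top 1 img 7 [(0.869, -1, -0.5), (0.502, -10, -0.5), (0.458, 8, 0.5)]
top 1 img 8 [(0.846, -1, -0.5), (0.469, -10, -0.5), (0.438, 8, -0.5)]
scene 0 img 6 [(0.678, 25, 1.5), (0.257, 34, 1.5), (0.169, 16, 0.5)]
scene 0 img 7 [(0.672, 3, 0.5), (0.406, 12, 1.5), (0.117, 45, -0.5)]
scene 0 img 8 [(0.696, 2, 0.5), (0.476, 11, 1.5), (0.022, 45, 0.5)]
scene 1 img 6 [(0.638, 24, 1.5), (0.424, 33, 1.5), (0.194, 15, 0.5)]
scene 1 img 7 [(0.602, 4, 1.5), (0.448, 13, 1.5), (0.386, -5, 0.5)]
scene 1 img 8 [(0.627, 3, 1.5), (0.483, 12, 1.5), (0.451, -6, 0.5)]
```

```bash
python3 - <<'E'
from cell import env
import cv2
r=env.read_camera("top")["img"]
r2=env.read_camera("scene")["img"]
import numpy as np
cv2.imwrite("pics/last.png",cv2.resize(np.hstack([r,r2])[:,:,::-1],(800,300)))
cv2.imwrite("pics/last_top.png",cv2.resize(r[:,:,::-1],(800,600),interpolation=cv2.INTER_CUBIC))
s=env.state();print(s["t"],s["eef_pos"],s["ft_force"])
E
```

```text
81.025 [480.8330155  301.66312753 434.3665492 ] [ 0.62206524 -0.44514654 -0.75220719]
```

View pics/last_top.png

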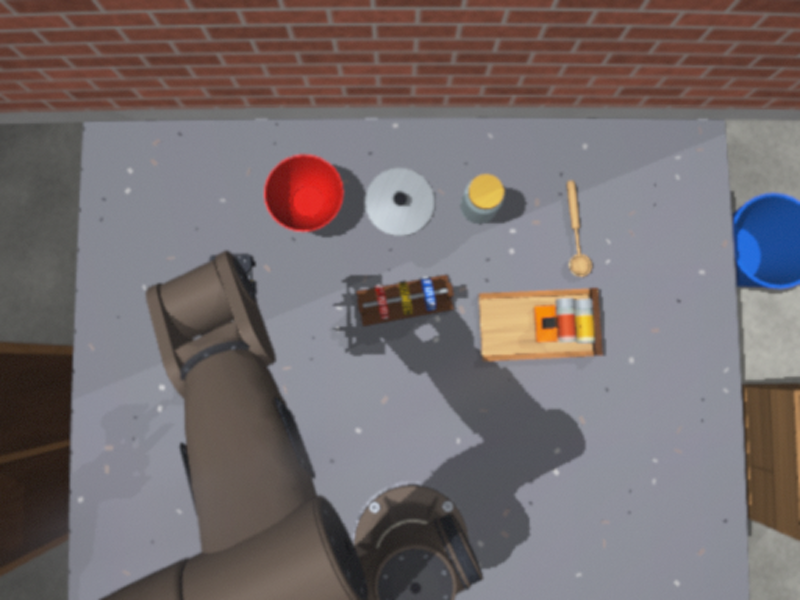

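The top view shows the yellow jar (586,322), the red jar (567,321) and the chock (546,323) in a close row. The lid, basin, storage jar and spoon are where they started, and the arm is clear.

```bash
python3 - <<'E'
from cell import env
print(env.job_done())
E
```

```text
the job is handed in; nothing more can be done
None
```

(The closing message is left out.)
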